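Load battery cells into the bench charger by way of a V-rest and set the dial

ROBOT

A 6-joint arm with a two-finger parallel gripper is mounted at the origin on the work surface. World frame = base frame: x ahead of the robot, y to its left, z up, the work surface at z = 0. Lengths are in m, angles in rad, forces in N, time in s.
With the tool pointing down it reaches from about 0.2 to 0.875 m from the base axis. Payload 3.4 kg.
Tool frame: the origin (TCP) lies on the centre line of the jaws, within the pads' length; the fingertips stand 25 mm ahead of it and the grasp point (between the pads) lies 6 mm ahead of it; z points along the fingers, y is the direction in which the jaws open and shut (so a half turn about z gives the same grasp; the last joint's range is limited). The gripper opens to 94 mm and grips with 3 to 60 N. Pads are 16 mm wide; open, the fingers measure 119 mm over their backs; the gripper's body (75 mm by 177 mm) begins 78 mm behind the grasp point.
Start: joints at [-1.363, 0.276, 1.505, -0, 1.361, -0.121], TCP at [0.186, -0.544, 0.23] pointing down, gripper open.
Joint ranges: [-2.89, 2.89], [-0.75, 2.08], [0.22, 2.7], [-1.18, 4.32], [0.11, 2.71], [-2.7, 2.7]. Speed limits (rad/s): [2.57, 2.57, 3.14, 3.14, 3.14, 3.14].

INTERFACE

Orientations are given as a unit quaternion [x, y, z, w].
In Python, from plant import manip gives the robot as it stands. The module is installed in compiled form; this text tells all that it offers.
- The arm moves only by the tool carry_out, never from a script. Its argument "plan" is a list of rows, each a list of 2 entries, a list of its own where there are three numbers: the shift along the world's x, y, z in m, then the turn, a rotation vector about the world's x, y, z in rad. In form: [[[dx, dy, dz], [rx, ry, rz]], ...]. A call has 1 to 5 rows; each row shifts and turns the pose as measured when the row begins; what a row does not reach is not made up. A row lasts 1/10 s, in which the tool goes at most 50 mm and 8.59 degrees, less where a joint would pass 70% of its speed; a pose out of reach is approached as far as the arm can. A call is refused whole if a number of a shift passes 0.05 or a number of a turn 0.15, either way. A call with a gripper value outside its range is refused whole. "hand" is the opening, from 0 (shut) to 1 (fully open), set as the call begins (left out, the last holds). The fingers move at their own pace and stop on an object; the grip force is fixed at half the most. Time passes only in rows, so rows that do not move let the fingers close. It gives the time, the measured TCP pose, the force and the opening at its end, in the units of the state.
- manip.observe(): the state, without advancing time (a new reading comes with each control period).
- manip.camera(name): name is "side" or "top" or "wrist"; returns a dict with "frame" (420x560x3 uint8, red, green, blue), "range_z" (420x560 float32, m along the optical axis (not along the pixel's ray), 0 where there is no reading), "mtx" (3x3 intrinsics, pixels), "view" (4x4, takes a point from world to camera coordinates); the wrist camera has in their place "hand_eye" (4x4, takes a point from camera to tool coordinates, whose origin is the TCP and whose axes are the flange's). Camera axes: x right, y down, z forward; pixel columns grow to the right and rows downward; lengths in m; the calibration is good to about 2 mm. The wrist camera is an equidistant fisheye: a pixel r from the principal point sees the ray r / f radians off the axis. A picture is of the moment at which its call begins: read the wrist's pose just before it.
- manip.sign_off(): hands the job in, once; it reports no verdict.
The state is a dict: "time_s": time; "qpos": joint angles; "dq": joint speeds; "joint_efforts": joint torques, N m; "tcp_pos": TCP position; "orientation": TCP orientation; "ft_force": force on the tool from outside, world axes, zero at the start; "ft_torque": the same for the moment, N m; "width": finger opening in m.
Only numpy, scipy, OpenCV 4.12 (cv2) and the standard library are available. Lean on these libraries where they do the work, as an engineer would, in place of code of your own. Each camera call takes 0.05 s, during which the arm holds its last target.

TASK

The cells stand in the storage tray with only their plus ends in reach: take each one by its end, lay it in the slanted V-rest and let go, take it again by its side, and lay it in a free bay of the charger with the plus end slid fully up against the brass contact, so that it holds the bay's sensing pin down. When every cell that is there lies home and released, turn the dial until its white pointer stands at the orange mark. Leave the things around the work where they are.

Things in the scene. Friction and masses are not known exactly. Their poses are not given: they have to be found in the camera images.
- cell1: blue battery cell, a cylinder 21 mm in diameter and 70 mm long, about 70 g, with a white band round its plus end and a steel button there, 8 mm wide, 2 mm high; origin at the middle of the flat negative end (the foot), z along the cell to the positive end. At the start it stands plus end up in a tray pocket. Two or three of the four cells are there
- cell2: blue battery cell, a cylinder 21 mm in diameter and 70 mm long, about 70 g, with a white band round its plus end and a steel button there, 8 mm wide, 2 mm high; origin at the middle of the flat negative end (the foot), z along the cell to the positive end. At the start it stands plus end up in a tray pocket. Two or three of the four cells are there
- cell3: blue battery cell, a cylinder 21 mm in diameter and 70 mm long, about 70 g, with a white band round its plus end and a steel button there, 8 mm wide, 2 mm high; origin at the middle of the flat negative end (the foot), z along the cell to the positive end. At the start it stands plus end up in a tray pocket. Two or three of the four cells are there
- cell4: blue battery cell, a cylinder 21 mm in diameter and 70 mm long, about 70 g, with a white band round its plus end and a steel button there, 8 mm wide, 2 mm high; origin at the middle of the flat negative end (the foot), z along the cell to the positive end. At the start it stands plus end up in a tray pocket. Two or three of the four cells are there
- tray: fixed black storage tray 196 x 56 x 44 mm, origin at the centre of its underside, long side along its x, with four pockets in a row at x = -69, -23, +23 and +69 mm; pockets 24 mm square and 38 mm deep (floor 6 mm up), so a cell stands upright and loosely in it, its foot 6 mm up and its upper 32 mm out of the tray
- vrest: loose slanted V-rest, 1.3 kg, 70 mm high: steel foot plate 100 x 72 x 12 mm, origin at the centre of its underside; on it a 90 degree V-groove 48 mm long that rises at 45 degrees towards the body's -x, with a heel stop at its lower end. The V is 20 mm wide and its edges lie 7 mm below a seated cell's axis, so fingers can straddle it and pinch the cell anywhere along its length
- vrest_foot (a point): where the foot middle of a cell seated in the V-rest lies (foot on the heel stop, plus end up, upper 22 mm beyond the V): at (22, 0, 40) mm in the V-rest's frame. z points up the groove, as the seated cell's z (45 degrees up, towards the V-rest's -x); x points square out of the groove (45 degrees up, towards the V-rest's +x); y is the V-rest's y
- charger: fixed charger, black box 150 x 290 mm, deck 40 mm up, origin at the centre of its underside. Three open bays run along its x at y = +105, +43, -19 mm. In each a cell lies level in two short V-saddles (x = -26 to -16 and 12 to 20 mm, 20 mm wide, edges 7 mm below the cell's axis), between two end blocks 62 mm high, 30 mm wide: faces at x = +40 mm (plus, brass plate, red cross on top) and -44 mm
- bay1_foot (a point): bay 1 (y = +105 mm): where the foot middle of a cell lies when it is fully home, plus button against the brass contact: at (-32, +105, 56.5) mm in the charger's frame. The bay leaves a cell 12 mm of play along it. z points along the cell to the plus end (the charger's +x), x points down
- bay2_foot (a point): bay 2 (y = +43 mm): where the foot middle of a cell lies when it is fully home, plus button against the brass contact: at (-32, +43, 56.5) mm in the charger's frame. The bay leaves a cell 12 mm of play along it. z points along the cell to the plus end (the charger's +x), x points down
- bay3_foot (a point): bay 3 (y = -19 mm): where the foot middle of a cell lies when it is fully home, plus button against the brass contact: at (-32, -19, 56.5) mm in the charger's frame. The bay leaves a cell 12 mm of play along it. z points along the cell to the plus end (the charger's +x), x points down
- pin1 (a joint): the domed brass sensing pin in the floor of bay 1, at x = +31 mm near the brass contact, 12 mm in diameter; 0 = up, 2.5 mm proud of the underside of a cell lying in the bay; 0.0025 = held down by a cell that lies home. It yields to about 0.15 N, so the weight of the cell does it
- pin2 (a joint): the domed brass sensing pin in the floor of bay 2, at x = +31 mm near the brass contact, 12 mm in diameter; 0 = up, 2.5 mm proud of the underside of a cell lying in the bay; 0.0025 = held down by a cell that lies home. It yields to about 0.15 N, so the weight of the cell does it
- pin3 (a joint): the domed brass sensing pin in the floor of bay 3, at x = +31 mm near the brass contact, 12 mm in diameter; 0 = up, 2.5 mm proud of the underside of a cell lying in the bay; 0.0025 = held down by a cell that lies home. It yields to about 0.15 N, so the weight of the cell does it
- dial (a joint): current dial on the charger, rad, 0 to 4.71, growing clockwise seen from above; stays where left (0.03 N m). Black disc with a bar grip across it 38 mm long, 14 mm wide, 32 mm high, with a white pointer line at one end; at 0 the pointer points to the charger's -x. The scale has white ticks and one thick orange mark at 2.356 (pointer midway between the charger's +x and +y)
- dial_grip (a point): on the dial's axis, 77 mm above the table, 7 mm under the top of the bar grip; at (-12, -97) mm in the charger's frame. Its axes turn with the dial: the bar lies along its x, the pointer on its -x side
- dispenser: bystander: glass alcohol dispenser with a steel cap, 68 mm wide and 102 mm high, origin under its centre
- spool: bystander: clear spool of copper wire, 64 mm wide, 24 mm high, origin under its centre
- tip_cleaner: bystander: black domed tip cleaner, 72 mm wide, 64 mm high, origin under its centre
- board_holder: bystander: board holder with a green circuit board, 80 x 170 x 24 mm, origin under its centre
Things that resemble listed ones, but are neither listed nor needed, are in the scene too. Leave any turquoise look-alike of the vrest alone.

How it is judged:
On the way, in this order (a step that is already met when the one before it is completed fails the run):
1. a cell lies in the V-rest, foot at the heel stop, let go (((distance between cell1 and vrest_foot below 0.012 m and angle between the z axis of cell1 and the z axis of vrest_foot, either way round below 0.12 rad and contact force between the fingers and cell1 below 0.1 N and linear speed of cell1 below 0.02 m/s) or (distance between cell2 and vrest_foot below 0.012 m and angle between the z axis of cell2 and the z axis of vrest_foot, either way round below 0.12 rad and contact force between the fingers and cell2 below 0.1 N and linear speed of cell2 below 0.02 m/s) or (distance between cell3 and vrest_foot below 0.012 m and angle between the z axis of cell3 and the z axis of vrest_foot, either way round below 0.12 rad and contact force between the fingers and cell3 below 0.1 N and linear speed of cell3 below 0.02 m/s) or (distance between cell4 and vrest_foot below 0.012 m and angle between the z axis of cell4 and the z axis of vrest_foot, either way round below 0.12 rad and contact force between the fingers and cell4 below 0.1 N and linear speed of cell4 below 0.02 m/s))), for 0.2 s.
2. every cell lies home in a charger bay, plus end at the brass contact, holding the sensing pin down, let go (((distance between cell1 and bay1_foot below 0.005 m and angle between the z axis of cell1 and the z axis of bay1_foot, either way round below 0.09 rad and value of joint pin1 above 0.0018 m) or (distance between cell1 and bay2_foot below 0.005 m and angle between the z axis of cell1 and the z axis of bay2_foot, either way round below 0.09 rad and value of joint pin2 above 0.0018 m) or (distance between cell1 and bay3_foot below 0.005 m and angle between the z axis of cell1 and the z axis of bay3_foot, either way round below 0.09 rad and value of joint pin3 above 0.0018 m)) and ((distance between cell2 and bay1_foot below 0.005 m and angle between the z axis of cell2 and the z axis of bay1_foot, either way round below 0.09 rad and value of joint pin1 above 0.0018 m) or (distance between cell2 and bay2_foot below 0.005 m and angle between the z axis of cell2 and the z axis of bay2_foot, either way round below 0.09 rad and value of joint pin2 above 0.0018 m) or (distance between cell2 and bay3_foot below 0.005 m and angle between the z axis of cell2 and the z axis of bay3_foot, either way round below 0.09 rad and value of joint pin3 above 0.0018 m)) and ((distance between cell3 and bay1_foot below 0.005 m and angle between the z axis of cell3 and the z axis of bay1_foot, either way round below 0.09 rad and value of joint pin1 above 0.0018 m) or (distance between cell3 and bay2_foot below 0.005 m and angle between the z axis of cell3 and the z axis of bay2_foot, either way round below 0.09 rad and value of joint pin2 above 0.0018 m) or (distance between cell3 and bay3_foot below 0.005 m and angle between the z axis of cell3 and the z axis of bay3_foot, either way round below 0.09 rad and value of joint pin3 above 0.0018 m)) and ((distance between cell4 and bay1_foot below 0.005 m and angle between the z axis of cell4 and the z axis of bay1_foot, either way round below 0.09 rad and value of joint pin1 above 0.0018 m) or (distance between cell4 and bay2_foot below 0.005 m and angle between the z axis of cell4 and the z axis of bay2_foot, either way round below 0.09 rad and value of joint pin2 above 0.0018 m) or (distance between cell4 and bay3_foot below 0.005 m and angle between the z axis of cell4 and the z axis of bay3_foot, either way round below 0.09 rad and value of joint pin3 above 0.0018 m)) and contact force between the fingers and cell1 below 0.1 N and contact force between the fingers and cell2 below 0.1 N and contact force between the fingers and cell3 below 0.1 N and contact force between the fingers and cell4 below 0.1 N), for 0.2 s.
3. the dial stands at the orange mark (value of joint dial between 2.256 and 2.456 rad), for 0.2 s.
At the end, for the whole second after the job is handed in: Every cell that is there lies at rest in a charger bay, its foot within 5 mm of the fully-home point and its axis within 0.09 rad of the bay's, plus end at the brass contact, with that bay's sensing pin pressed more than 1.8 mm; the dial stands within 0.1 rad of the orange mark (2.356 rad) (all of step 3 and ((distance between cell1 and bay1_foot below 0.005 m and angle between the z axis of cell1 and the z axis of bay1_foot, either way round below 0.09 rad and value of joint pin1 above 0.0018 m) or (distance between cell1 and bay2_foot below 0.005 m and angle between the z axis of cell1 and the z axis of bay2_foot, either way round below 0.09 rad and value of joint pin2 above 0.0018 m) or (distance between cell1 and bay3_foot below 0.005 m and angle between the z axis of cell1 and the z axis of bay3_foot, either way round below 0.09 rad and value of joint pin3 above 0.0018 m)) and ((distance between cell2 and bay1_foot below 0.005 m and angle between the z axis of cell2 and the z axis of bay1_foot, either way round below 0.09 rad and value of joint pin1 above 0.0018 m) or (distance between cell2 and bay2_foot below 0.005 m and angle between the z axis of cell2 and the z axis of bay2_foot, either way round below 0.09 rad and value of joint pin2 above 0.0018 m) or (distance between cell2 and bay3_foot below 0.005 m and angle between the z axis of cell2 and the z axis of bay3_foot, either way round below 0.09 rad and value of joint pin3 above 0.0018 m)) and ((distance between cell3 and bay1_foot below 0.005 m and angle between the z axis of cell3 and the z axis of bay1_foot, either way round below 0.09 rad and value of joint pin1 above 0.0018 m) or (distance between cell3 and bay2_foot below 0.005 m and angle between the z axis of cell3 and the z axis of bay2_foot, either way round below 0.09 rad and value of joint pin2 above 0.0018 m) or (distance between cell3 and bay3_foot below 0.005 m and angle between the z axis of cell3 and the z axis of bay3_foot, either way round below 0.09 rad and value of joint pin3 above 0.0018 m)) and ((distance between cell4 and bay1_foot below 0.005 m and angle between the z axis of cell4 and the z axis of bay1_foot, either way round below 0.09 rad and value of joint pin1 above 0.0018 m) or (distance between cell4 and bay2_foot below 0.005 m and angle between the z axis of cell4 and the z axis of bay2_foot, either way round below 0.09 rad and value of joint pin2 above 0.0018 m) or (distance between cell4 and bay3_foot below 0.005 m and angle between the z axis of cell4 and the z axis of bay3_foot, either way round below 0.09 rad and value of joint pin3 above 0.0018 m)) and linear speed of each of cell1, cell2, cell3, cell4 below 0.02 m/s); the robot touches nothing.
It fails at once if the glass dispenser bottle is moved more than 30 mm (distance of dispenser from where it was at the start of the episode above 0.03 m).
It fails at once if the wire spool is moved more than 30 mm (distance of spool from where it was at the start of the episode above 0.03 m).
It fails at once if the tip cleaner is moved more than 30 mm (distance of tip_cleaner from where it was at the start of the episode above 0.03 m).
It fails at once if the board holder is moved more than 30 mm (distance of board_holder from where it was at the start of the episode above 0.03 m).
Of cell1, cell2, cell3, cell4 only 2 to 3 are there at a start; the rules pass over those that are not, and their reading is None.
At some moment in a run one of vrest may be knocked a few centimetres aside while the robot is not near it.
Once in a run the grip may slacken for a moment while it holds something.
It also fails if it takes over 210 s, if anything falls off the work surface, if the arm or the gripper's body presses on something with over 40 N, if the wrist force passes 120 N, or if a joint passes its speed limit or range.

## Working session

There is one attempt and no reset: what is moved stays moved. The work goes in short steps, Python scripts to look and compute and a tool call to move; the robot and the scene stay as the last step left them, time stands still between calls to the robot, and variables do not carry over. Pictures are saved under pics/ and viewed, and the job is handed in when it is done.

Besides the shell and the picture viewer there is one more tool, called after "Call:" in YAML: its name, and indented under it one key for each argument. carry_out: Moves the arm, as the interface text tells. Its arguments: {"type":"object","properties":{"plan":{"type":"array","items":{"type":"array"}},"hand":{"type":"number"}},"required":["plan"]}

```bash
mkdir -p pics
cat > h.py <<'E'
from plant import manip
import numpy as np, cv2
from scipy.spatial.transform import Rotation as R
np.set_printoptions(precision=4,suppress=True)
def cam(n,save=None):
    o=manip.observe(); c=manip.camera(n)
    if save: cv2.imwrite('pics/'+save+'.png',cv2.cvtColor(c['frame'],cv2.COLOR_RGB2BGR))
    c['o']=o; return c
def cloud(c):
    """world xyz per pixel for side/top"""
    K=c['mtx'];z=c['range_z'];h,w=z.shape
    u,v=np.meshgrid(np.arange(w),np.arange(h))
    if 'view' in c:
        P=np.stack([(u-K[0,2])/K[0,0]*z,(v-K[1,2])/K[1,1]*z,z],-1)
        V=np.linalg.inv(c['view']); return P@V[:3,:3].T+V[:3,3]
    dx=(u-K[0,2])/K[0,0]; dy=(v-K[1,2])/K[1,1]; th=np.hypot(dx,dy); th=np.maximum(th,1e-9)
    s=np.tan(th)/th
    P=np.stack([dx*s*z,dy*s*z,z],-1)
    H=c['hand_eye']; P=P@H[:3,:3].T+H[:3,3]
    o=c['o']; return P@R.from_quat(o['orientation']).as_matrix().T+np.array(o['tcp_pos'])
def crop(c,u0,v0,u1,v1,k,name):
    im=cv2.cvtColor(c['frame'],cv2.COLOR_RGB2BGR)[v0:v1,u0:u1]
    cv2.imwrite('pics/'+name+'.png',cv2.resize(im,None,fx=k,fy=k,interpolation=cv2.INTER_CUBIC))
E
python3 - <<'E'
from h import *
o=manip.observe(); print(o)
for n in ['side','top','wrist']:
    c=cam(n,n+'0'); print(n,c['mtx'],c.get('view'),c.get('hand_eye'))
E
```

```text
{'time_s': 0.0, 'qpos': array([-1.363 ,  0.2766,  1.5061, -0.    ,  1.3607, -0.121 ]), 'dq': array([ 0.0009,  0.0001,  0.0007,  0.0012, -0.0006, -0.001 ]), 'joint_efforts': array([  0.002 , -40.4583, -23.7236,   0.0701,   0.0345,  -0.0001]), 'tcp_pos': array([ 0.1856, -0.5437,  0.2296]), 'orientation': array([ 0.9865,  0.1637, -0.    , -0.0009]), 'ft_force': array([ 0.2487, -0.4564,  0.2169]), 'ft_torque': array([ 0.0676, -0.0122,  0.0254]), 'width': 0.09408999725744488}
side [[389.741    0.     277.0585]
 [  0.     389.741  204.5303]
 [  0.       0.       1.    ]] [[-0.7884 -0.6152  0.0051  0.4283]
 [-0.3801  0.4806 -0.7903  0.3246]
 [ 0.4837 -0.625  -0.6127  0.668 ]
 [ 0.      0.      0.      1.    ]] None
top [[391.9119   0.     281.6217]
 [  0.     391.9119 211.6467]
 [  0.       0.       1.    ]] [[ 0.0069 -1.      0.0023 -0.0741]
 [-0.982  -0.0072 -0.1888  0.611 ]
 [ 0.1889 -0.0009 -0.982   1.0462]
 [ 0.      0.      0.      1.    ]] None
wrist [[325.1923   0.     275.7718]
 [  0.     325.1923 210.0754]
 [  0.       0.       1.    ]] None [[ 0.0003 -0.9665 -0.2568  0.0745]
 [ 1.      0.0005 -0.0005 -0.0001]
 [ 0.0006 -0.2568  0.9665 -0.1533]
 [ 0.      0.      0.      1.    ]]
```

View pics/top0.png

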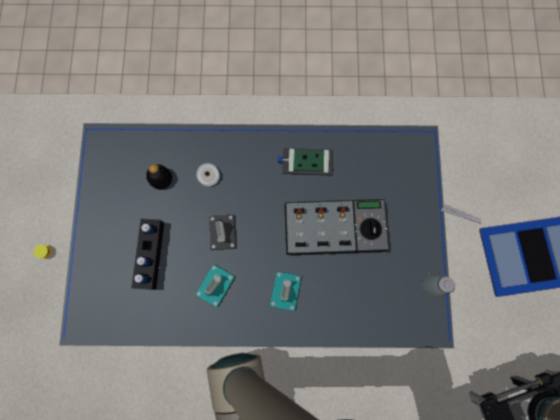

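View pics/side0.png

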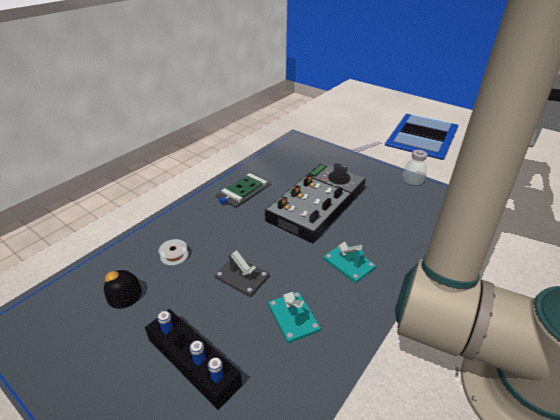

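View pics/wrist0.png

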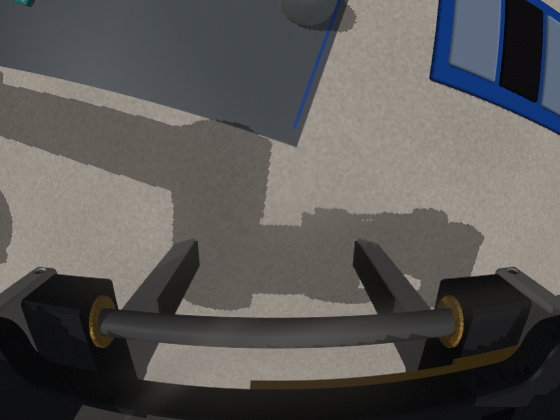

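Run:
```python
from h import *
c=cam('top'); P=cloud(c)
crop(c,120,130,260,310,4.0,'t1'); crop(c,270,190,400,265,6,'t2')
s=cam('side'); Q=cloud(s)
crop(s,140,220,340,420,3.5,'s1'); crop(s,255,150,375,250,6,'s2')
np.savez('d0.npz',P=P,Q=Q,t=c['frame'],s=s['frame'])
for (u,v) in [(148,228),(141,261),(139,279),(147,245),(222,232),(337,226),(371,229),(300,141),(180,300),(222,220),(215,245)]:
    print(u,v,P[v,u])
print('side')
for (u,v) in [(164,316),(196,346),(215,364),(240,272),(315,205)]: print(u,v,Q[v,u])
```

```text
148 228 [0.5592 0.2962 0.0789]
141 261 [0.4694 0.3097 0.0759]
139 279 [0.4214 0.3121 0.074 ]
147 245 [0.5202 0.3209 0.0047]
222 232 [0.5553 0.0992 0.0379]
337 226 [ 0.5741 -0.2273  0.0427]
371 229 [ 0.5607 -0.3149  0.0801]
300 141 [ 0.845  -0.1249 -0.0015]
180 300 [ 0.3645  0.2183 -0.0034]
222 220 [0.5947 0.1049 0.0093]
215 245 [0.5207 0.1219 0.013 ]
side
164 316 [0.5596 0.3091 0.0768]
196 346 [0.4695 0.3151 0.0779]
215 364 [0.4215 0.3185 0.0783]
240 272 [0.5594 0.1117 0.0224]
315 205 [ 0.5519 -0.1718  0.0394]
```

View pics/t1.png

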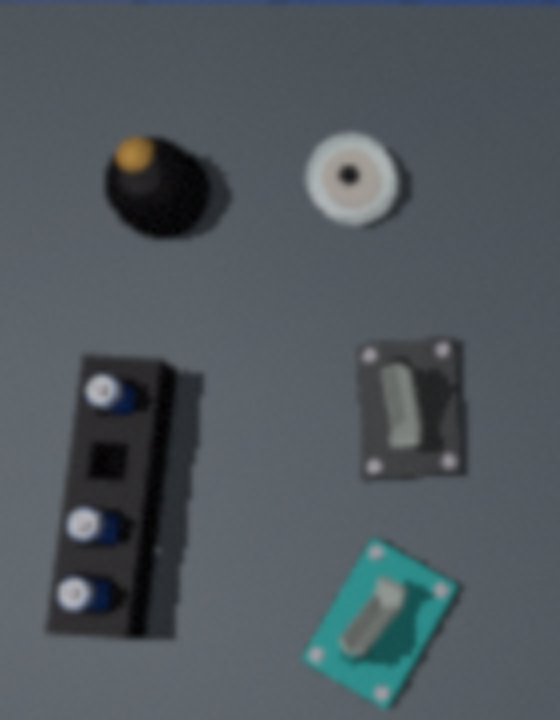

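View pics/t2.png

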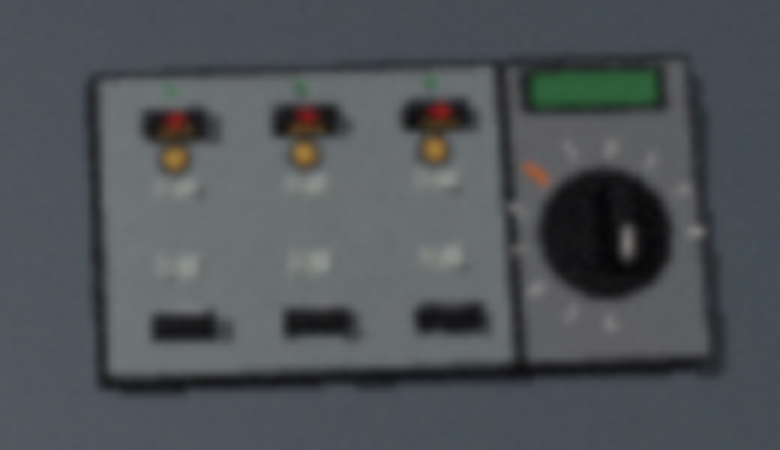

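View pics/s1.png

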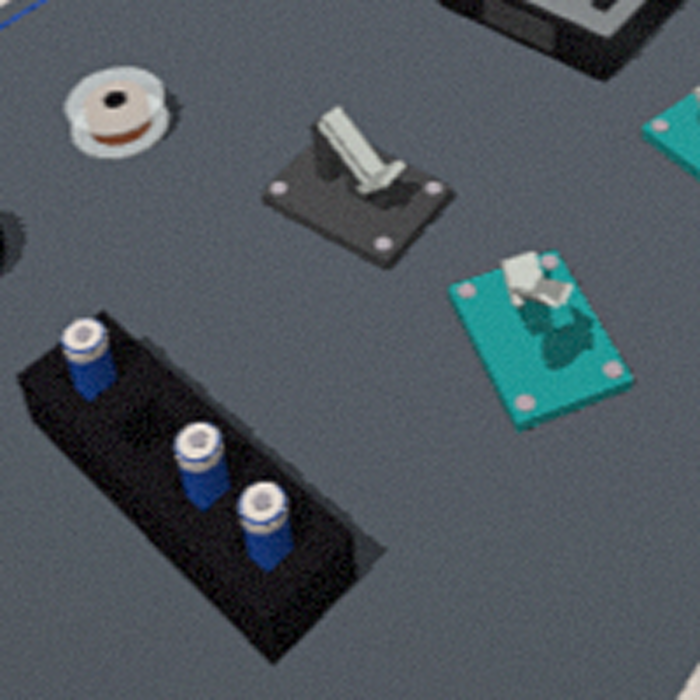

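View pics/s2.png

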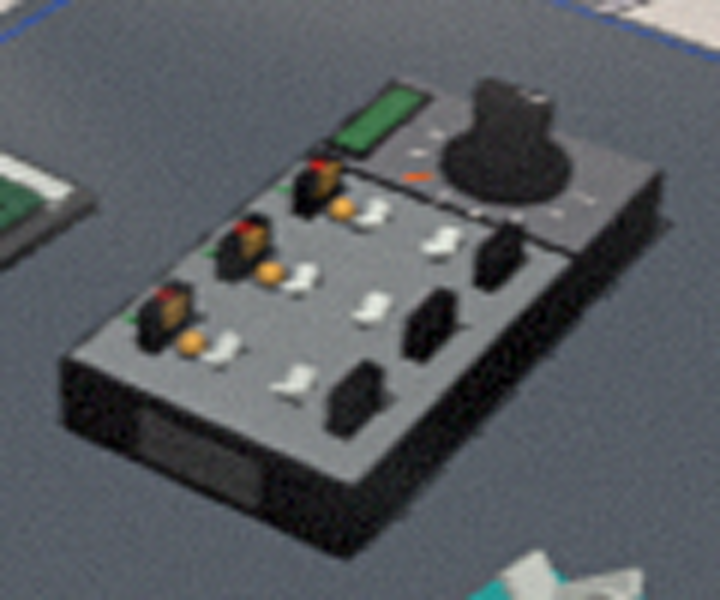

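```bash
cat > fit.py <<'E'
from h import *
from scipy.optimize import least_squares
def ray_plane(c,u,v,z):
    K=c['mtx'];V=np.linalg.inv(c['view'])
    d=V[:3,:3]@np.array([(u-K[0,2])/K[0,0],(v-K[1,2])/K[1,1],1]); o=V[:3,3]
    return o+d*(z-o[2])/d[2]
def fitrect(pts,model):
    """2D rigid: world=R(yaw)model+t"""
    pts=np.array(pts)[:,:2];model=np.array(model)
    mc=model.mean(0);pc=pts.mean(0);H=(model-mc).T@(pts-pc)
    yaw=np.arctan2(H[0,1]-H[1,0],H[0,0]+H[1,1])
    c,s=np.cos(yaw),np.sin(yaw);Rm=np.array([[c,-s],[s,c]])
    t=pc-Rm@mc; res=np.linalg.norm((model@Rm.T+t)-pts,axis=1)
    return t,yaw,res
E
python3 - <<'E'
from fit import *
c=manip.camera('top')
print('cam',np.linalg.inv(c['view'])[:3,3])
f=lambda u,v,u0,v0,k:((u+.5)/k-.5+u0,(v+.5)/k-.5+v0)
def go(name,pts,u0,v0,k,z,model):
    W=[ray_plane(c,*f(u,v,u0,v0,k),z) for u,v in pts]
    t,y,r=fitrect(W,model);print(name,t,np.degrees(y),r*1000);
    return W
# tray: x axis along world? order from +x far
go('tray',[(84,355),(163,361),(130,636),(47,632)],120,130,4,.044,[(98,28),(98,-28),(-98,-28),(-98,28)] and np.array([(98,28),(98,-28),(-98,-28),(-98,28)])/1000)
# vrest, x towards world -x approx: far edge (top) is body -x; left(+y world) is body -y
go('vrest',[(358,342),(460,340),(466,474),(363,480)],120,130,4,.012,np.array([(-50,-36),(-50,36),(50,36),(50,-36)])/1000)
go('chg',[(92,75),(690,58),(713,360),(104,377)],270,190,6,.04,np.array([(75,145),(75,-145),(-75,-145),(-75,145)])/1000)
for u,v in [(100,391),(86,523),(74,593)]: print('cell',ray_plane(c,*f(u,v,120,130,4),.077))
for u,v in [(175,122),(305,120),(437,114)]: print('cross',ray_plane(c,*f(u,v,270,190,6),.062))
for u,v in [(175,158),(305,153),(434,149)]: print('pin',ray_plane(c,*f(u,v,270,190,6),.047))
d=np.load('d0.npz');P=d['P'];Q=d['Q']
# depth based
for nm,A in (('top',P),('side',Q)):
    for n,b,zr in [('tray',(.38,.62,.24,.36),(.034,.05)),('chg',(.48,.68,-.38,-.05),(.035,.046)),('vplate',(.48,.64,.04,.17),(.007,.018))]:
        m=(A[...,0]>b[0])&(A[...,0]<b[1])&(A[...,1]>b[2])&(A[...,1]<b[3])&(A[...,2]>zr[0])&(A[...,2]<zr[1])
        print(nm,n,m.sum(),cv2.minAreaRect((A[m][:,:2]*1000).astype(np.float32)),A[m][:,2].mean(),A[m][:,2].std())
E
```

```text
cam [ 0.4029 -0.0687  1.143 ]
tray [0.4935 0.3081] -3.1349131593920254 [1.1729 1.9828 2.0662 1.3006]
vrest [0.5596 0.1016] -176.25916037216106 [2.3172 1.6655 1.6426 0.6256]
chg [ 0.5759 -0.2256] 2.074332870681427 [2.7401 2.7629 3.0212 3.4454]
cell [0.5611 0.3062 0.077 ]
cell [0.471  0.3091 0.077 ]
cell [0.4243 0.3136 0.077 ]
cross [ 0.6161 -0.1179  0.062 ]
cross [ 0.6175 -0.1788  0.062 ]
cross [ 0.6208 -0.2408  0.062 ]
pin [ 0.6017 -0.1185  0.047 ]
pin [ 0.6045 -0.1801  0.047 ]
pin [ 0.6069 -0.2413  0.047 ]
top tray 1160 ((493.9096374511719, 310.32879638671875), (57.85515213012695, 195.87611389160156), 86.59413146972656) 0.042874624614419564 0.0026422080637249204
top chg 4506 ((575.8069458007812, -223.90574645996094), (150.20883178710938, 289.736572265625), 2.4309136867523193) 0.04000341384646421 0.0022465516000910214
top vplate 672 ((560.669189453125, 104.0856704711914), (100.5163345336914, 72.46775817871094), 4.915037631988525) 0.011436695058075147 0.0020307092570700605
side tray 2729 ((493.90087890625, 312.0771484375), (57.06224060058594, 199.22792053222656), 86.79854583740234) 0.04338115870790678 0.0023992622921292944
side chg 2872 ((575.007080078125, -221.5816650390625), (152.6432342529297, 291.5760192871094), 2.2645108699798584) 0.040168832887533756 0.0018723673326519828
side vplate 851 ((559.0479125976562, 106.06343841552734), (100.00473022460938, 73.2849349975586), 4.793330669403076) 0.01180248117698571 0.001593986390100844
```

Call:
carry_out:
  plan:
    - [[0.019,0.042,0],[0,0,0.138]]
    - [[0.019,0.042,0],[0,0,0.138]]
    - [[0.019,0.042,0],[0,0,0.138]]
    - [[0.019,0.042,0],[0,0,0.138]]
    - [[0.019,0.042,0],[0,0,0.138]]
  hand: 0.6

```text
time_s: 0.8
tcp_pos: [0.2807, -0.3334, 0.2284]
orientation: [0.869, 0.495, 0.0, 0.001]
ft_force: [0.7, 0.4, -0.1]
width: 0.0581
```

Call:
carry_out:
  plan:
    - [[0.019,0.042,0],[0,0,0.138]]
    - [[0.019,0.042,0],[0,0,0.138]]
    - [[0.019,0.042,0],[0,0,0.138]]
    - [[0.019,0.042,0],[0,0,0.138]]
    - [[0.019,0.042,0],[0,0,0.138]]

```text
time_s: 1.3
tcp_pos: [0.3776, -0.1146, 0.2294]
orientation: [0.64, 0.768, 0.002, 0.003]
ft_force: [1.3, -0.4, 1.3]
width: 0.056
```

Call:
carry_out:
  plan:
    - [[0.018,0.042,0],[0,0,0.133]]
    - [[0.018,0.042,0],[0,0,0.133]]
    - [[0.018,0.042,0],[0,0,0.133]]
    - [[0.018,0.042,0],[0,0,0.133]]
    - [[0.018,0.042,0],[0,0,0.133]]

```text
time_s: 1.8
tcp_pos: [0.4696, 0.1053, 0.2309]
orientation: [0.34, 0.94, 0.003, 0.005]
ft_force: [0.6, -0.4, -0.6]
width: 0.0566
```

Call:
carry_out:
  plan:
    - [[0.018,0.042,-0.02],[0,0,0.133]]
    - [[0.018,0.042,-0.02],[0,0,0.133]]
    - [[0.018,0.042,-0.01],[0,0,0.133]]
    - [[0.018,0.042,0],[0,0,0.133]]
    - [[0.018,0.04,0],[0,0,0.133]]

```text
time_s: 2.3
tcp_pos: [0.5606, 0.3202, 0.1807]
orientation: [-0.001, 1.0, 0.006, 0.005]
ft_force: [0.9, 0.9, -0.2]
width: 0.0565
```

Run:
```python
from h import *
c=cam('wrist','w1'); o=c['o']; print(o['qpos'],o['tcp_pos'],R.from_quat(o['orientation']).as_matrix(),o['time_s'])
A=cloud(c); np.savez('w1.npz',A=A,f=c['frame'])
```

```text
[ 0.4074  0.4031  1.4365  0.007   1.2893 -1.1674] [0.5606 0.3202 0.1807] [[-1.     -0.0022  0.009 ]
 [-0.0021  0.9999  0.0112]
 [-0.0091  0.0112 -0.9999]] 2.3
```

View pics/w1.png

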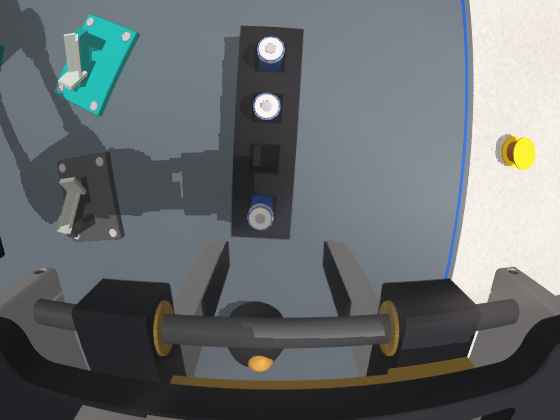

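Run:
```python
from h import *
d=np.load('w1.npz');A=d['A']
def reg(n,b,zr):
    m=(A[...,0]>b[0])&(A[...,0]<b[1])&(A[...,1]>b[2])&(A[...,1]<b[3])&(A[...,2]>zr[0])&(A[...,2]<zr[1])
    p=A[m]; print(n,m.sum(),p[:,2].mean(),cv2.minAreaRect((p[:,:2]*1000).astype(np.float32))); return p
reg('tray',(.38,.62,.24,.37),(.036,.052))
reg('vpl',(.48,.64,.04,.17),(.006,.018))
for n,x,y in [('a',.5620,.307),('b',.471,.311),('c',.4245,.314)]:
    p=reg(n,(x-.03,x+.03,y-.022,y+.022),(.070,.086)); print(cv2.minEnclosingCircle((p[:,:2]*1000).astype(np.float32)),p.mean(0))
```

```text
tray 10163 0.043015617063359136 ((493.3948059082031, 312.6213684082031), (56.522178649902344, 196.57823181152344), 86.8375473022461)
vpl 3157 0.01094260579991844 ((560.4857177734375, 106.71930694580078), (100.23165893554688, 73.51953125), 4.401497840881348)
a 532 0.07542709730538985 ((562.4407348632812, 308.2002868652344), (21.286144256591797, 21.05071258544922), 65.21981811523438)
((562.7308959960938, 308.02496337890625), 10.94495964050293) [0.5619 0.3083 0.0754]
b 565 0.07556490122283249 ((471.1564025878906, 313.7221374511719), (20.964691162109375, 20.534515380859375), 0.021812740713357925)
((471.0302429199219, 313.7402038574219), 10.773659706115723) [0.4711 0.3139 0.0756]
c 579 0.07538639095240575 ((424.7161865234375, 317.1460876464844), (21.171142578125, 21.75852394104004), 41.97345733642578)
((424.5104675292969, 317.22064208984375), 11.206999778747559) [0.4252 0.3171 0.0754]
```

Call:
carry_out:
  plan:
    - [[0.002,-0.012,-0.02],[-0.011,0.009,0]]
    - [[0,0,-0.03],[0,0,0]]
    - [[0,0,-0.03],[0,0,0]]
    - [[0,0,-0.018],[0,0,0]]
    - [[0,0,0],[0,0,0]]
  hand: 0.6

```text
time_s: 2.85
tcp_pos: [0.5672, 0.3187, 0.0779]
orientation: [-0.006, 1.0, 0.004, 0.003]
ft_force: [-0.3, 0.6, 0.3]
width: 0.056
```

```bash
cat > st.py <<'E'
from h import *
o=manip.observe(); M=R.from_quat(o['orientation']).as_matrix()
print('t',o['time_s'],'tcp',o['tcp_pos'],'q',o['qpos'],'F',o['ft_force'],'w',o['width']); print('x',M[:,0],'y',M[:,1],'z',M[:,2])
E
python3 st.py
```

```text
t 2.85 tcp [0.5672 0.3187 0.0779] q [ 0.402   0.4931  1.5582  0.0063  1.0816 -1.1834] F [-0.2558  0.5991  0.2911] w 0.05597573360171899
x [-0.9999 -0.0116 -0.0059] y [-0.0116  0.9999  0.0084] z [ 0.0058  0.0085 -0.9999]
```

Call:
carry_out:
  plan:
    - [[-0.005,-0.0105,-0.004],[-0.008,0.006,0]]
    - [[0,0,0],[0,0,0]]
    - [[0,0,0],[0,0,0]]

```text
time_s: 3.15
tcp_pos: [0.5628, 0.3072, 0.0757]
orientation: [-0.005, 1.0, 0.0, 0.001]
ft_force: [-0.9, 0.2, 0.1]
width: 0.0567
```

```bash
python3 st.py
python3 - <<'E'
from h import *
c=cam('wrist','w2')
E
```

```text
t 3.15 tcp [0.5628 0.3072 0.0757] q [ 0.3913  0.4865  1.577  -0.0001  1.0764 -1.1902] F [-0.9468  0.2455  0.0563] w 0.056676465564449066
x [-0.9999 -0.0107 -0.0015] y [-0.0107  0.9999  0.0005] z [ 0.0015  0.0005 -1.    ]
```

View pics/w2.png

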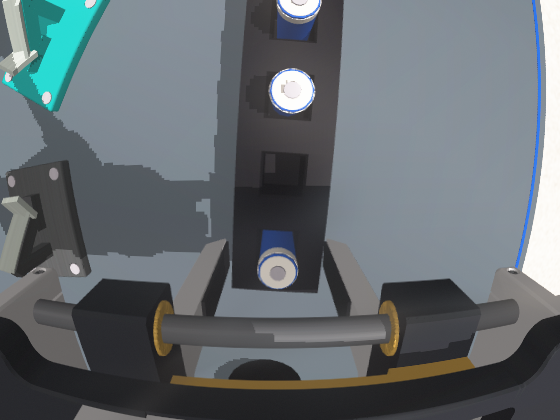

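Call:
carry_out:
  plan:
    - [[0,0,-0.002],[0,0,0]]
    - [[0,0,0],[0,0,0]]
    - [[0,0,0],[0,0,0]]
    - [[0,0,0],[0,0,0]]
    - [[0,0,0],[0,0,0]]
  hand: 0

```text
time_s: 3.7
tcp_pos: [0.5643, 0.3079, 0.0763]
orientation: [-0.005, 1.0, 0.001, 0.003]
ft_force: [-0.2, 0.6, -0.2]
width: 0.0206
```

```bash
python3 st.py
python3 - <<'E'
# kinematic fit from samples
import numpy as np
S=[([-1.363,.2766,1.5061,0,1.3607,-.121],[.1856,-.5437,.2296],-1),
([.4074,.4031,1.4365,.007,1.2893,-1.1674],[.5606,.3202,.1807],-1),
([.402,.4931,1.5582,.0063,1.0816,-1.1834],[.5672,.3187,.0779],-1),
([.3913,.4865,1.577,0,1.0764,-1.1902],[.5628,.3072,.0757],-1)]
A=[];b=[]
for q,p,_ in S:
    r=np.hypot(p[0],p[1]); q1=q[0]
    u=p[0]*np.cos(q1)+p[1]*np.sin(q1); w=-p[0]*np.sin(q1)+p[1]*np.cos(q1); print('in-plane',u,'lateral',w,'sum',q[1]+q[2]+q[4])
    s1=q[1]; s2=q[1]+q[2]
    # unknown a,b,r0,e(h-c),
    A.append([np.sin(s1),np.sin(s2),1,0]); b.append(u)
    A.append([np.cos(s1),np.cos(s2),0,1]); b.append(p[2])
x,res,rk,sv=np.linalg.lstsq(np.array(A),np.array(b),rcond=None); print(x,res,rk,sv,np.array(A)@x-b)
E
```

```text
t 3.7 tcp [0.5643 0.3079 0.0763] q [ 0.3914  0.4856  1.5769 -0.0001  1.0724 -1.1901] F [-0.1875  0.6059 -0.217 ] w 0.020583035268104056
x [-0.9999 -0.0107 -0.0062] y [-0.0107  0.9999  0.0024] z [ 0.0062  0.0025 -1.    ]
in-plane 0.570293927968969 lateral 0.06943979926327767 sum 3.1433999999999997
in-plane 0.6415879466916292 lateral 0.07187006790047604 sum 3.1289
in-plane 0.6466774564389685 lateral 0.07137084372225122 sum 3.1329
in-plane 0.6374233720718883 lateral 0.06933343159330252 sum 3.1399
[ 0.55955265  0.42306322  0.00695745 -0.21990296] [8.18568435e-05] 4 [2.86035057 2.78784026 0.17641473 0.12336585] [ 0.00307005 -0.00019843 -0.00726307  0.0017448   0.00030568 -0.00046076
  0.00388734 -0.00108561]
```

```bash
cat > go.py <<'E'
from h import *
def frame(z,y):
    z=np.array(z,float);z/=np.linalg.norm(z);y=np.array(y,float);y-=z*(y@z);y/=np.linalg.norm(y)
    return np.stack([np.cross(y,z),y,z],1)
def delta(pos,M,name='',p0=None,M0=None):
    o=manip.observe()
    if p0 is None:p0=o['tcp_pos']
    if M0 is None:M0=R.from_quat(o['orientation']).as_matrix()
    d=np.array(pos)-p0; w=R.from_matrix(M@M0.T).as_rotvec()
    n=max(np.linalg.norm(d)/.045,np.linalg.norm(w)/.145)
    print(name,'d',d,'w',w,'rows>=%.1f'%n)
# V-rest
def vrest(x=.560,y=.1062,yaw=-175.4):
    f=np.radians(yaw);bx=np.array([np.cos(f),np.sin(f),0]);by=np.array([-np.sin(f),np.cos(f),0]);Z=np.array([0,0,1.])
    foot=np.array([x,y,0])+.022*bx+.040*Z
    cz=(-bx+Z)/np.sqrt(2); nx=(bx+Z)/np.sqrt(2)
    return foot,cz,nx,by
E
python3 - <<'E'
from go import *
foot,cz,nx,by=vrest(); Mt=frame(-cz,-by)
t=foot+.0703*cz; pre=t+.05*nx+.006*cz
o=manip.observe();print('final',t,'pre',pre,'nx',nx,'cz',cz)
delta(pre,Mt,'cur->pre')
E
```

```text
final [0.5876 0.1084 0.0897] pre [0.5566 0.1059 0.1293] nx [-0.7048 -0.0567  0.7071] cz [0.7048 0.0567 0.7071]
cur->pre d [-0.0076 -0.202   0.053 ] w [-0.0383  0.7909  0.0669] rows>=5.5
```

Call:
carry_out:
  plan:
    - [[0,0,0.03],[0,0,0]]
    - [[0,0,0.04],[0,0,0]]
    - [[0,0,0.035],[0,0,0]]
    - [[-0.002,-0.03,0],[-0.006,0.132,0.011]]
    - [[-0.002,-0.035,0],[-0.006,0.132,0.011]]
  hand: 0

```text
time_s: 4.2
tcp_pos: [0.5562, 0.2463, 0.1859]
orientation: [-0.021, 0.991, -0.003, -0.131]
ft_force: [-0.1, -0.3, -1.5]
width: 0.0204
```

Call:
carry_out:
  plan:
    - [[-0.002,-0.035,0],[-0.006,0.132,0.011]]
    - [[-0.002,-0.035,0],[-0.006,0.132,0.011]]
    - [[0,-0.035,0],[-0.006,0.132,0.011]]
    - [[0,-0.03,0],[-0.006,0.132,0.011]]
    - [[0,0,0],[0,0,0]]

```text
time_s: 4.7
tcp_pos: [0.556, 0.1033, 0.1846]
orientation: [-0.041, 0.919, -0.01, -0.393]
ft_force: [-0.4, 0.1, -1.9]
width: 0.0203
```

```bash
python3 st.py
python3 - <<'E'
from go import *
foot,cz,nx,by=vrest(); Mt=frame(-cz,-by)
t=foot+.0703*cz; pre=t+.05*nx+.006*cz
delta(pre,Mt,'cur->pre')
c=cam('wrist','w3');A=cloud(c);c2=cam('side','s3')
E
```

```text
t 4.7 tcp [0.556  0.1033 0.1846] q [ 0.0635  0.7535  1.0577 -0.005   2.138  -1.5963] F [-0.4027  0.1008 -1.9028] w 0.0202999022414768
x [-0.6882 -0.0666  0.7225] y [-0.0822  0.9965  0.0135] z [-0.7209 -0.0501 -0.6912]
cur->pre d [ 0.0006  0.0026 -0.0553] w [-0.0117 -0.0231 -0.0022] rows>=1.2
```

View pics/w3.png

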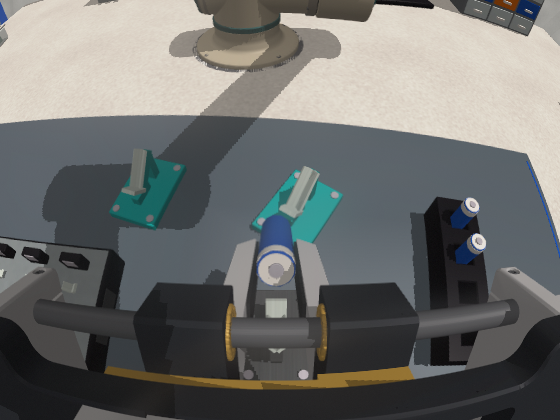

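View pics/s3.png

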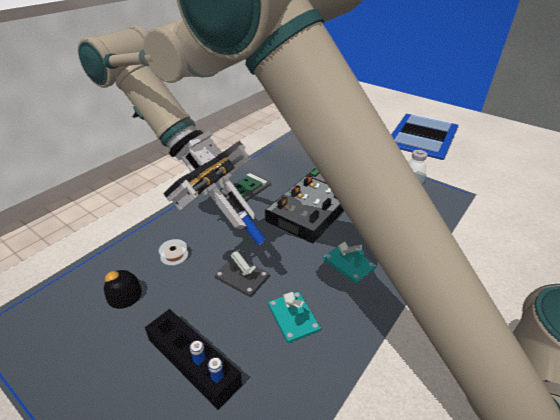

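Call:
carry_out:
  plan:
    - [[0,0.001,-0.028],[-0.006,-0.012,-0.001]]
    - [[0,0.001,-0.027],[-0.006,-0.011,-0.001]]
    - [[0,0,0],[0,0,0]]
    - [[0,0,0],[0,0,0]]
  hand: 0

```text
time_s: 5.2
tcp_pos: [0.5546, 0.1142, 0.1385]
orientation: [-0.042, 0.927, -0.015, -0.372]
ft_force: [0.6, 0.6, -0.9]
width: 0.0204
```

```bash
python3 st.py
python3 - <<'E'
from go import *
foot,cz,nx,by=vrest(); Mt=frame(-cz,-by)
t=foot+.0703*cz; 
delta(t+.006*cz+.01*nx,Mt,'->10mm out')
c=cam('side');crop(c,200,160,320,310,5,'s4')
E
```

```text
t 5.2 tcp [0.5546 0.1142 0.1385] q [ 0.0814  0.7606  1.1319 -0.002   2.0121 -1.5795] F [ 0.6383  0.6404 -0.8764] w 0.02037153156313487
x [-0.7197 -0.0665  0.6911] y [-0.0882  0.9961  0.0041] z [-0.6887 -0.058  -0.7227]
->10mm out d [ 0.0302 -0.006  -0.0374] w [-0.006   0.0219 -0.008 ] rows>=1.1
```

View pics/s4.png

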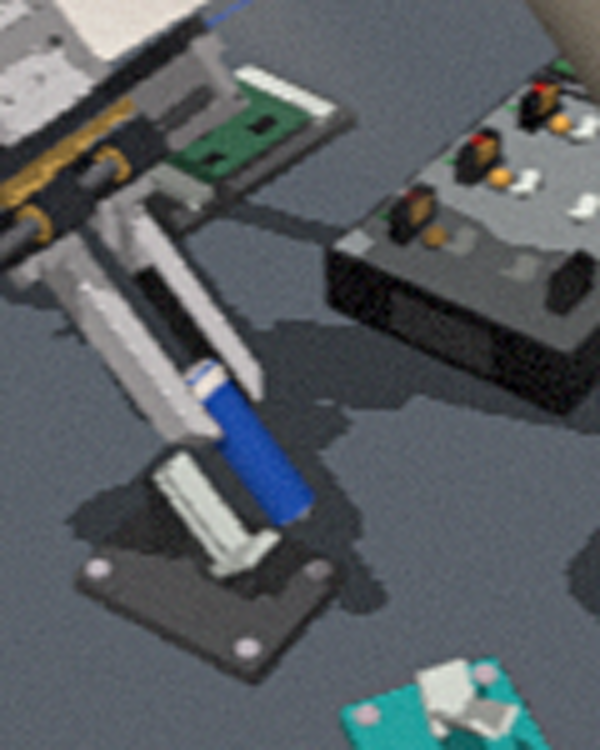

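Call:
carry_out:
  plan:
    - [[0.015,-0.003,-0.019],[-0.003,0.011,-0.004]]
    - [[0.015,-0.003,-0.018],[-0.003,0.011,-0.004]]
    - [[0,0,0],[0,0,0]]
    - [[0,0,0],[0,0,0]]
  hand: 0

```text
time_s: 5.65
tcp_pos: [0.5863, 0.111, 0.1095]
orientation: [-0.039, 0.925, -0.015, -0.377]
ft_force: [-0.1, 1.0, 0.2]
width: 0.0205
```

```bash
python3 st.py
python3 - <<'E'
from go import *
foot,cz,nx,by=vrest(); Mt=frame(-cz,-by)
t=foot+.0703*cz; 
delta(t+.004*cz-.0*nx,Mt,'->in')
E
```

```text
t 5.65 tcp [0.5863 0.111  0.1095] q [ 0.0742  0.835   1.0525 -0.0066  2.0276 -1.5811] F [-0.1045  1.0082  0.1678] w 0.020513761778368382
x [-0.7129 -0.0605  0.6986] y [-0.0835  0.9965  0.001 ] z [-0.6963 -0.0576 -0.7155]
->in d [ 0.0041 -0.0024 -0.017 ] w [-0.002   0.0118 -0.0033] rows>=0.4
```

Call:
carry_out:
  plan:
    - [[0.004,-0.0024,-0.007],[-0.002,0.012,-0.003]]
    - [[0,0,-0.005],[0,0,0]]
    - [[0,0,0],[0,0,0]]
    - [[0,0,0],[0,0,0]]
  hand: 0

```text
time_s: 6.05
tcp_pos: [0.59, 0.1092, 0.1008]
orientation: [-0.038, 0.924, -0.015, -0.381]
ft_force: [0.5, -0.1, -0.3]
width: 0.0201
```

```bash
python3 st.py
python3 - <<'E'
from go import *
foot,cz,nx,by=vrest(); Mt=frame(-cz,-by)
t=foot+.0703*cz; o=manip.observe()
delta(t,Mt,'->in'); d=o['tcp_pos']-t; print('along cz',d@cz,'nx',d@nx,'by',d@by)
c=cam('side');crop(c,200,160,320,310,5,'s5')
E
```

```text
t 6.05 tcp [0.59   0.1092 0.1008] q [ 0.0713  0.8522  1.0431 -0.0077  2.0289 -1.5814] F [ 0.5223 -0.0875 -0.2562] w 0.02011736178471606
x [-0.7067 -0.0577  0.7051] y [-0.0812  0.9967  0.0002] z [-0.7028 -0.0571 -0.7091]
->in d [-0.0024 -0.0007 -0.0111] w [-0.0005  0.0027 -0.001 ] rows>=0.3
along cz 0.009539062447012669 nx 0.00613515462673339 by -0.0005516641894840433
```

View pics/s5.png

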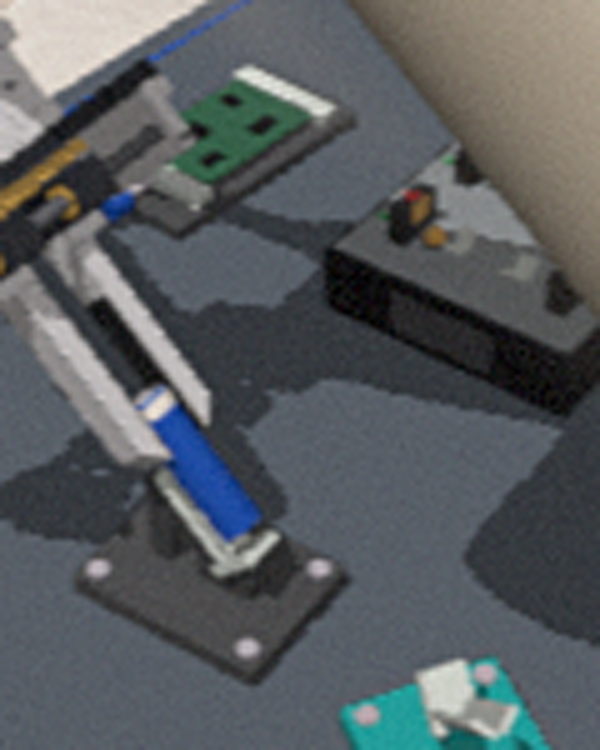

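Call:
carry_out:
  plan:
    - [[0.0025,0,-0.0085],[0,0.003,0]]
    - [[0,0,0],[0,0,0]]
    - [[-0.001,0,-0.002],[0,0,0]]
    - [[0,0,0],[0,0,0]]
  hand: 0

```text
time_s: 6.5
tcp_pos: [0.591, 0.1085, 0.0904]
orientation: [-0.037, 0.923, -0.016, -0.383]
ft_force: [-0.6, -0.2, -0.2]
width: 0.0207
```

```bash
python3 st.py
python3 - <<'E'
from go import *
foot,cz,nx,by=vrest(); Mt=frame(-cz,-by)
t=foot+.0703*cz; o=manip.observe()
delta(t,Mt,'->in'); d=o['tcp_pos']-t; print('along cz',d@cz,'nx',d@nx,'by',d@by)
E
```

```text
t 6.5 tcp [0.591  0.1085 0.0904] q [ 0.0707  0.8645  1.0459 -0.009   2.0184 -1.5816] F [-0.5686 -0.1894 -0.1968] w 0.02070597986172738
x [-0.7035 -0.0568  0.7084] y [-0.0813  0.9967 -0.0009] z [-0.706  -0.0582 -0.7058]
->in d [-0.0034 -0.     -0.0007] w [ 0.001  -0.0018 -0.0011] rows>=0.1
along cz 0.002880884026203938 nx -0.0019047289182778661 by 0.00024344749426993053
```

Call:
carry_out:
  plan:
    - [[-0.002,0,-0.002],[0,0,0]]
    - [[-0.001,0,-0.001],[0,0,0]]
    - [[0,0,0],[0,0,0]]
  hand: 0

```text
time_s: 6.8
tcp_pos: [0.5894, 0.1083, 0.089]
orientation: [-0.037, 0.924, -0.016, -0.381]
ft_force: [-0.3, -0.7, -1.2]
width: 0.0205
```

```bash
python3 st.py
python3 - <<'E'
from go import *
foot,cz,nx,by=vrest(); Mt=frame(-cz,-by)
t=foot+.0703*cz; o=manip.observe()
d=o['tcp_pos']-t; print('along cz',d@cz,'nx',d@nx,'by',d@by)
c=cam('side');crop(c,200,160,320,310,5,'s6')
E
```

```text
t 6.8 tcp [0.5894 0.1083 0.089 ] q [ 0.0706  0.8604  1.0557 -0.0091  2.0079 -1.5812] F [-0.3168 -0.7156 -1.2499] w 0.02054601235144435
x [-0.7069 -0.0566  0.705 ] y [-0.081   0.9967 -0.0012] z [-0.7026 -0.0579 -0.7092]
along cz 0.0007929850536440395 nx -0.0017678680204635396 by 0.00030664997677202707
```

View pics/s6.png

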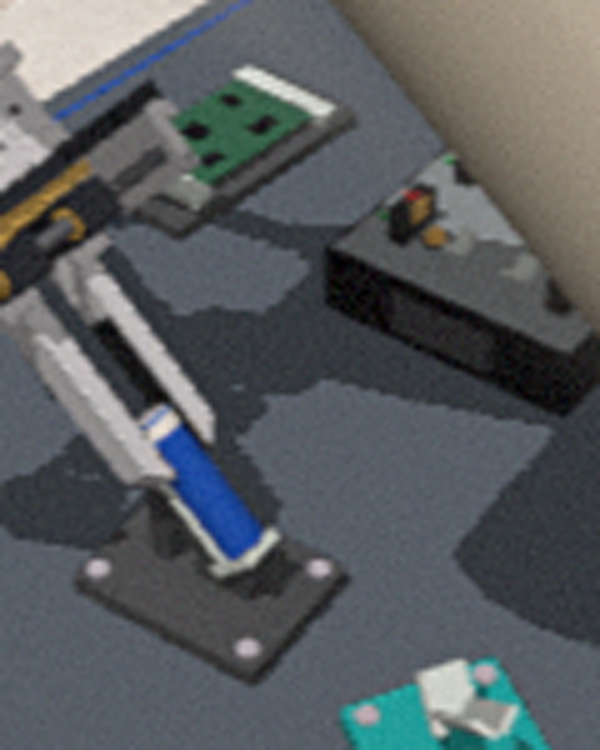

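Call:
carry_out:
  plan:
    - [[0,0,0],[0,0,0]]
    - [[0,0,0],[0,0,0]]
    - [[0,0,0],[0,0,0]]
    - [[0,0,0],[0,0,0]]
  hand: 0.5

```text
time_s: 7.25
tcp_pos: [0.5889, 0.1091, 0.0882]
orientation: [-0.038, 0.923, -0.015, -0.382]
ft_force: [0.1, -0.3, 0.7]
width: 0.0462
```

```bash
python3 st.py
python3 - <<'E'
import numpy as np
from scipy.optimize import least_squares
S=[([-1.363,.2766,1.5061,0,1.3607,-.121],[.1856,-.5437,.2296]),
([.4074,.4031,1.4365,.007,1.2893,-1.1674],[.5606,.3202,.1807]),
([.402,.4931,1.5582,.0063,1.0816,-1.1834],[.5672,.3187,.0779]),
([.3913,.4865,1.577,0,1.0764,-1.1902],[.5628,.3072,.0757]),
([.0635,.7535,1.0577,-.005,2.138,-1.5963],[.556,.1033,.1846]),
([.0814,.7606,1.1319,-.002,2.0121,-1.5795],[.5546,.1142,.1385]),
([.0742,.835,1.0525,-.0066,2.0276,-1.58],[.5863,.111,.1095]),
([.0706,.8604,1.0557,-.0091,2.0079,-1.58],[.5894,.1083,.089])]
def f(x,full=False):
    a,b,c,h,r0,bo=x; r=[]
    for q,p in S:
        u=p[0]*np.cos(q[0])+p[1]*np.sin(q[0])
        s1=q[1];s2=s1+q[2];s3=s2+q[4]
        r+= [r0+a*np.sin(s1)+b*np.sin(s2)+bo*np.cos(s2)+c*np.sin(s3)-u, h+a*np.cos(s1)+b*np.cos(s2)-bo*np.sin(s2)+c*np.cos(s3)-p[2]]
    if full: return np.array(r)
    return np.array(r+[ .05*r0,.05*bo,.01*(h-.15)])
s=least_squares(f,[.46,.46,.28,.15,0,0]);print(s.x,f(s.x,True)*1000)
a,b,c,h,r0,bo=s.x
for al in (45,40,35,30):
  al=np.radians(al); tz=np.array([np.sin(al),-np.cos(al)])
  g=np.array([.538+.0225+.0, .04+.0225])  # axis point s=32
  for rad in (.57,):
    w=np.array([np.hypot(g[0],.104),g[1]])-.0125*tz; 
    w[0]=np.sqrt(w[0]**2-.07**2); wr=w-c*tz; d=wr-np.array([r0,h]); D=np.hypot(*d)
    q3=np.arccos((D*D-a*a-b*b)/(2*a*b)); q2=np.arctan2(d[0],d[1])-np.arctan2(b*np.sin(q3),a+b*np.cos(q3))
    print(np.degrees(al),q2,q3,'q5',np.pi-al-q2-q3)
E
```

```text
t 7.25 tcp [0.5889 0.1091 0.0882] q [ 0.0712  0.861   1.0573 -0.0073  2.0069 -1.5812] F [ 0.1344 -0.2595  0.7092] w 0.04620663662887473
x [-0.706  -0.0577  0.7059] y [-0.0809  0.9967  0.0005] z [-0.7036 -0.0568 -0.7083]
[ 6.25616569e-01  4.21070712e-01  3.62974747e-01  1.33766925e-01
 -1.40302387e-05  5.58398513e-02] [-0.20854344 -0.12167698 -0.4633589  -0.06740614  0.18380668 -0.1538889
  0.24913245 -0.24675688 -0.03657752  0.04070759  0.17157717  0.02301728
 -0.01482662  0.27189602  0.1188262   0.25573197]
45.0 0.29569543424476863 2.562128019979238 q5 -0.5016289640316614
40.0 0.26048960872202276 2.4830317738920655 q5 -0.3000604298220271
35.0 0.243610392340613 2.4045405152228962 q5 -0.11742349217173143
29.999999999999996 0.24110970398499 2.3266048616284176 q5 0.050279312378086694
```

```bash
cat >> go.py <<'E'
KA,KB,KC,KH,KBO=.6256,.42107,.36297,.13377,.05584
def q5for(pos,zdir):
    """approx in-plane IK"""
    pos=np.array(pos);L=.07;az=np.arctan2(pos[1],pos[0])-np.arcsin(L/np.hypot(pos[0],pos[1]))
    e=np.array([np.cos(az),np.sin(az),0]);u=np.array([pos@e,pos[2]]);tz=np.array([zdir@e,zdir[2]]);tz/=np.hypot(*tz)
    wr=u-KC*tz;d=wr-np.array([0,KH]);D=np.hypot(*d);B=np.hypot(KB,KBO);dl=np.arctan2(KBO,KB)
    c3=(D*D-KA*KA-B*B)/(2*KA*B)
    q3=np.arccos(c3);q2=np.arctan2(d[0],d[1])-np.arctan2(B*np.sin(q3),KA+B*np.cos(q3))
    s3=np.arctan2(tz[0],tz[1]);s3=s3%(2*np.pi)
    return az,q2,q3-dl,s3-q2-q3+dl
E
python3 - <<'E'
from go import *
foot,cz,nx,by=vrest()
for al in (45,35,30,27,25,22,20):
    a=np.radians(al);h=np.array([cz[0],cz[1],0]);h/=np.linalg.norm(h)
    z=h*np.sin(a)-np.array([0,0,np.cos(a)])
    p=foot+.032*cz-.0135*z
    print(al,p,q5for(p,z))
    print('   pre 60',q5for(p-.06*z,z))
M=None
E
```

```text
45 [0.5511 0.1055 0.0722] (np.float64(0.06403916683612426), np.float64(0.28247802816039824), np.float64(2.4268063172258043), np.float64(-0.35302386933491214))
   pre 60 (np.float64(0.06269894345822358), np.float64(0.12035081476562304), np.float64(2.4453651264149316), np.float64(-0.20944412837637197))
35 [0.5529 0.1056 0.0737] (np.float64(0.06409159804442974), np.float64(0.23285926612584995), np.float64(2.2705418154015122), np.float64(0.027387939305195647))
   pre 60 (np.float64(0.06302828868206498), np.float64(0.09094944570746155), np.float64(2.262851145449265), np.float64(0.17699678583250364))
30 [0.5539 0.1057 0.0743] (np.float64(0.06412034362824401), np.float64(0.23126602281174835), np.float64(2.1931394975919165), np.float64(0.19364493149128645))
   pre 60 (np.float64(0.063204538223391), np.float64(0.10185606472767672), np.float64(2.1742870003362325), np.float64(0.3419139788057597))
27 [0.5545 0.1058 0.0747] (np.float64(0.06413826723119426), np.float64(0.23586169445884086), np.float64(2.1469331164840155), np.float64(0.28761167694716927))
   pre 60 (np.float64(0.06331293243082578),
[... 283 characters left out ...]
05632601507), np.float64(0.12418232757175962), np.float64(2.08691086816077), np.float64(0.4942218365451059))
22 [0.5556 0.1058 0.0751] (np.float64(0.06416909891075726), np.float64(0.25113234402620177), np.float64(2.0703322118519005), np.float64(0.43620076749543624))
   pre 60 (np.float64(0.06349675095127355), np.float64(0.14192664704089109), np.float64(2.034952991574983), np.float64(0.580789526752669))
20 [0.556  0.1059 0.0753] (np.float64(0.06418172097438338), np.float64(0.2595419264925931), np.float64(2.039842245809998), np.float64(0.4931843025862628))
   pre 60 (np.float64(0.0635710582350012), np.float64(0.15528664209711052), np.float64(2.0004865743928524), np.float64(0.6367984787910903))
```

Call:
carry_out:
  plan:
    - [[0.022,0.002,0.022],[0,0,0]]
    - [[0.025,0.002,0.025],[0,0,0]]
    - [[0,0,0.025],[0.011,-0.14,0]]
    - [[-0.014,-0.001,0.01],[0.011,-0.14,0]]
    - [[-0.014,-0.001,0],[0.011,-0.14,0]]
  hand: 0.5

```text
time_s: 7.75
tcp_pos: [0.6139, 0.1114, 0.1488]
orientation: [-0.04, 0.981, -0.007, -0.188]
ft_force: [-0.2, 0.2, -0.2]
width: 0.0467
```

Call:
carry_out:
  plan:
    - [[-0.014,-0.001,0],[0.011,-0.14,0]]
    - [[-0.014,-0.001,0],[0.011,-0.14,0]]
    - [[-0.014,-0.001,0],[0.011,-0.14,0]]
    - [[-0.014,-0.001,0],[0.011,-0.14,0]]
    - [[-0.014,-0.001,0],[0.011,-0.14,0]]

```text
time_s: 8.25
tcp_pos: [0.5439, 0.1067, 0.1531]
orientation: [-0.039, 0.983, 0.007, 0.18]
ft_force: [1.2, 0.3, 0.1]
width: 0.0472
```

```bash
python3 st.py
cat > pg.py <<'E'
from go import *
import sys
def side_pose(v,al=27,s=.032,ax=.0135):
    foot,cz,nx,by=vrest(*v); a=np.radians(al);h=np.array([cz[0],cz[1],0]);h/=np.linalg.norm(h)
    z=h*np.sin(a)-np.array([0,0,np.cos(a)])
    return foot+s*cz-ax*z, frame(z,-by), z
E
python3 - <<'E'
from pg import *
p,M,z=side_pose((.560,.1062,-175.4))
print(p,z);delta(p-.06*z,M,'pre');c=cam('wrist','w7');np.savez('w7.npz',A=cloud(c));c=cam('side');crop(c,200,160,320,310,5,'s7')
E
```

```text
t 8.25 tcp [0.5439 0.1067 0.1531] q [ 0.0647  0.1404  1.9618  0.008   0.6781 -1.5915] F [1.2423 0.2798 0.1458] w 0.04723596305511312
x [-0.9324 -0.075  -0.3535] y [-0.08    0.9968 -0.0004] z [ 0.3524  0.0279 -0.9354]
[0.5545 0.1058 0.0747] [ 0.4525  0.0364 -0.891 ]
pre d [-0.0166 -0.0031 -0.025 ] w [ 0.0092 -0.1096  0.0002] rows>=0.8
```

View pics/w7.png

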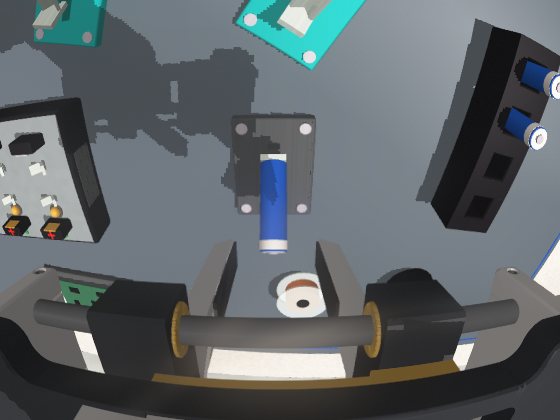

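View pics/s7.png

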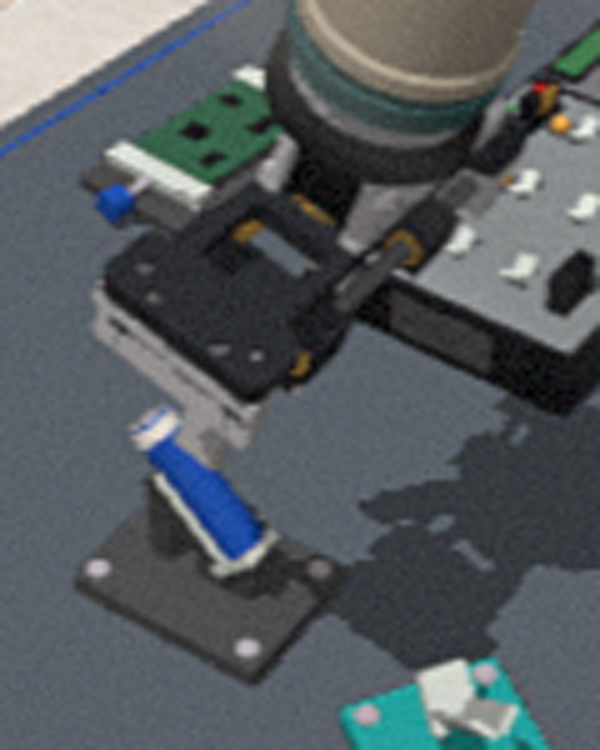

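```bash
cat > cellfit.py <<'E'
from go import *
from scipy.optimize import least_squares
def cellfit(P,p0,d0,r=.0105):
    """fit line (cylinder r) to points"""
    def f(x):
        d=np.array(d0)+np.array([x[3],x[4],x[5]]);d/=np.linalg.norm(d);v=P-np.array(p0)-x[:3]
        return np.r_[np.linalg.norm(np.cross(v,d),axis=1)-r,0.1*x[3:]@np.array(d0),0.01*x[:3]@np.array(d0)]
    s=least_squares(f,np.zeros(6),loss='soft_l1',f_scale=.001)
    d=np.array(d0)+s.x[3:];d/=np.linalg.norm(d);p=np.array(p0)+s.x[:3];t=(P-p)@d
    return p,d,np.percentile(t,[1,99]),np.sqrt(np.mean(s.fun**2))
E
python3 - <<'E'
from cellfit import *
A=np.load('w7.npz')['A'].reshape(-1,3)
foot,cz,nx,by=vrest()
v=A-foot; t=v@cz; rad=np.linalg.norm(v-np.outer(t,cz),axis=1)
m=(t>5e-3)&(t<.066)&(rad<.016)&((v@nx)>-.002)
print(m.sum()); p,d,tt,e=cellfit(A[m],foot,cz); print('axis pt at foot plane',p,'vs',foot,'dir',d,'vs',cz,e,'off by',(p-foot)@by,'nx',(p-foot)@nx)
m=(rad<.016)&(t>-.01)&(t<.09)&((v@nx)>0);print(np.percentile(t[m],[.5,2,98,99.5]))
E
```

```text
2151
axis pt at foot plane [0.539  0.1041 0.039 ] vs [0.5381 0.1044 0.04  ] dir [0.7036 0.0557 0.7084] vs [0.7048 0.0567 0.7071] 0.0005868894201066166 off by 0.0004079035312873148 nx -0.0013489114290150773
[-0.0049 -0.0036  0.0691  0.0703]
```

Call:
carry_out:
  plan:
    - [[-0.0155,-0.003,-0.025],[0.009,-0.109,0]]
    - [[0,0,0],[0,0,0]]
    - [[0.009,0.001,-0.018],[0,0,0]]
    - [[0.006,0.001,-0.012],[0,0,0]]
    - [[0,0,0],[0,0,0]]
  hand: 0.5

```text
time_s: 8.85
tcp_pos: [0.51, 0.1048, 0.0794]
orientation: [-0.039, 0.98, 0.009, 0.196]
ft_force: [-0.0, 0.4, -0.2]
width: 0.0466
```

```bash
python3 st.py
python3 - <<'E'
from pg import *
p,M,z=side_pose((.560,.1062,-175.4)); p=p+np.array([.0009,0,-.0009])
delta(p,M,'to grasp')
E
```

```text
t 8.85 tcp [0.51   0.1048 0.0794] q [ 0.0624  0.1882  2.1615  0.0238  0.3972 -1.609 ] F [-0.0401  0.4145 -0.179 ] w 0.0465954230671259
x [-0.9201 -0.0737 -0.3847] y [-0.0808  0.9967  0.0022] z [ 0.3833  0.0332 -0.923 ]
to grasp d [ 0.0454  0.001  -0.0056] w [ 0.0039 -0.0763 -0.0007] rows>=1.0
```

Call:
carry_out:
  plan:
    - [[0.016,0,0.003],[0.003,-0.04,0]]
    - [[0.016,0.0005,-0.003],[0.002,-0.03,0]]
    - [[0.012,0.0005,-0.003],[0,-0.02,0]]
    - [[0.003,0,-0.002],[0,-0.01,0]]
    - [[0,0,0],[0,0,0]]
  hand: 0.5

```text
time_s: 9.35
tcp_pos: [0.5669, 0.1067, 0.0789]
orientation: [-0.039, 0.968, 0.01, 0.246]
ft_force: [-0.7, -0.6, -0.3]
width: 0.0471
```

```bash
python3 st.py
python3 - <<'E'
from pg import *
p,M,z=side_pose((.560,.1062,-175.4)); p=p+np.array([.0009,0,-.0009])
delta(p,M,'to grasp')
E
```

```text
t 9.35 tcp [0.5669 0.1067 0.0789] q [ 0.0585  0.2452  2.1396  0.0419  0.2601 -1.6315] F [-0.7078 -0.6159 -0.2816] w 0.04713089923603439
x [-0.8761 -0.0716 -0.4768] y [-0.0813  0.9967 -0.0002] z [ 0.4752  0.0386 -0.879 ]
to grasp d [-0.0115 -0.0009 -0.0051] w [-0.0019  0.0257 -0.0011] rows>=0.3
```

Call:
carry_out:
  plan:
    - [[-0.0115,-0.001,-0.005],[0,0.02,0]]
    - [[0,0,0],[0,0,0]]
    - [[0,0,0],[0,0,0]]
  hand: 0.5

```text
time_s: 9.65
tcp_pos: [0.5546, 0.1058, 0.0745]
orientation: [-0.039, 0.971, 0.01, 0.235]
ft_force: [0.4, -0.3, -1.2]
width: 0.0467
```

```bash
python3 st.py
python3 - <<'E'
from pg import *
p,M,z=side_pose((.560,.1062,-175.4)); p=p+np.array([.0009,0,-.0009])
delta(p,M,'to grasp')
E
```

```text
t 9.65 tcp [0.5546 0.1058 0.0745] q [ 0.0567  0.24    2.1504  0.0475  0.2776 -1.6378] F [ 0.4296 -0.3312 -1.196 ] w 0.04674615322712323
x [-0.8868 -0.0717 -0.4566] y [-0.0816  0.9967  0.0018] z [ 0.4549  0.0389 -0.8897]
to grasp d [ 0.0008 -0.     -0.0007] w [-0.0021  0.0028 -0.0014] rows>=0.0
```

Right on the grasp. Close, then lift out along the groove normal.

Call:
carry_out:
  plan:
    - [[0,0,0],[0,0,0]]
    - [[0,0,0],[0,0,0]]
    - [[0,0,0],[0,0,0]]
    - [[0,0,0],[0,0,0]]
    - [[0,0,0],[0,0,0]]
  hand: 0

```text
time_s: 10.15
tcp_pos: [0.554, 0.1053, 0.075]
orientation: [-0.04, 0.971, 0.01, 0.235]
ft_force: [-0.1, 0.5, -0.3]
width: 0.0206
```

Call:
carry_out:
  plan:
    - [[-0.008,-0.001,0.01],[0,0,0]]
    - [[-0.018,-0.001,0.022],[0,0,0]]
    - [[-0.015,0,0.03],[0,0,0]]
    - [[0,0,0.03],[0,0,0]]
    - [[0,0,0],[0,0,0]]

```text
time_s: 10.65
tcp_pos: [0.5069, 0.1033, 0.169]
orientation: [-0.039, 0.972, 0.01, 0.231]
ft_force: [0.8, 0.1, -0.1]
width: 0.0205
```

```bash
python3 st.py
python3 - <<'E'
from cellfit import *
c=cam('wrist','w8');A=cloud(c);np.savez('w8.npz',A=A,f=c['frame']);c=cam('side');crop(c,190,130,330,310,4,'s8')
E
```

```text
t 10.65 tcp [0.5069 0.1033 0.169 ] q [ 0.0573  0.0311  2.0878  0.0243  0.5559 -1.6122] F [ 0.7791  0.1067 -0.0966] w 0.020530254528845753
x [-0.89   -0.0718 -0.4503] y [-0.0815  0.9967  0.0021] z [ 0.4486  0.0385 -0.8929]
```

View pics/w8.png

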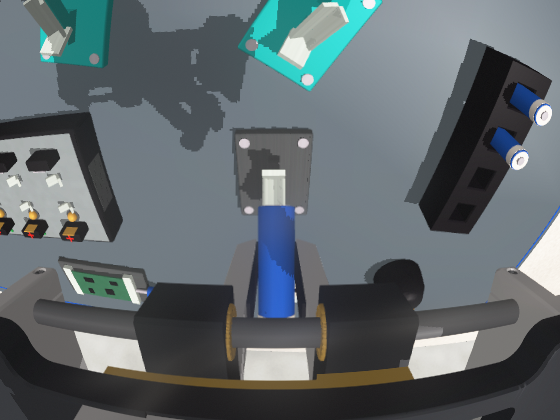

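View pics/s8.png

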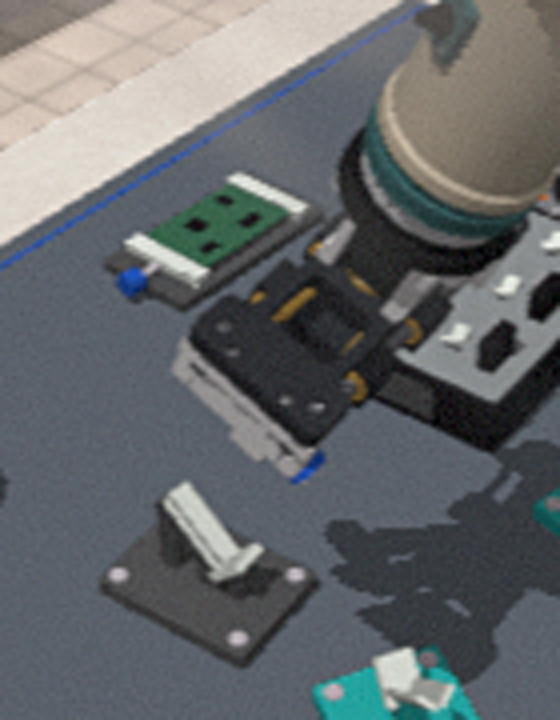

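Run:
```python
from cellfit import *
# tool-frame cell from grasp
M=np.array([[-0.8868,-0.0816,.4549],[-0.0717,.9967,.0389],[-.4566,.0018,-.8897]]); tcp=np.array([.5543,.1056,.0748])
ft=M.T@(np.array([.539,.1041,.039])-tcp); dt=M.T@np.array([.7036,.0557,.7084]); print('tool foot',ft,'dir',dt)
o=manip.observe(); 
d=np.load('w8.npz');A=d['A'].reshape(-1,3);f=d['f'].reshape(-1,3).astype(int)
M2=R.from_quat(o['orientation']).as_matrix();T=(A-o['tcp_pos'])@M2
blue=(f[:,2]>f[:,0]+40)&(f[:,2]>f[:,1]+30)
v=T-ft;t=v@dt;rad=np.linalg.norm(v-np.outer(t,dt),axis=1)
m=blue&(t>-.01)&(t<.08)&(rad<.02)
print(m.sum()); p,dd,tt,e=cellfit(T[m],ft,dt);print(p,dd,tt,e)
# bay targets
for n,y in ((1,.105),(2,.043),(3,-.019)):
    cx,cy,yw=.5758,-.2225,np.radians(2.3)
    c,s=np.cos(yw),np.sin(yw); print(n,[cx+c*-.032-s*y, cy+s*-.032+c*y,.0565])
```

```text
tool foot [ 0.03   -0.0003  0.0248] dir [-0.9514 -0.0006 -0.308 ]
4023
[ 0.0301 -0.0001  0.0241] [-0.9504  0.0063 -0.311 ] [0.0063 0.0662] 0.0005425501464637312
1 [np.float64(0.5396119411404189), np.float64(-0.11886880587402511), 0.0565]
2 [np.float64(0.5421001122774376), np.float64(-0.18081885837112074), 0.0565]
3 [np.float64(0.5445882834144563), np.float64(-0.2427689108682164), 0.0565]
```

Call:
carry_out:
  plan:
    - [[0.011,-0.037,0.005],[-0.008,0.13,-0.007]]
    - [[0.011,-0.037,0.005],[-0.008,0.13,-0.007]]
    - [[0.011,-0.037,0.002],[-0.008,0.13,-0.007]]
    - [[0.011,-0.037,0],[-0.008,0.13,-0.007]]
    - [[0.011,-0.037,0],[-0.008,0.13,-0.007]]
  hand: 0

```text
time_s: 11.25
tcp_pos: [0.5411, -0.0815, 0.1658]
orientation: [-0.024, 0.993, 0.005, -0.12]
ft_force: [0.9, 0.2, -0.5]
width: 0.0205
```

Call:
carry_out:
  plan:
    - [[0.008,-0.02,0],[-0.008,0.13,-0.007]]
    - [[0,0,0],[0,0,0]]
    - [[0,0,0],[0,0,0]]

```text
time_s: 11.55
tcp_pos: [0.5523, -0.1076, 0.1541]
orientation: [-0.017, 0.981, 0.004, -0.193]
ft_force: [-0.8, -1.0, -1.6]
width: 0.0201
```

```bash
python3 st.py
cat > bay.py <<'E'
from cellfit import *
CH=[.5758,-.2225,2.3]
FT=np.array([.030,0,.0245]);DT=np.array([-.951,0,-.310])
def bay(n,back=0.,up=0.,ft=None,dt=None):
    ft=FT if ft is None else ft; dt=DT if dt is None else dt
    yw=np.radians(CH[2]);e=np.array([np.cos(yw),np.sin(yw),0]);k=np.array([0,0,1.]);yy=np.cross(k,e)
    y={1:.105,2:.043,3:-.019}[n]
    foot=np.array([CH[0],CH[1],0])+(-.032-back)*e+y*yy+(.0565+up)*k
    a,b=dt[0],-dt[2];n_=np.hypot(a,b);a/=n_;b/=n_
    M=np.stack([a*e+b*k,yy,a*k-b*e],1)
    return foot-M@ft,M,e,yy
E
python3 - <<'E'
from bay import *
p,M,e,yy=bay(1,.005,.06);print(p);delta(p,M,'above bay1')
c=cam('wrist','w9');A=cloud(c);np.savez('w9.npz',A=A)
def reg(n,b,zr):
    m=(A[...,0]>b[0])&(A[...,0]<b[1])&(A[...,1]>b[2])&(A[...,1]<b[3])&(A[...,2]>zr[0])&(A[...,2]<zr[1])
    p=A[m]; print(n,m.sum(),p[:,2].mean(),cv2.minAreaRect((p[:,:2]*1000).astype(np.float32))); return p
reg('deck',(.46,.70,-.42,-.04),(.034,.046))
E
```

```text
t 11.55 tcp [ 0.5523 -0.1076  0.1541] q [-0.2549  0.5243  1.3666 -0.0941  1.6289 -1.848 ] F [-0.7993 -1.0082 -1.564 ] w 0.02013319107774042
x [-0.9246 -0.0352  0.3793] y [-0.0318  0.9994  0.0152] z [-0.3796  0.002  -0.9251]
[ 0.5707 -0.1176  0.1305]
above bay1 d [ 0.0185 -0.0101 -0.0236] w [-0.0126 -0.0745  0.0077] rows>=0.7
deck 18486 0.039579018704125286 ((576.1851806640625, -222.4730224609375), (150.4282989501953, 289.2160949707031), 2.3945727348327637)
```

View pics/w9.png

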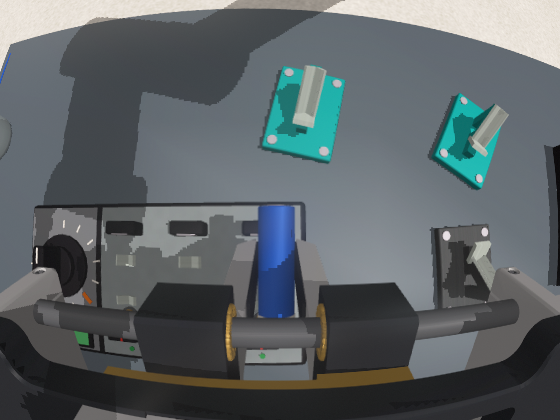

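Call:
carry_out:
  plan:
    - [[0.009,-0.005,-0.012],[-0.006,-0.037,0.004]]
    - [[0.008,-0.004,-0.01],[-0.006,-0.037,0.004]]
    - [[0,0,0],[0,0,0]]
    - [[0,0,0],[0,0,0]]
  hand: 0

```text
time_s: 12.0
tcp_pos: [0.564, -0.112, 0.1326]
orientation: [-0.022, 0.988, -0.002, -0.156]
ft_force: [0.4, 0.1, -0.0]
width: 0.0204
```

```bash
python3 st.py
python3 - <<'E'
from bay import *
p,M,e,yy=bay(1,.005,.03);delta(p,M,'30 above');
E
```

```text
t 12.0 tcp [ 0.564  -0.112   0.1326] q [-0.2597  0.5127  1.4194 -0.0902  1.5099 -1.856 ] F [ 0.4399  0.0712 -0.0409] w 0.020408412199870128
x [-0.9505 -0.0428  0.3079] y [-0.0442  0.999   0.0025] z [-0.3077 -0.0113 -0.9514]
30 above d [ 0.0067 -0.0056 -0.0321] w [-0.0026  0.0021 -0.0041] rows>=0.7
```

Call:
carry_out:
  plan:
    - [[0.0065,-0.0055,-0.01],[-0.002,0.002,-0.004]]
    - [[0,0,-0.014],[0,0,0]]
    - [[0,0,-0.008],[0,0,0]]
    - [[0,0,0],[0,0,0]]
    - [[0,0,0],[0,0,0]]
  hand: 0

```text
time_s: 12.5
tcp_pos: [0.5699, -0.1164, 0.0996]
orientation: [-0.02, 0.987, -0.003, -0.156]
ft_force: [0.4, 0.2, -1.2]
width: 0.0201
```

```bash
python3 st.py
python3 - <<'E'
from bay import *
p,M,e,yy=bay(1,.005,.00);delta(p,M,'down');
c=cam('side');crop(c,240,130,380,250,5,'s10')
E
```

```text
t 12.5 tcp [ 0.5699 -0.1164  0.0996] q [-0.263   0.5489  1.4421 -0.0929  1.4519 -1.85  ] F [ 0.445   0.2445 -1.156 ] w 0.02013010199968847
x [-0.9502 -0.0393  0.309 ] y [-0.0411  0.9992  0.0005] z [-0.3088 -0.0122 -0.9511]
down d [ 0.0008 -0.0012 -0.0291] w [-0.0006  0.0009 -0.001 ] rows>=0.6
```

View pics/s10.png

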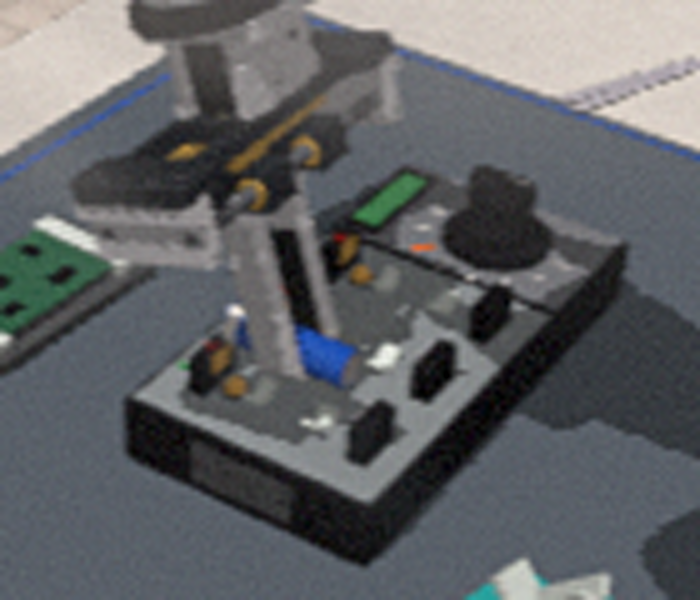

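Call:
carry_out:
  plan:
    - [[0.001,-0.001,-0.01],[0,0,0]]
    - [[0,0,-0.01],[0,0,0]]
    - [[0,0,-0.005],[0,0,0]]
    - [[0,0,0],[0,0,0]]
    - [[0,0,0],[0,0,0]]
  hand: 0

```text
time_s: 13.05
tcp_pos: [0.5712, -0.1177, 0.0722]
orientation: [-0.02, 0.987, -0.003, -0.156]
ft_force: [-0.4, 0.4, -0.4]
width: 0.021
```

```bash
python3 st.py
python3 - <<'E'
from bay import *
p,M,e,yy=bay(1,.005,.00);delta(p,M,'down');
c=cam('side');crop(c,240,130,380,250,5,'s11')
E
```

```text
t 13.05 tcp [ 0.5712 -0.1177  0.0722] q [-0.2643  0.575   1.4687 -0.0939  1.3994 -1.8461] F [-0.3911  0.4166 -0.36  ] w 0.020969010732961365
x [-0.9502 -0.0391  0.3091] y [-0.041   0.9992  0.0006] z [-0.3089 -0.0121 -0.951 ]
down d [-0.0004  0.     -0.0017] w [-0.0006  0.0008 -0.0008] rows>=0.0
```

View pics/s11.png

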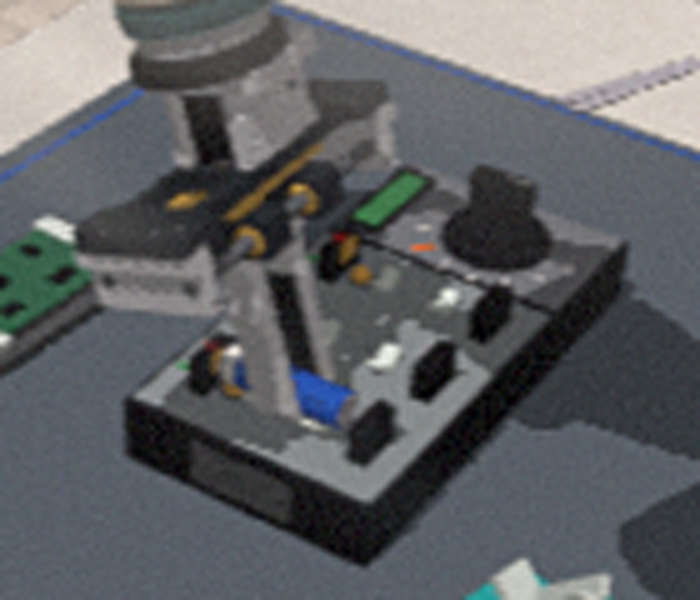

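Call:
carry_out:
  plan:
    - [[0,0,-0.0015],[0,0,0]]
    - [[0.003,0,-0.0005],[0,0,0]]
    - [[0.003,0,0],[0,0,0]]
    - [[0.002,0,0],[0,0,0]]
    - [[0,0,0],[0,0,0]]
  hand: 0

```text
time_s: 13.6
tcp_pos: [0.5754, -0.1177, 0.0709]
orientation: [-0.02, 0.987, -0.003, -0.161]
ft_force: [-1.0, -0.1, 0.2]
width: 0.0203
```

```bash
python3 st.py
python3 - <<'E'
from bay import *
p,M,e,yy=bay(1,.0,.00);delta(p,M,'home');
E
```

```text
t 13.6 tcp [ 0.5754 -0.1177  0.0709] q [-0.2615  0.587   1.4517 -0.0954  1.4141 -1.8438] F [-0.9918 -0.0579  0.211 ] w 0.020281618435519014
x [-0.9472 -0.0391  0.3183] y [-0.041   0.9992  0.0009] z [-0.3181 -0.0122 -0.948 ]
home d [ 0.0003  0.0003 -0.0004] w [-0.0005 -0.0089 -0.0009] rows>=0.1
```

Call:
carry_out:
  plan:
    - [[0.003,0,0],[0,-0.005,0]]
    - [[0.003,0,0],[0,0,0]]
    - [[0.002,0,0],[0,0,0]]
  hand: 0

```text
time_s: 13.9
tcp_pos: [0.5757, -0.1177, 0.0712]
orientation: [-0.02, 0.986, -0.002, -0.168]
ft_force: [-5.1, -0.5, 0.3]
width: 0.0203
```

```bash
python3 st.py
python3 - <<'E'
from bay import *
p,M,e,yy=bay(1,.0,.00);delta(p,M,'home');
c=cam('side');crop(c,240,130,380,250,5,'s12')
E
```

```text
t 13.9 tcp [ 0.5757 -0.1177  0.0712] q [-0.2599  0.5946  1.4403 -0.0974  1.4311 -1.8425] F [-5.0778 -0.497   0.2905] w 0.020263188612052743
x [-0.9428 -0.0392  0.331 ] y [-0.0408  0.9992  0.0019] z [-0.3308 -0.0117 -0.9436]
home d [ 0.      0.0003 -0.0007] w [-0.001  -0.0223 -0.0007] rows>=0.2
```

View pics/s12.png

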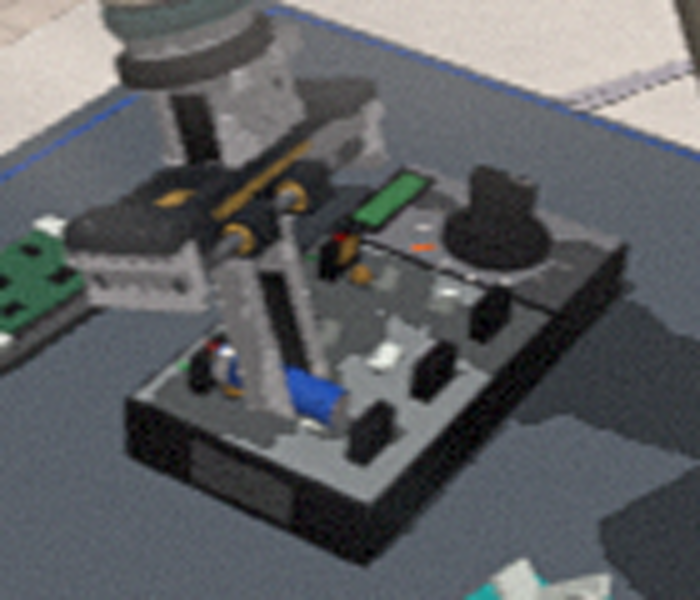

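Call:
carry_out:
  plan:
    - [[0,0,0],[0,0,0]]
    - [[0,0,0],[0,0,0]]
    - [[0,0,0],[0,0,0]]
    - [[0,0,0],[0,0,0]]
  hand: 0.45

```text
time_s: 14.35
tcp_pos: [0.5802, -0.1178, 0.0717]
orientation: [-0.02, 0.986, -0.003, -0.163]
ft_force: [-0.0, -0.8, -0.5]
width: 0.0422
```

Call:
carry_out:
  plan:
    - [[0,0,0.015],[0,0,0]]
    - [[0,0,0.035],[0,0,0]]
    - [[0,0,0.04],[0,0,0]]
    - [[0,0,0.02],[0,-0.1,0]]
    - [[0,0,0],[0,0,0]]

```text
time_s: 14.85
tcp_pos: [0.5818, -0.1177, 0.1887]
orientation: [-0.021, 0.994, -0.004, -0.11]
ft_force: [-0.7, 0.8, 0.4]
width: 0.0421
```

```bash
python3 st.py
python3 - <<'E'
from bay import *
c=cam('wrist','w13');A=cloud(c).reshape(-1,3);yw=np.radians(CH[2]);e=np.array([np.cos(yw),np.sin(yw),0]);k=np.array([0,0,1.]);yy=np.cross(k,e)
foot=np.array([CH[0],CH[1],0])-.032*e+.105*yy+.0565*k
v=A-foot;t=v@e;rad=np.linalg.norm(v-np.outer(t,e),axis=1)
m=(t>.008)&(t<.062)&(rad<.015)&(v[:,2]>0)
p,d,tt,er=cellfit(A[m],foot,e);print(m.sum(),p-foot,d,e,er,'angle',np.degrees(np.arccos(min(1,d@e))))
m=(rad<.0125)&(v[:,2]>.000);hh,ed=np.histogram(t[m],bins=np.arange(-.012,.012,.001));print(hh)
hh,ed=np.histogram(t[m],bins=np.arange(.062,.08,.001));print(hh)
c=cam('side');crop(c,240,130,380,250,5,'s13')
E
```

```text
t 14.85 tcp [ 0.5818 -0.1177  0.1887] q [-0.2726  0.449   1.3625 -0.0715  1.54   -1.875 ] F [-0.711   0.8243  0.3554] w 0.042138943962165866
x [-0.9748 -0.0399  0.2195] y [-0.0418  0.9991 -0.0038] z [-0.2192 -0.0129 -0.9756]
1374 [ 0.     -0.0006 -0.001 ] [ 0.999   0.0443 -0.0023] [0.9992 0.0401 0.    ] 0.0005792103296538955 angle 0.27235372042854256
[26  0  0  0  0  0  0  0  0  0  0  4 38 23 22 23 23 23 23 23 42 26 23]
[26 25 25 23 25 24 21 19  8 11 40 26 23 25 27 28 24]
```

View pics/w13.png

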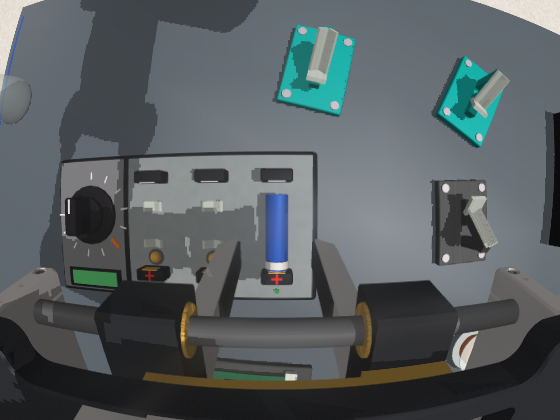

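View pics/s13.png

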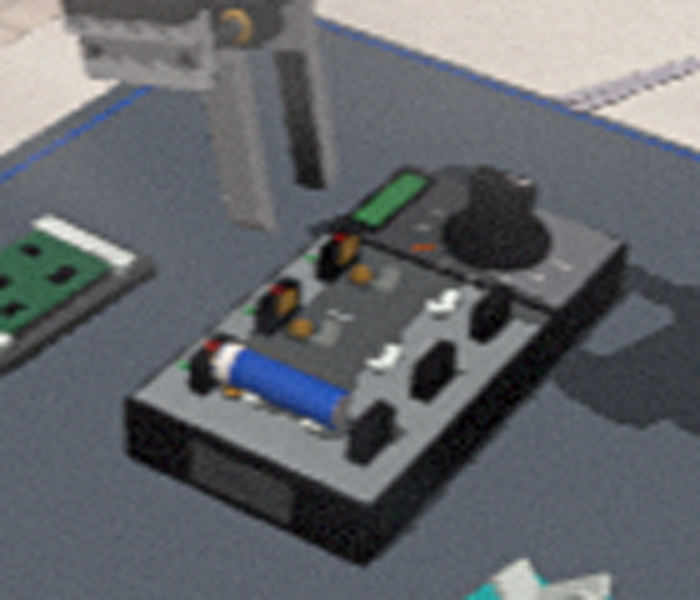

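Call:
carry_out:
  plan:
    - [[-0.01,0.035,0],[0.001,-0.024,0]]
    - [[-0.011,0.045,0],[0.001,-0.024,0]]
    - [[-0.011,0.045,0],[0.001,-0.024,0]]
    - [[-0.011,0.045,0],[0.001,-0.024,0]]
    - [[-0.011,0.045,0],[0.001,-0.024,0]]
  hand: 0.6

```text
time_s: 15.45
tcp_pos: [0.5268, 0.0983, 0.1736]
orientation: [-0.016, 0.998, -0.002, -0.061]
ft_force: [1.3, 0.7, -0.8]
width: 0.0565
```

Call:
carry_out:
  plan:
    - [[-0.011,0.045,0],[0.001,-0.024,0]]
    - [[-0.011,0.045,0],[0.001,-0.024,0]]
    - [[-0.011,0.045,0],[0.001,-0.024,0]]
    - [[-0.011,0.042,0],[0.001,-0.024,0]]
    - [[-0.008,0.025,-0.01],[0,0,0]]

```text
time_s: 15.95
tcp_pos: [0.4686, 0.3104, 0.1539]
orientation: [-0.017, 1.0, -0.003, -0.021]
ft_force: [0.7, -0.7, -0.8]
width: 0.0564
```

Call:
carry_out:
  plan:
    - [[-0.002,0.005,0],[0,0,0]]
    - [[0,0,0],[0,0,0]]
    - [[0,0,0],[0,0,0]]

```text
time_s: 16.25
tcp_pos: [0.4633, 0.3173, 0.1479]
orientation: [-0.02, 0.999, -0.006, -0.027]
ft_force: [0.6, -0.2, -0.2]
width: 0.0564
```

```bash
python3 st.py
cat > look.py <<'E'
from go import *
import sys
c=cam('wrist',sys.argv[1]);A=cloud(c)
def reg(n,b,zr):
    m=(A[...,0]>b[0])&(A[...,0]<b[1])&(A[...,1]>b[2])&(A[...,1]<b[3])&(A[...,2]>zr[0])&(A[...,2]<zr[1])
    p=A[m]; print(n,m.sum()); 
    if m.sum()>20: print(p[:,2].mean(),cv2.minAreaRect((p[:,:2]*1000).astype(np.float32)))
    return p
f=c['frame'].reshape(-1,3).astype(int);
reg('vpl',(.48,.64,.04,.19),(.006,.018))
for n,x,y in [('b',.471,.3138),('c',.4247,.317)]:
    p=reg(n,(x-.022,x+.022,y-.022,y+.022),(.070,.086))
delta([.471,.3138,.074],frame([0,0,-1],[0,1,0]),'b'); delta([.4247,.317,.074],frame([0,0,-1],[0,1,0]),'c')
E
python3 look.py w14
```

```text
t 16.25 tcp [0.4633 0.3173 0.1479] q [ 0.4685  0.3412  1.6238  0.0132  1.2304 -1.1465] F [ 0.617  -0.2478 -0.2375] w 0.05637619661851107
x [-0.9978 -0.0391  0.0541] y [-0.0397  0.9991 -0.0111] z [-0.0536 -0.0132 -0.9985]
vpl 1583
0.010874963961601215 ((537.625, 104.77420043945312), (55.615238189697266, 72.86157989501953), 5.299784183502197)
b 635
0.07530035822517231 ((470.80670166015625, 313.4939880371094), (20.29705047607422, 20.98051643371582), 1.6893099546432495)
c 716
0.07558373608252353 ((424.5531311035156, 316.7828369140625), (20.888120651245117, 21.015573501586914), 48.12588882446289)
b d [ 0.0075 -0.0033 -0.074 ] w [ 0.0118 -0.0536 -0.0386] rows>=1.7
c d [-0.0388 -0.0001 -0.074 ] w [ 0.0118 -0.0536 -0.0386] rows>=1.9
```

View pics/w14.png

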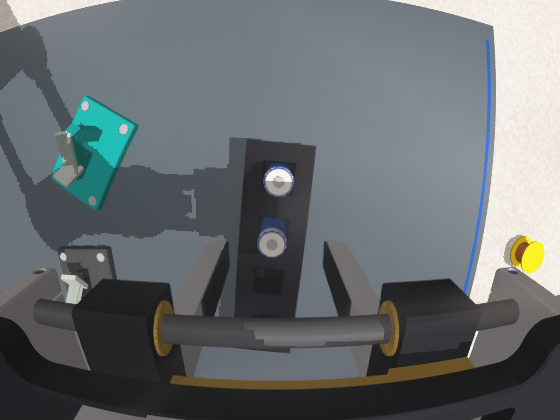

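Call:
carry_out:
  plan:
    - [[0.0075,-0.0033,-0.01],[0.012,-0.054,0]]
    - [[0,0,-0.02],[0,0,0]]
    - [[0,0,-0.02],[0,0,0]]
    - [[0,0,-0.012],[0,0,0]]
    - [[0,0,0],[0,0,0]]
  hand: 0.6

```text
time_s: 16.8
tcp_pos: [0.4764, 0.3073, 0.0855]
orientation: [-0.015, 1.0, -0.001, 0.003]
ft_force: [0.0, -0.1, 0.3]
width: 0.0564
```

```bash
python3 st.py
python3 - <<'E'
from go import *
delta([.471,.3138,.074],frame([0,0,-1],[0,1,0]),'b')
E
```

```text
t 16.8 tcp [0.4764 0.3073 0.0855] q [ 0.4528  0.3793  1.7395 -0.0049  1.0182 -1.1446] F [ 0.0237 -0.1107  0.311 ] w 0.05637498327639086
x [-0.9996 -0.0291 -0.0059] y [-0.0291  0.9996 -0.0019] z [ 0.006  -0.0017 -1.    ]
b d [-0.0054  0.0065 -0.0115] w [ 0.0018  0.006  -0.0291] rows>=0.3
```

Call:
carry_out:
  plan:
    - [[-0.0055,0.0065,-0.004],[0.002,0.006,0]]
    - [[0,0,-0.006],[0,0,0]]
    - [[0,0,0],[0,0,0]]
    - [[0,0,0],[0,0,0]]
  hand: 0.6

```text
time_s: 17.2
tcp_pos: [0.4727, 0.314, 0.0767]
orientation: [-0.014, 1.0, 0.001, 0.001]
ft_force: [-0.5, -0.2, 0.7]
width: 0.0567
```

```bash
python3 st.py
python3 - <<'E'
from go import *
delta([.471,.3138,.074],frame([0,0,-1],[0,1,0]),'b')
E
```

```text
t 17.2 tcp [0.4727 0.314  0.0767] q [ 0.4635  0.3899  1.7481  0.0006  1.0004 -1.1349] F [-0.5316 -0.1592  0.6722] w 0.05668896811339439
x [-0.9996 -0.0272 -0.0027] y [-0.0272  0.9996  0.0018] z [ 0.0026  0.0019 -1.    ]
b d [-0.0017 -0.0002 -0.0027] w [-0.0019  0.0026 -0.0272] rows>=0.2
```

Call:
carry_out:
  plan:
    - [[-0.0015,0,-0.002],[0,0,0]]
    - [[0,0,0],[0,0,0]]
    - [[0,0,0],[0,0,0]]
    - [[0,0,0],[0,0,0]]
    - [[0,0,0],[0,0,0]]
  hand: 0

```text
time_s: 17.7
tcp_pos: [0.4715, 0.3146, 0.0757]
orientation: [-0.014, 1.0, 0.001, 0.002]
ft_force: [-0.2, 0.6, -1.4]
width: 0.0204
```

Call:
carry_out:
  plan:
    - [[0,0,0.03],[0,0,0]]
    - [[0,0,0.04],[0,0,0]]
    - [[0,0,0.025],[0,0,0]]
    - [[0,0,0],[0,0,0]]

```text
time_s: 18.1
tcp_pos: [0.4717, 0.314, 0.1721]
orientation: [-0.014, 1.0, 0.001, 0.002]
ft_force: [0.2, 0.6, -0.7]
width: 0.021
```

```bash
python3 st.py
cat > vr.py <<'E'
from go import *
def vr(names=('top','side')):
    for nm in names:
        c=cam(nm,'v_'+nm);A=cloud(c)
        m=(A[...,0]>.46)&(A[...,0]<.68)&(A[...,1]>.02)&(A[...,1]<.21)&(A[...,2]>.0065)&(A[...,2]<.018)
        mm=(m*255).astype(np.uint8);mm=cv2.morphologyEx(mm,cv2.MORPH_OPEN,np.ones((3,3)))
        f=c['frame'].astype(int); grey=(f.max(-1)-f.min(-1)<30); 
        p=A[(mm>0)&grey]; print(nm,len(p),p.mean(0),cv2.minAreaRect((p[:,:2]*1000).astype(np.float32)))
if __name__=='__main__': vr()
E
python3 vr.py
```

```text
t 18.1 tcp [0.4717 0.314  0.1721] q [ 0.465   0.2997  1.6206 -0.0008  1.2171 -1.1337] F [ 0.2207  0.604  -0.7343] w 0.020994263159560905
x [-0.9996 -0.0281 -0.0041] y [-0.0281  0.9996  0.0011] z [ 0.004   0.0012 -1.    ]
top 669 [0.5589 0.1028 0.0114] ((560.7349853515625, 104.31602478027344), (100.68292999267578, 72.38224792480469), 4.782698154449463)
side 820 [0.5505 0.1161 0.0119] ((559.4806518554688, 107.0096435546875), (101.65740966796875, 72.96993255615234), 5.317671298980713)
```

View pics/v_top.png

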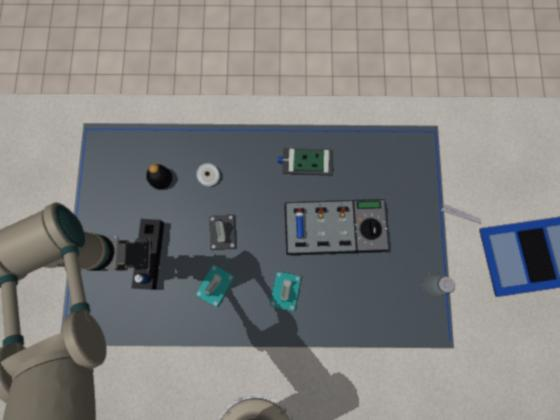

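View pics/v_side.png

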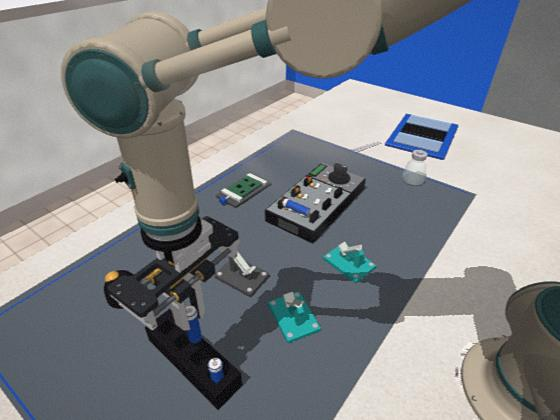

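Call:
carry_out:
  plan:
    - [[0.012,-0.03,0.004],[-0.006,0.132,0.008]]
    - [[0.014,-0.035,0.004],[-0.006,0.132,0.008]]
    - [[0.014,-0.035,0.002],[-0.006,0.132,0.008]]
    - [[0.014,-0.035,0],[-0.006,0.132,0.008]]
    - [[0.014,-0.035,0],[-0.006,0.132,0.008]]
  hand: 0

```text
time_s: 18.7
tcp_pos: [0.5286, 0.1422, 0.1746]
orientation: [-0.04, 0.939, -0.008, -0.341]
ft_force: [-0.2, 0.5, -1.4]
width: 0.0206
```

Call:
carry_out:
  plan:
    - [[0.011,-0.024,0],[-0.006,0.132,0.008]]
    - [[0.003,-0.008,-0.01],[0,0.02,0]]
    - [[0,0,-0.01],[0,0,0]]
    - [[0,0,0],[0,0,0]]
    - [[0,0,0],[0,0,0]]

```text
time_s: 19.2
tcp_pos: [0.5424, 0.1052, 0.1406]
orientation: [-0.04, 0.906, -0.008, -0.421]
ft_force: [-0.1, -0.4, 0.2]
width: 0.0206
```

```bash
python3 st.py
cat > vp.py <<'E'
from go import *
def rep(v=(.560,.1062,-175.4),L=.0697):
    foot,cz,nx,by=vrest(*v); Mt=frame(-cz,-by); t=foot+L*cz; o=manip.observe()
    d=o['tcp_pos']-t; print('along cz',d@cz,'nx',d@nx,'by',d@by,'F cz',o['ft_force']@cz,'nx',o['ft_force']@nx)
    delta(t+.006*cz+.05*nx,Mt,'pre50'); delta(t+.005*cz+.012*nx,Mt,'12out'); delta(t+.004*cz,Mt,'in+4'); delta(t,Mt,'final')
if __name__=='__main__': rep()
E
python3 vp.py
python3 - <<'E'
from h import *
cam('wrist','w16')
E
```

```text
t 19.2 tcp [0.5424 0.1052 0.1406] q [ 0.065   0.7999  1.1166  0.0013  2.0955 -1.5939] F [-0.1277 -0.3626  0.1999] w 0.02055941445676479
x [-0.6415 -0.0656  0.7643] y [-0.0793  0.9967  0.0189] z [-0.763  -0.0485 -0.6446]
along cz 0.004504666840098296 nx 0.06805370657074217 by -0.00046420630708733385 F cz 0.03077226613465665 nx 0.25188803459961784
pre50 d [ 0.0138  0.0006 -0.0117] w [-0.0121 -0.086   0.    ] rows>=0.6
12out d [ 0.0399  0.0027 -0.0393] w [-0.0121 -0.086   0.    ] rows>=1.2
in+4 d [ 0.0476  0.0034 -0.0485] w [-0.0121 -0.086   0.    ] rows>=1.5
final d [ 0.0448  0.0031 -0.0513] w [-0.0121 -0.086   0.    ] rows>=1.5
```

View pics/w16.png

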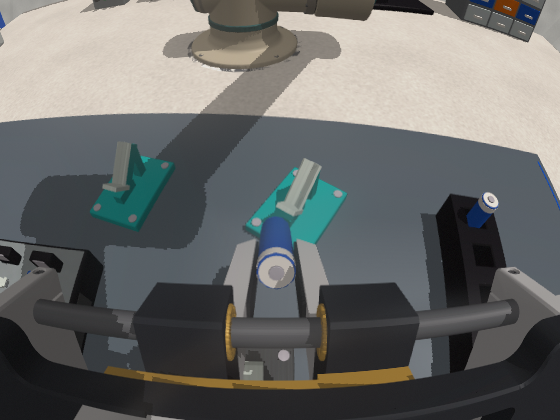

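Call:
carry_out:
  plan:
    - [[0.012,0.001,-0.012],[-0.006,-0.045,0]]
    - [[0.012,0.001,-0.012],[-0.006,-0.035,0]]
    - [[0,0,0],[0,0,0]]
    - [[0,0,0],[0,0,0]]
  hand: 0

```text
time_s: 19.65
tcp_pos: [0.5643, 0.1125, 0.1242]
orientation: [-0.041, 0.924, -0.016, -0.379]
ft_force: [-0.1, -0.2, -0.5]
width: 0.0203
```

```bash
python3 vp.py; python3 -c "
from vr import *
vr(('side',))
from h import *
c=cam('side');crop(c,200,160,320,310,5,'s17')"
```

```text
along cz 0.008821967322257951 nx 0.04057135760155116 by -0.005945137409132792 F cz -0.44133924218457965 nx -0.2333201551682194
pre50 d [-0.0082 -0.0066  0.0047] w [-0.0017  0.0069 -0.0074] rows>=0.3
12out d [ 0.0179 -0.0045 -0.0229] w [-0.0017  0.0069 -0.0074] rows>=0.7
in+4 d [ 0.0257 -0.0039 -0.0321] w [-0.0017  0.0069 -0.0074] rows>=0.9
final d [ 0.0229 -0.0041 -0.0349] w [-0.0017  0.0069 -0.0074] rows>=0.9
side 667 [0.5992 0.1072 0.0118] ((604.8118286132812, 98.43494415283203), (99.82173919677734, 61.54544448852539), 4.695674419403076)
```

View pics/s17.png

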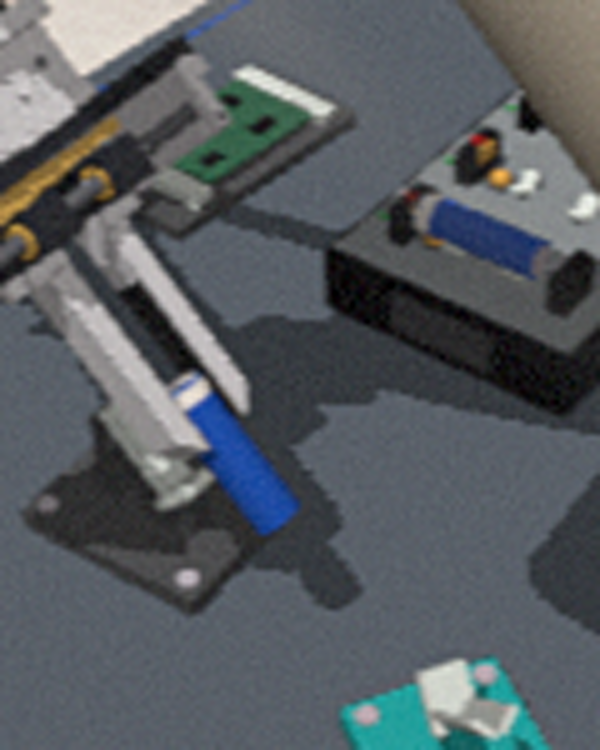

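Call:
carry_out:
  plan:
    - [[-0.01,0.0,0.03],[0,0,0]]
    - [[-0.01,0.03,0.03],[0,0,0]]
    - [[-0.005,0.045,0.01],[0,0,0]]
    - [[0,0.045,0],[0,0,0]]
    - [[0,0.02,0],[0,0,0]]
  hand: 0

```text
time_s: 20.25
tcp_pos: [0.5367, 0.2529, 0.1999]
orientation: [-0.038, 0.924, -0.015, -0.38]
ft_force: [-0.2, 0.4, -0.4]
width: 0.0206
```

```bash
python3 vr.py; python3 -c "
from h import *
c=cam('side');crop(c,180,160,320,310,5,'s18');print(c['o']['tcp_pos'])"
```

```text
top 656 [0.6042 0.0894 0.0114] ((606.8549194335938, 90.48516082763672), (100.67928314208984, 71.35926818847656), 2.4396090507507324)
side 748 [0.5956 0.1024 0.0118] ((605.71240234375, 93.42725372314453), (100.73085021972656, 72.73853302001953), 4.795313835144043)
[0.5368 0.2523 0.1994]
```

View pics/v_top.png

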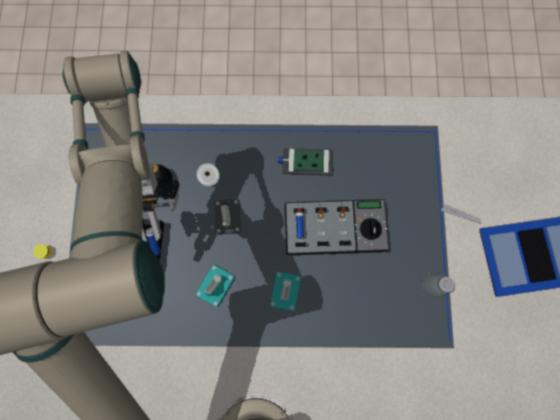

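View pics/s18.png

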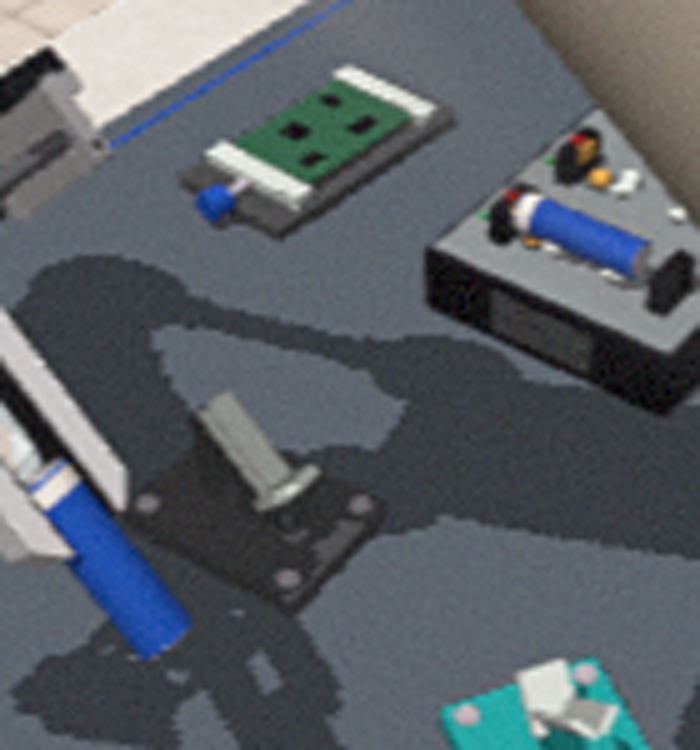

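```bash
cat > bolts.py <<'E'
from fit import *
def bolts(c,fr,ctr):
    A=cloud(c) if isinstance(c,dict) and 'range_z' in c else None
    g=fr.astype(int).sum(-1)/3
    m=(np.hypot(A[...,0]-ctr[0],A[...,1]-ctr[1])<.065)&(A[...,2]>.004)&(A[...,2]<.022)
    u,v=np.meshgrid(np.arange(g.shape[1]),np.arange(g.shape[0]))
    med=np.median(g[m]); b=m&(g>med+25)
    n,l,s,ce=cv2.connectedComponentsWithStats(b.astype(np.uint8)); out=[]
    for i in range(1,n):
        if s[i,4]<2: continue
        x0,y0,w,h=s[i,:4]; sl=(l==i); sl=cv2.dilate(sl.astype(np.uint8),np.ones((3,3)))>0
        wt=np.clip(g-med-5,0,None)*sl; uu=(wt*u).sum()/wt.sum();vv=(wt*v).sum()/wt.sum()
        p=ray_plane(c,uu,vv,.0135); out.append((s[i,4],round(uu,2),round(vv,2),p.round(4)))
    return out
E
python3 - <<'E'
from bolts import *
d=np.load('d0.npz')
for n,key,fk in (('top','P','t'),('side','Q','s')):
    c=manip.camera(n)
    old=dict(c); 
    # old cloud -> reuse depth: rebuild range from stored cloud
    P=d[key]; V=c['view']; old['range_z']=(P@V[:3,:3].T+V[:3,3])[...,2]
    print(n,'old');[print('  ',*b) for b in bolts(old,d[fk],(.5602,.1055))]
    print(n,'new');[print('  ',*b) for b in bolts(c,c['frame'],(.6064,.0925))]
E
```

```text
top old
   13 230.15 216.89 [0.6034 0.0807 0.0135]
   15 211.75 218.31 [0.5987 0.1344 0.0135]
   5 220.52 240.45 [0.5339 0.1064 0.0135]
   13 231.74 244.81 [0.5216 0.0735 0.0135]
   16 212.92 246.09 [0.5175 0.1277 0.0135]
top new
   8 235.67 201.31 [0.6501 0.0659 0.0135]
   8 217.1 202.8 [0.6452 0.1205 0.0135]
   3 228.42 214.1 [0.6116 0.086  0.0135]
   9 224.66 223.86 [0.5826 0.0961 0.0135]
   8 218.14 230.37 [0.5633 0.1143 0.0135]
   9 236.83 228.98 [0.5678 0.0602 0.0135]
   10 228.78 230.9 [0.562  0.0834 0.0135]
   2 231.4 234.81 [0.5506 0.0754 0.0135]
side old
   3 253.28 268.36 [0.5492 0.0794 0.0135]
   18 219.05 273.16 [0.5994 0.1372 0.0135]
   17 263.44 273.18 [0.5221 0.0764 0.0135]
   19 249.02 289.12 [0.5174 0.1301 0.0135]
side new
   2 241.82 254.92 [0.5977 0.0639 0.0135]
   14 208.56 260.15 [0.6464 0.1237 0.0135]
   15 251.62 260.54 [0.568  0.0634 0.0135]
   28 247.68 266.9 [0.562  0.0839 0.0135]
   20 237.31 275.71 [0.5626 0.1177 0.0135]
```

```bash
sed -i 's/def vrest(x=.560,y=.1062,yaw=-175.4)/def vrest(x=.6064,y=.0928,yaw=-175.8)/' go.py; sed -i 's/v=(.560,.1062,-175.4)/v=(.6064,.0928,-175.8)/' vp.py; python3 st.py; python3 vp.py
python3 - <<'E'
from pg import *
foot,cz,nx,by=vrest()
print('back',q5for(foot+.0697*cz,-cz),q5for(foot+.15*cz,-cz))
for al in (27,32,36): 
    p,M,z=side_pose((.6064,.0928,-175.8),al); print(al,p,q5for(p,z))
E
```

```text
t 20.5 tcp [0.5374 0.2486 0.1987] q [ 0.2444  0.7572  0.9975  0.1377  2.1571 -1.3742] F [-0.1748  0.3406 -0.4128] w 0.02042439854729016
x [-0.708  -0.0539  0.7042] y [-0.0786  0.9969 -0.0027] z [-0.7018 -0.0572 -0.71  ]
along cz 0.017495335094712107 nx 0.13719583222866238 by -0.16043309408072795 F cz -0.39755647876296124 nx -0.18625016404395878
pre50 d [ 0.0651 -0.1561 -0.0698] w [ 0.0023  0.0043 -0.0054] rows>=4.1
12out d [ 0.0912 -0.1542 -0.0974] w [ 0.0023  0.0043 -0.0054] rows>=4.5
in+4 d [ 0.099  -0.1536 -0.1066] w [ 0.0023  0.0043 -0.0054] rows>=4.7
final d [ 0.0962 -0.1538 -0.1094] w [ 0.0023  0.0043 -0.0054] rows>=4.7
back (np.float64(0.03903397688291137), np.float64(0.9285685071133547), np.float64(0.902892938279652), np.float64(2.0952357084396818)) (np.float64(0.0418385772962344), np.float64(1.0115563725753578), np.float64(0.5760001380221071), np.float64(2.339186750036839))
27 [0.6009 0.0924 0.0747] (np.float64(0.03717406870281978), np.float64(0.2892541665052255), np.float64(2.05941188025638), np.float64(0.3219517300929249))
32 [0.5999 0.0923 0.0741] (np.float64(0.037112655556345076), np.float64(0.2818696386704759), np.float64(2.1369723759506485), np.float64(0.16453961065912434))
36 [0.5991 0.0923 0.0735] (np.float64(0.03706571144717383), np.float64(0.2837840829201168), np.float64(2.198765336906936), np.float64(0.03103697182172313))
```

Call:
carry_out:
  plan:
    - [[0.014,-0.035,0],[0,0,0]]
    - [[0.018,-0.045,-0.008],[0,0,0]]
    - [[0.018,-0.045,-0.02],[0,0,0]]
    - [[0.01,-0.02,-0.022],[0,0,0]]
    - [[0.003,-0.005,-0.01],[0,0,0]]
  hand: 0

```text
time_s: 21.0
tcp_pos: [0.6001, 0.089, 0.14]
orientation: [-0.033, 0.924, -0.016, -0.38]
ft_force: [0.5, 0.6, -1.3]
width: 0.0205
```

Call:
carry_out:
  plan:
    - [[0,0,0],[0,0,0]]
    - [[0,0,0],[0,0,0]]

```text
time_s: 21.2
tcp_pos: [0.5992, 0.0868, 0.1391]
orientation: [-0.031, 0.923, -0.015, -0.383]
ft_force: [0.6, 0.1, -0.7]
width: 0.0208
```

```bash
python3 vp.py; python3 -c "
from h import *
c=cam('side');crop(c,180,150,300,300,5,'s19')"
```

```text
along cz 0.010512195812645585 nx 0.059876551710718165 by 0.005459046911117101 F cz -0.07142113445712546 nx -0.8644688235098622
pre50 d [ 0.0034  0.0057 -0.0102] w [ 0.0039 -0.      0.0042] rows>=0.3
12out d [ 0.0295  0.0076 -0.0378] w [ 0.0039 -0.      0.0042] rows>=1.1
in+4 d [ 0.0372  0.0082 -0.0469] w [ 0.0039 -0.      0.0042] rows>=1.3
final d [ 0.0344  0.008  -0.0498] w [ 0.0039 -0.      0.0042] rows>=1.4
```

View pics/s19.png

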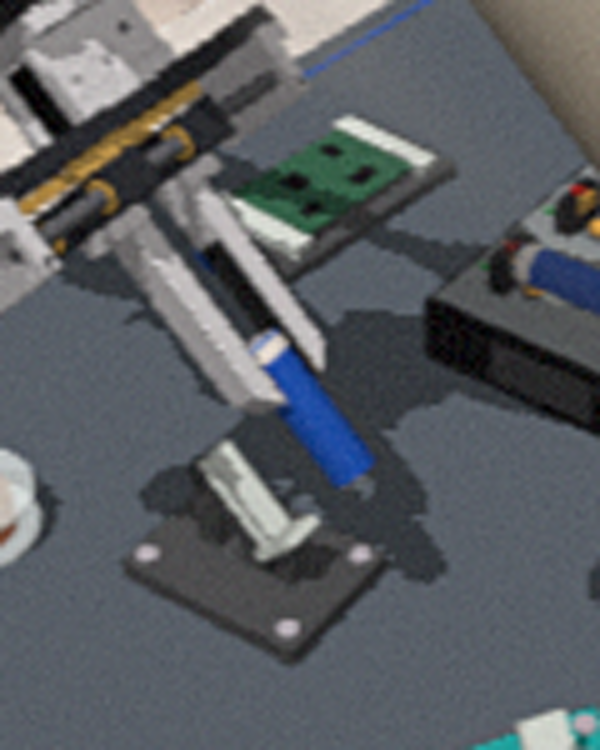

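Call:
carry_out:
  plan:
    - [[0.012,0.004,-0.015],[0.004,0,0.004]]
    - [[0.011,0.003,-0.014],[0,0,0]]
    - [[0.004,0.001,-0.005],[0,0,0]]
    - [[0,0,0],[0,0,0]]
    - [[0,0,0],[0,0,0]]
  hand: 0

```text
time_s: 21.75
tcp_pos: [0.6283, 0.1008, 0.1036]
orientation: [-0.037, 0.924, -0.015, -0.381]
ft_force: [-0.4, 0.2, -0.6]
width: 0.0205
```

```bash
python3 vp.py; python3 -c "
from h import *
c=cam('side');crop(c,180,150,300,300,5,'s20')"
```

```text
along cz 0.006721642858015255 nx 0.013551968922777902 by -0.006421554095141675 F cz -0.7121044686497896 nx -0.10741109153235412
pre50 d [-0.0257 -0.0083  0.0253] w [-0.0018  0.0033 -0.0072] rows>=0.8
12out d [ 0.0004 -0.0064 -0.0023] w [-0.0018  0.0033 -0.0072] rows>=0.2
in+4 d [ 0.0081 -0.0058 -0.0115] w [-0.0018  0.0033 -0.0072] rows>=0.3
final d [ 0.0053 -0.0061 -0.0143] w [-0.0018  0.0033 -0.0072] rows>=0.4
```

View pics/s20.png

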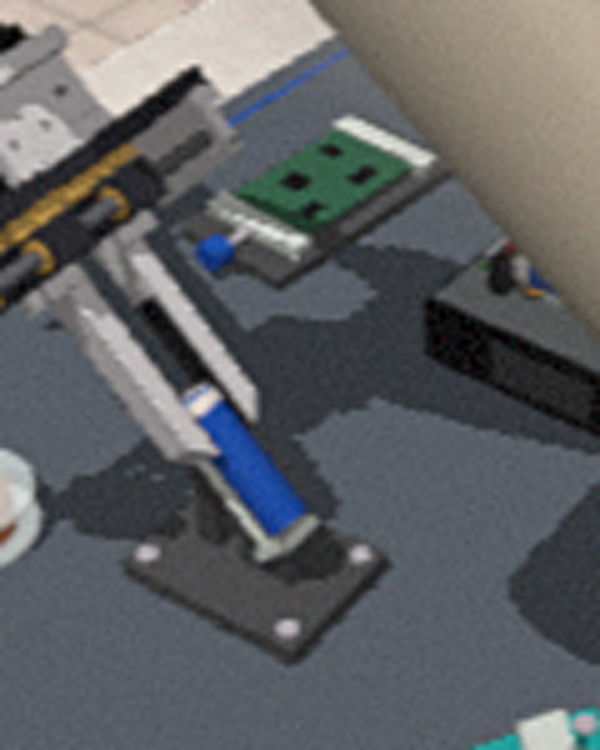

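Call:
carry_out:
  plan:
    - [[0.0,-0.0055,0],[-0.002,0.003,-0.007]]
    - [[0,0,0],[0,0,0]]
    - [[0.005,0,-0.006],[0,0,0]]
    - [[0.0015,0,-0.003],[0,0,0]]
    - [[0,0,0],[0,0,0]]
  hand: 0

```text
time_s: 22.3
tcp_pos: [0.6352, 0.0943, 0.0955]
orientation: [-0.033, 0.924, -0.014, -0.382]
ft_force: [0.6, -0.1, -0.4]
width: 0.0206
```

```bash
python3 vp.py
```

```text
along cz 0.005500500041475922 nx 0.0033208196374948993 by 0.0006071133883936615 F cz 0.13728612082724284 nx -0.6491649580405486
pre50 d [-0.0326 -0.0018  0.0334] w [0.0004 0.0018 0.0012] rows>=1.0
12out d [-0.0065  0.0001  0.0058] w [0.0004 0.0018 0.0012] rows>=0.2
in+4 d [ 0.0012  0.0007 -0.0034] w [0.0004 0.0018 0.0012] rows>=0.1
final d [-0.0016  0.0005 -0.0062] w [0.0004 0.0018 0.0012] rows>=0.1
```

Call:
carry_out:
  plan:
    - [[0.003,0,-0.0035],[0,0,0]]
    - [[0,0,0],[0,0,0]]
    - [[-0.003,0,-0.003],[0,0,0]]
    - [[-0.001,0,-0.001],[0,0,0]]
    - [[0,0,0],[0,0,0]]
  hand: 0

```text
time_s: 22.8
tcp_pos: [0.6347, 0.0945, 0.0891]
orientation: [-0.033, 0.924, -0.014, -0.381]
ft_force: [-0.1, 0.5, -1.0]
width: 0.0207
```

```bash
python3 vp.py; python3 -c "
from h import *
c=cam('side');crop(c,180,150,300,300,5,'s21')"
```

```text
along cz 0.0006502926288618927 nx -0.000868954804296632 by 0.00036837850107958314 F cz -0.7534891466462282 nx -0.6805972999667911
pre50 d [-0.0321 -0.002   0.0398] w [0.0001 0.0038 0.0012] rows>=1.1
12out d [-0.006  -0.0001  0.0122] w [0.0001 0.0038 0.0012] rows>=0.3
in+4 d [0.0017 0.0005 0.003 ] w [0.0001 0.0038 0.0012] rows>=0.1
final d [-0.0011  0.0003  0.0002] w [0.0001 0.0038 0.0012] rows>=0.0
```

View pics/s21.png

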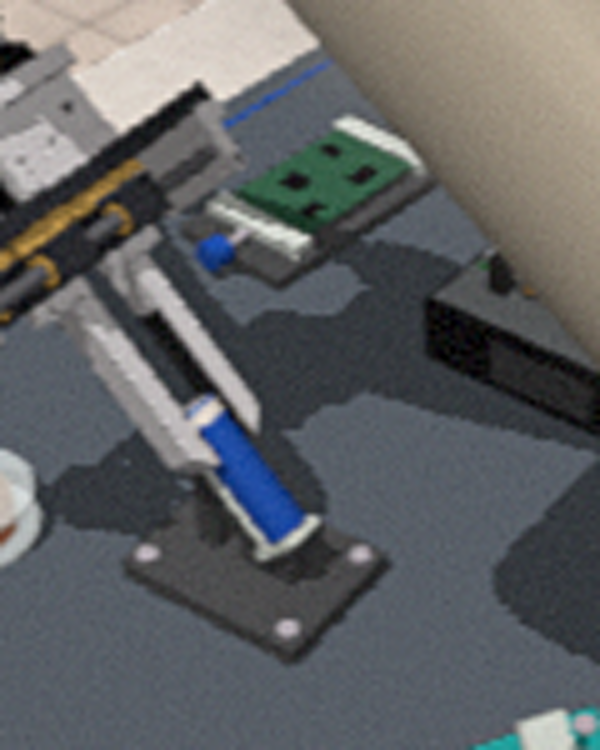

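Call:
carry_out:
  plan:
    - [[0,0,0],[0,0,0]]
    - [[0,0,0],[0,0,0]]
    - [[0,0,0],[0,0,0]]
    - [[0,0,0],[0,0,0]]
  hand: 0.5

```text
time_s: 23.25
tcp_pos: [0.6341, 0.0943, 0.0885]
orientation: [-0.033, 0.924, -0.014, -0.381]
ft_force: [-0.4, -0.3, 0.0]
width: 0.0462
```

Call:
carry_out:
  plan:
    - [[0.022,0.002,0.022],[0,0,0]]
    - [[0.025,0.002,0.025],[0,0,0]]
    - [[0,0,0.025],[0.011,-0.14,0]]
    - [[-0.013,-0.001,0.01],[0.011,-0.14,0]]
    - [[-0.014,-0.001,0.01],[0.011,-0.14,0]]

```text
time_s: 23.75
tcp_pos: [0.6605, 0.0959, 0.1505]
orientation: [-0.035, 0.981, -0.006, -0.193]
ft_force: [-0.3, 0.2, 0.6]
width: 0.0474
```

Call:
carry_out:
  plan:
    - [[-0.014,-0.001,0.005],[0.011,-0.14,0]]
    - [[-0.014,-0.001,0],[0.011,-0.14,0]]
    - [[-0.014,-0.001,0],[0.011,-0.14,0]]
    - [[-0.012,-0.001,0],[0.011,-0.14,0]]
    - [[-0.012,-0.001,0],[0.011,-0.14,0]]

```text
time_s: 24.25
tcp_pos: [0.5948, 0.0905, 0.1611]
orientation: [-0.036, 0.984, 0.009, 0.176]
ft_force: [-0.1, 0.5, -0.7]
width: 0.0471
```

Call:
carry_out:
  plan:
    - [[-0.003,0,0],[0.008,-0.1,0]]
    - [[0,0,0],[0.003,-0.04,0]]
    - [[0,0,0],[0,0,0]]

```text
time_s: 24.55
tcp_pos: [0.5809, 0.0904, 0.1604]
orientation: [-0.036, 0.969, 0.012, 0.245]
ft_force: [-0.2, 0.3, -0.5]
width: 0.0468
```

```bash
python3 st.py
cat > cv.py <<'E'
from cellfit import *
from pg import *
V=(.6064,.0928,-175.8)
c=cam('wrist','wcv');A=cloud(c).reshape(-1,3)
foot,cz,nx,by=vrest()
v=A-foot; t=v@cz; rad=np.linalg.norm(v-np.outer(t,cz),axis=1)
m=(t>5e-3)&(t<.066)&(rad<.018)&((v@nx)>-.002)
p,d,tt,e=cellfit(A[m],foot,cz); print(m.sum(),'d by',(p-foot)@by,'nx',(p-foot)@nx,'angle',np.arccos(d@cz),e)
m=(rad<.016)&(t>-.01)&(t<.09)&((v@nx)>0);print('ends',np.percentile(t[m],[.5,2,98,99.5]))
off=((p-foot)@nx)*nx+((p-foot)@by)*by
P,M,z=side_pose(V); P=P+off; print('grasp',P,'off',off)
delta(P-.06*z,M,'pre60');delta(P-.03*z,M,'pre30'); delta(P,M,'grasp')
np.save('cvgrasp.npy',np.c_[np.r_[P[:,None]],M,z]); np.save('cvcell.npy',np.r_[foot+off,d])
E
python3 cv.py
```

```text
t 24.55 tcp [0.5809 0.0904 0.1604] q [ 0.0148  0.1392  2.0032  0.0701  0.5058 -1.6829] F [-0.1726  0.2819 -0.4714] w 0.046830177580530714
x [-0.8774 -0.0638 -0.4755] y [-0.0756  0.9971  0.0057] z [ 0.4737  0.041  -0.8797]
2090 d by 0.0006835987935307057 nx -0.0013147258323325968 angle 0.00606255053811561 0.0005699296284888597
ends [-0.0048 -0.0034  0.069   0.07  ]
grasp [0.6019 0.0918 0.0737] off [ 0.001  -0.0006 -0.0009]
pre60 d [-0.0071 -0.0006 -0.0336] w [-0.0075  0.0238 -0.0023] rows>=0.8
pre30 d [ 0.0065  0.0003 -0.0604] w [-0.0075  0.0238 -0.0023] rows>=1.3
grasp d [ 0.0201  0.0013 -0.0871] w [-0.0075  0.0238 -0.0023] rows>=2.0
```

View pics/wcv.png

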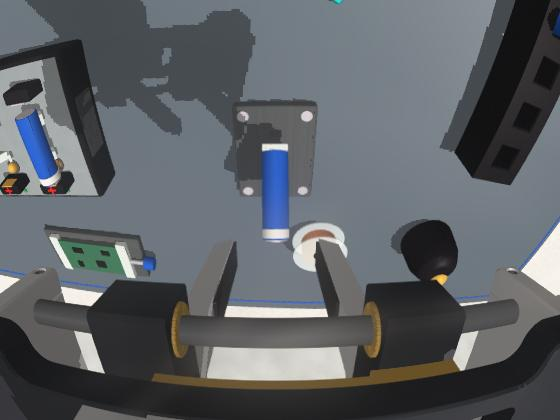

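Call:
carry_out:
  plan:
    - [[-0.005,0,-0.022],[-0.007,0.02,-0.002]]
    - [[0.004,0,-0.022],[0,0,0]]
    - [[0.008,0.001,-0.018],[0,0,0]]
    - [[0.004,0,-0.008],[0,0,0]]
    - [[0,0,0],[0,0,0]]
  hand: 0.5

```text
time_s: 25.1
tcp_pos: [0.5973, 0.0917, 0.0856]
orientation: [-0.036, 0.972, 0.008, 0.233]
ft_force: [-0.3, -0.6, 0.1]
width: 0.0471
```

```bash
python3 st.py
cat > cg.py <<'E'
from go import *
a=np.load('cvgrasp.npy'); delta(a[:,0],a[:,1:4],'grasp')
E
python3 cg.py
```

```text
t 25.1 tcp [0.5973 0.0917 0.0856] q [ 0.0239  0.2706  2.0539  0.0639  0.348  -1.6755] F [-0.2824 -0.5612  0.1056] w 0.04705803877800234
x [-0.889  -0.0659 -0.453 ] y [-0.0735  0.9973 -0.0008] z [ 0.4519  0.0326 -0.8915]
grasp d [ 0.0045  0.0001 -0.0119] w [ 0.0009 -0.001  -0.0003] rows>=0.3
```

Call:
carry_out:
  plan:
    - [[0.0035,0,-0.008],[0,0,0]]
    - [[0.001,0,-0.003],[0,0,0]]
    - [[0,0,0],[0,0,0]]
    - [[0,0,0],[0,0,0]]
  hand: 0.5

```text
time_s: 25.5
tcp_pos: [0.6035, 0.0917, 0.0738]
orientation: [-0.036, 0.972, 0.008, 0.233]
ft_force: [1.1, 0.5, 0.2]
width: 0.047
```

```bash
python3 st.py; python3 cg.py
```

```text
t 25.5 tcp [0.6035 0.0917 0.0738] q [ 0.0238  0.2964  2.056   0.0691  0.3205 -1.6813] F [1.1466 0.4569 0.2221] w 0.04703040841188984
x [-0.8892 -0.066  -0.4528] y [-0.0736  0.9973 -0.0009] z [ 0.4516  0.0325 -0.8916]
grasp d [-0.0016  0.0001 -0.0001] w [ 0.001  -0.0013 -0.0003] rows>=0.0
```

Call:
carry_out:
  plan:
    - [[-0.001,0,0],[0,0,0]]
    - [[0,0,0],[0,0,0]]
    - [[0,0,0],[0,0,0]]
    - [[0,0,0],[0,0,0]]
    - [[0,0,0],[0,0,0]]
  hand: 0

```text
time_s: 26.0
tcp_pos: [0.6025, 0.0919, 0.0758]
orientation: [-0.036, 0.972, 0.008, 0.234]
ft_force: [-0.6, -0.2, -0.7]
width: 0.0204
```

```bash
python3 st.py
python3 - <<'E'
from go import *
o=manip.observe();M=R.from_quat(o['orientation']).as_matrix();c=np.load('cvcell.npy')
ft=M.T@(c[:3]-o['tcp_pos']);dt=M.T@c[3:];print(ft,dt);np.save('ftdt.npy',np.r_[ft,dt])
E
```

```text
t 26.0 tcp [0.6025 0.0919 0.0758] q [ 0.0241  0.2918  2.058   0.0695  0.3202 -1.6813] F [-0.5612 -0.2113 -0.667 ] w 0.020390547099118774
x [-0.8879 -0.0659 -0.4553] y [-0.0737  0.9973 -0.0008] z [ 0.4542  0.0328 -0.8903]
[ 0.032  -0.0001  0.0249] [-0.9517  0.0051 -0.3068]
```

Call:
carry_out:
  plan:
    - [[-0.008,-0.001,0.01],[0,0,0]]
    - [[-0.018,-0.001,0.022],[0,0,0]]
    - [[-0.015,0,0.03],[0,0,0]]
    - [[0,0,0.03],[0,0,0]]
    - [[0,0,0.005],[0,0,0]]

```text
time_s: 26.5
tcp_pos: [0.5554, 0.0893, 0.1747]
orientation: [-0.036, 0.972, 0.008, 0.231]
ft_force: [0.8, -0.4, -0.7]
width: 0.0204
```

Call:
carry_out:
  plan:
    - [[0.003,-0.03,0.005],[-0.007,0.13,-0.005]]
    - [[0.003,-0.042,0.005],[-0.007,0.13,-0.005]]
    - [[0.003,-0.042,0.002],[-0.007,0.13,-0.005]]
    - [[0.003,-0.042,0],[-0.007,0.13,-0.005]]
    - [[0.003,-0.042,0],[-0.007,0.13,-0.005]]

```text
time_s: 27.0
tcp_pos: [0.5572, -0.1092, 0.1854]
orientation: [-0.026, 0.994, 0.003, -0.107]
ft_force: [1.8, -0.4, -0.7]
width: 0.0203
```

Call:
carry_out:
  plan:
    - [[0.002,-0.038,0],[-0.007,0.1,-0.005]]
    - [[0,-0.018,0],[0,0.02,0]]
    - [[0,-0.005,0],[0,0,0]]
    - [[0,0,0],[0,0,0]]

```text
time_s: 27.4
tcp_pos: [0.5606, -0.177, 0.1785]
orientation: [-0.021, 0.985, 0.003, -0.172]
ft_force: [1.6, 0.9, -0.7]
width: 0.0203
```

```bash
cat > bp.py <<'E'
from bay import *
import sys
n=int(sys.argv[1]);a=np.load('ftdt.npy');kw=dict(ft=a[:3],dt=a[3:])
for b,u in ((.005,.06),(.005,.03),(.005,.0),(0,0)):
    p,M,e,yy=bay(n,b,u,**kw); delta(p,M,'back %g up %g'%(b,u))
E
python3 st.py; python3 bp.py 2; python3 -c "
from h import *
cam('wrist','w22')"
```

```text
t 27.4 tcp [ 0.5606 -0.177   0.1785] q [-0.3506  0.5153  1.305  -0.1184  1.6467 -1.9534] F [ 1.6382  0.9126 -0.7461] w 0.02026921608091338
x [-0.9399 -0.0421  0.3389] y [-0.0401  0.9991  0.013 ] z [-0.3391 -0.0014 -0.9407]
back 0.005 up 0.06 d [ 0.0145 -0.0025 -0.0481] w [-0.0116 -0.0344 -0.0002] rows>=1.1
back 0.005 up 0.03 d [ 0.0145 -0.0025 -0.0781] w [-0.0116 -0.0344 -0.0002] rows>=1.8
back 0.005 up 0 d [ 0.0145 -0.0025 -0.1081] w [-0.0116 -0.0344 -0.0002] rows>=2.4
back 0 up 0 d [ 0.0195 -0.0023 -0.1081] w [-0.0116 -0.0344 -0.0002] rows>=2.4
```

View pics/w22.png

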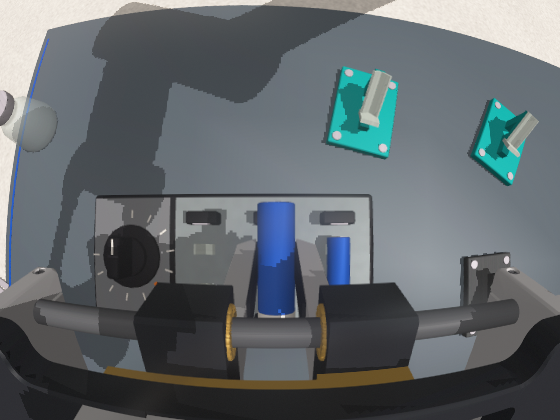

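Call:
carry_out:
  plan:
    - [[0.007,-0.001,-0.022],[-0.006,-0.017,0]]
    - [[0.006,-0.001,-0.03],[-0.006,-0.015,0]]
    - [[0,0,-0.015],[0,0,0]]
    - [[0,0,0],[0,0,0]]
    - [[0,0,0],[0,0,0]]
  hand: 0

```text
time_s: 27.95
tcp_pos: [0.5702, -0.1687, 0.1162]
orientation: [-0.024, 0.988, -0.003, -0.151]
ft_force: [-0.4, -0.4, -0.5]
width: 0.0205
```

```bash
python3 st.py; python3 bp.py 2
```

```text
t 27.95 tcp [ 0.5702 -0.1687  0.1162] q [-0.3362  0.5443  1.4023 -0.1115  1.4793 -1.9288] F [-0.3588 -0.423  -0.5195] w 0.020469545899032784
x [-0.953  -0.0459  0.2995] y [-0.0476  0.9989  0.0015] z [-0.2992 -0.0128 -0.9541]
back 0.005 up 0.06 d [ 0.0049 -0.0107  0.0142] w [-0.0018  0.0076 -0.0075] rows>=0.4
back 0.005 up 0.03 d [ 0.0049 -0.0107 -0.0158] w [-0.0018  0.0076 -0.0075] rows>=0.4
back 0.005 up 0 d [ 0.0049 -0.0107 -0.0458] w [-0.0018  0.0076 -0.0075] rows>=1.1
back 0 up 0 d [ 0.0099 -0.0105 -0.0458] w [-0.0018  0.0076 -0.0075] rows>=1.1
```

Call:
carry_out:
  plan:
    - [[0.005,-0.0105,-0.006],[-0.002,0.007,-0.007]]
    - [[0,0,-0.008],[0,0,0]]
    - [[0,0,0],[0,0,0]]
    - [[0,0,0],[0,0,0]]
  hand: 0

```text
time_s: 28.35
tcp_pos: [0.5769, -0.1792, 0.1049]
orientation: [-0.02, 0.988, -0.004, -0.152]
ft_force: [0.1, 0.2, -1.3]
width: 0.0203
```

```bash
python3 st.py; python3 bp.py 2;python3 -c "
from h import *
c=cam('side');crop(c,240,130,380,250,5,'s23')"
```

```text
t 28.35 tcp [ 0.5769 -0.1792  0.1049] q [-0.346   0.5662  1.3918 -0.1168  1.4677 -1.9293] F [ 0.1242  0.2378 -1.3114] w 0.02030124830245413
x [-0.9529 -0.0389  0.3009] y [-0.0416  0.9991 -0.0024] z [-0.3006 -0.0148 -0.9536]
back 0.005 up 0.06 d [-0.0017 -0.0002  0.0255] w [ 0.0022  0.0063 -0.0014] rows>=0.6
back 0.005 up 0.03 d [-0.0017 -0.0002 -0.0045] w [ 0.0022  0.0063 -0.0014] rows>=0.1
back 0.005 up 0 d [-0.0017 -0.0002 -0.0345] w [ 0.0022  0.0063 -0.0014] rows>=0.8
back 0 up 0 d [ 0.0033 -0.     -0.0345] w [ 0.0022  0.0063 -0.0014] rows>=0.8
```

View pics/s23.png

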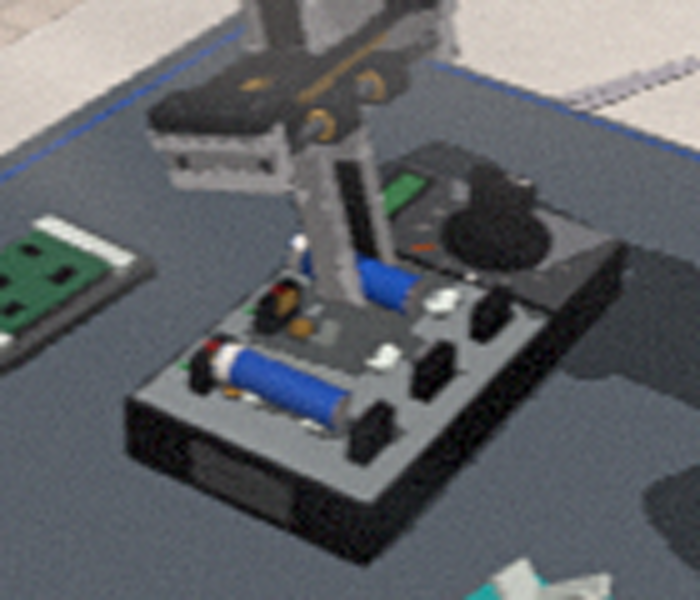

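Call:
carry_out:
  plan:
    - [[-0.0015,0,-0.01],[0.002,0.006,-0.001]]
    - [[0,0,-0.012],[0,0,0]]
    - [[0,0,-0.007],[0,0,0]]
    - [[0,0,-0.002],[0,0,0]]
    - [[0,0,0],[0,0,0]]
  hand: 0

```text
time_s: 28.9
tcp_pos: [0.5746, -0.1791, 0.0703]
orientation: [-0.02, 0.988, -0.003, -0.156]
ft_force: [0.6, 0.2, 0.6]
width: 0.0204
```

```bash
python3 st.py; python3 bp.py 2
```

```text
t 28.9 tcp [ 0.5746 -0.1791  0.0703] q [-0.3472  0.5975  1.4292 -0.1175  1.4082 -1.922 ] F [0.6004 0.1842 0.5857] w 0.020434496873502
x [-0.9504 -0.0383  0.3086] y [-0.04    0.9992  0.0009] z [-0.3084 -0.0115 -0.9512]
back 0.005 up 0.06 d [ 0.0005 -0.0004  0.0601] w [-0.0008 -0.0019  0.0001] rows>=1.3
back 0.005 up 0.03 d [ 0.0005 -0.0004  0.0301] w [-0.0008 -0.0019  0.0001] rows>=0.7
back 0.005 up 0 d [ 0.0005 -0.0004  0.0001] w [-0.0008 -0.0019  0.0001] rows>=0.0
back 0 up 0 d [ 0.0055 -0.0002  0.0001] w [-0.0008 -0.0019  0.0001] rows>=0.1
```

Down in the saddles. Slide to the contact.

Call:
carry_out:
  plan:
    - [[0.003,0,0],[0,0,0]]
    - [[0.003,0,0],[0,0,0]]
    - [[0.003,0,0],[0,0,0]]
    - [[0.003,0,0],[0,0,0]]
    - [[0.002,0,0],[0,0,0]]
  hand: 0

```text
time_s: 29.4
tcp_pos: [0.5801, -0.1791, 0.0709]
orientation: [-0.02, 0.986, -0.002, -0.167]
ft_force: [-2.5, 0.3, -0.8]
width: 0.0207
```

```bash
python3 st.py; python3 bp.py 2
```

```text
t 29.4 tcp [ 0.5801 -0.1791  0.0709] q [-0.3413  0.6163  1.3967 -0.1217  1.4438 -1.9177] F [-2.5258  0.289  -0.8214] w 0.02065447817271865
x [-0.9433 -0.0384  0.3296] y [-0.0398  0.9992  0.0025] z [-0.3294 -0.0108 -0.9441]
back 0.005 up 0.06 d [-0.005  -0.0003  0.0595] w [-0.0015 -0.0241  0.0003] rows>=1.3
back 0.005 up 0.03 d [-0.005  -0.0003  0.0295] w [-0.0015 -0.0241  0.0003] rows>=0.7
back 0.005 up 0 d [-0.005  -0.0003 -0.0005] w [-0.0015 -0.0241  0.0003] rows>=0.2
back 0 up 0 d [-0.     -0.0001 -0.0005] w [-0.0015 -0.0241  0.0003] rows>=0.2
```

Call:
carry_out:
  plan:
    - [[0,0,0],[0,0,0]]
    - [[0,0,0],[0,0,0]]
    - [[0,0,0],[0,0,0]]
    - [[0,0,0],[0,0,0]]
  hand: 0.45

```text
time_s: 29.8
tcp_pos: [0.5837, -0.1793, 0.0717]
orientation: [-0.02, 0.986, -0.003, -0.163]
ft_force: [-0.5, 0.3, 0.1]
width: 0.0421
```

Call:
carry_out:
  plan:
    - [[0,0,0.015],[0,0,0]]
    - [[0,0,0.035],[0,0,0]]
    - [[0,0,0.04],[0,0,0]]
    - [[0,0,0.02],[0,-0.1,0]]
    - [[0,0,0],[0,0,0]]

```text
time_s: 30.3
tcp_pos: [0.585, -0.1791, 0.189]
orientation: [-0.02, 0.994, -0.004, -0.111]
ft_force: [-0.1, -0.8, 0.6]
width: 0.0424
```

```bash
cat > chk.py <<'E'
from bay import *
import sys
c=cam('wrist',sys.argv[1]);A=cloud(c).reshape(-1,3);yw=np.radians(CH[2]);e=np.array([np.cos(yw),np.sin(yw),0]);k=np.array([0,0,1.]);yy=np.cross(k,e)
print(c['o']['time_s'],c['o']['tcp_pos'],R.from_quat(c['o']['orientation']).as_matrix()[:,2])
for n in map(int,sys.argv[2:]):
    foot=np.array([CH[0],CH[1],0])-.032*e+{1:.105,2:.043,3:-.019}[n]*yy+.0565*k
    v=A-foot;t=v@e;rad=np.linalg.norm(v-np.outer(t,e),axis=1)
    m=(t>.008)&(t<.062)&(rad<.015)&(v[:,2]>0)
    if m.sum()<200: print(n,'few',m.sum());continue
    p,d,tt,er=cellfit(A[m],foot,e);print(n,m.sum(),p-foot,'pitch',d[2],'angle',np.arccos(min(1,d@e)))
    m=(rad<.0125)&(v[:,2]>.000);hh,ed=np.histogram(t[m],bins=np.arange(-.013,.013,.001));print(hh)
E
python3 chk.py w24 1 2;python3 -c "
from h import *
c=cam('side');crop(c,240,130,380,250,5,'s24')"
```

```text
30.3 [ 0.585  -0.1791  0.189 ] [-0.2205 -0.0126 -0.9753]
1 1150 [ 0.      0.     -0.0011] pitch -0.0007715555247584301 angle 0.002819819610564989
[26 18  0  0  0  0  0  0  0  0  0  0  0 21 23 31 34 22 22 21 22 22 22 21
 22]
2 1307 [ 0.     -0.0005 -0.0011] pitch 0.0004186560639430118 angle 0.0016651455174934754
[27 18  0  0  0  0  0  0  0  0  0  0  0 22 22 22 21 22 44 20 22 22 21 22
 22]
```

View pics/s24.png

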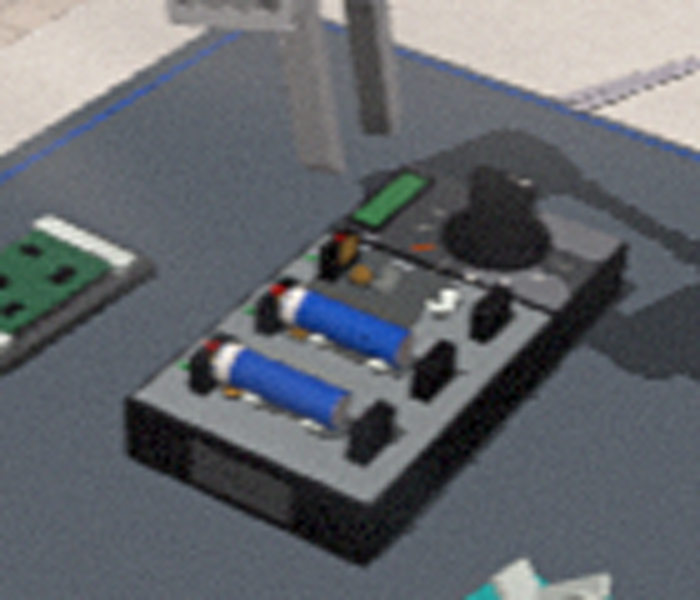

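View pics/w24.png

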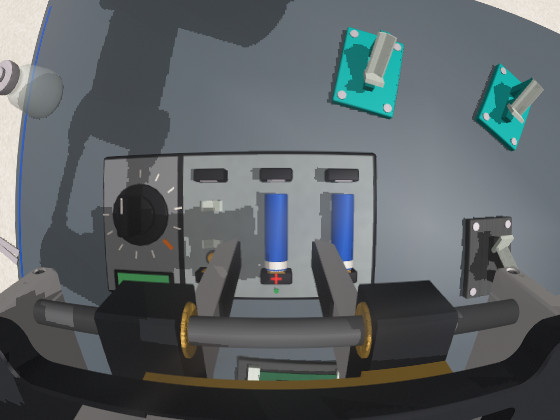

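Call:
carry_out:
  plan:
    - [[-0.01,0.03,0],[0.001,-0.019,0]]
    - [[-0.014,0.044,0],[0.001,-0.019,0]]
    - [[-0.014,0.044,0],[0.001,-0.019,0]]
    - [[-0.014,0.044,0],[0.001,-0.019,0]]
    - [[-0.014,0.044,0],[0.001,-0.019,0]]
  hand: 0.6

```text
time_s: 30.9
tcp_pos: [0.5173, 0.0284, 0.1735]
orientation: [-0.016, 0.997, -0.0, -0.075]
ft_force: [0.4, 0.2, -0.1]
width: 0.056
```

Call:
carry_out:
  plan:
    - [[-0.014,0.044,0],[0.001,-0.019,0]]
    - [[-0.014,0.044,0],[0.001,-0.019,0]]
    - [[-0.014,0.044,0],[0.001,-0.019,0]]
    - [[-0.014,0.044,0],[0.001,-0.019,0]]
    - [[-0.014,0.044,0],[0.001,-0.019,0]]

```text
time_s: 31.4
tcp_pos: [0.4405, 0.2568, 0.1635]
orientation: [-0.016, 0.999, -0.001, -0.037]
ft_force: [0.4, 0.3, -0.5]
width: 0.0563
```

Call:
carry_out:
  plan:
    - [[-0.014,0.04,-0.01],[0.001,-0.019,0]]
    - [[-0.008,0.022,-0.015],[0.001,-0.019,0]]
    - [[-0.002,0.006,-0.01],[0,0,0]]
    - [[0,0,0],[0,0,0]]
    - [[0,0,0],[0,0,0]]

```text
time_s: 31.9
tcp_pos: [0.4104, 0.3309, 0.1194]
orientation: [-0.021, 0.999, -0.004, -0.025]
ft_force: [0.5, -0.8, 0.1]
width: 0.0563
```

```bash
python3 st.py; python3 look.py w25; python3 vr.py
```

```text
t 31.9 tcp [0.4104 0.3309 0.1194] q [ 0.5345  0.3162  1.7432  0.0189  1.1304 -1.0864] F [ 0.5361 -0.7924  0.1002] w 0.05628039224616087
x [-0.9979 -0.0413  0.0504] y [-0.0418  0.9991 -0.0077] z [-0.0501 -0.0098 -0.9987]
vpl 89
0.010718658370608165 ((579.7711181640625, 111.97840118408203), (50.91885757446289, 6.940390110015869), 6.729668140411377)
b 0
c 790
0.07527241860510711 ((423.71697998046875, 317.021728515625), (21.03236961364746, 20.888124465942383), 0.15833976864814758)
b d [ 0.0604 -0.0168 -0.0455] w [ 0.0085 -0.0501 -0.0408] rows>=1.7
c d [ 0.0141 -0.0136 -0.0455] w [ 0.0085 -0.0501 -0.0408] rows>=1.1
top 657 [0.6051 0.0894 0.0114] ((607.1018676757812, 90.3524398803711), (101.20006561279297, 71.03182983398438), 2.668287515640259)
side 229 [0.5812 0.0786 0.0118] ((595.4307250976562, 80.46298217773438), (80.69932556152344, 44.07480239868164), 14.031387329101562)
```

View pics/w25.png

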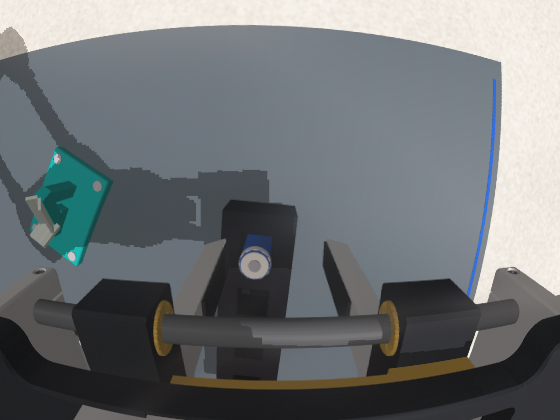

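Call:
carry_out:
  plan:
    - [[0.007,-0.007,0],[0.004,-0.025,0]]
    - [[0.006,-0.006,0],[0.004,-0.025,0]]
    - [[0,0,0],[0,0,0]]
    - [[0,0,0],[0,0,0]]
  hand: 0.6

```text
time_s: 32.45
tcp_pos: [0.428, 0.3139, 0.1224]
orientation: [-0.017, 1.0, 0.001, 0.005]
ft_force: [-0.3, 0.3, -0.3]
width: 0.0565
```

```bash
python3 st.py; python3 -c "
from go import *
delta([.4243,.317,.074],frame([0,0,-1],[0,1,0]),'c')"
```

```text
t 32.45 tcp [0.428  0.3139 0.1224] q [ 0.5042  0.2907  1.7726 -0.0042  1.069  -1.0994] F [-0.3148  0.27   -0.3134] w 0.05649309300261403
x [-0.9993 -0.0349 -0.01  ] y [-0.0349  0.9994  0.0009] z [ 0.0099  0.0013 -0.9999]
c d [-0.0037  0.0031 -0.0484] w [-0.0011  0.01   -0.0349] rows>=1.1
```

Call:
carry_out:
  plan:
    - [[-0.0037,0.003,-0.012],[-0.001,0.01,0]]
    - [[0,0,-0.018],[0,0,0]]
    - [[0,0,-0.012],[0,0,0]]
    - [[0,0,-0.004],[0,0,0]]
    - [[0,0,0],[0,0,0]]
  hand: 0.6

```text
time_s: 32.95
tcp_pos: [0.4232, 0.3177, 0.0736]
orientation: [-0.017, 1.0, 0.001, -0.001]
ft_force: [0.8, -0.1, -0.6]
width: 0.0566
```

```bash
python3 st.py; python3 -c "
from go import *
delta([.4243,.317,.074],frame([0,0,-1],[0,1,0]),'c')"
```

```text
t 32.95 tcp [0.4232 0.3177 0.0736] q [ 0.5109  0.3463  1.8328  0.0025  0.9632 -1.0954] F [ 0.8482 -0.0994 -0.5582] w 0.05655793094437098
x [-0.9994 -0.0341  0.0016] y [-0.0341  0.9994  0.0015] z [-0.0016  0.0014 -1.    ]
c d [ 0.0011 -0.0007  0.0004] w [-0.0014 -0.0016 -0.0341] rows>=0.2
```

Call:
carry_out:
  plan:
    - [[0.001,0,0.001],[0,0,0]]
    - [[0,0,0],[0,0,0]]
    - [[0,0,0],[0,0,0]]
    - [[0,0,0],[0,0,0]]
    - [[0,0,0],[0,0,0]]
  hand: 0

```text
time_s: 33.45
tcp_pos: [0.425, 0.3181, 0.0758]
orientation: [-0.018, 1.0, 0.001, 0.0]
ft_force: [-0.4, -1.1, -1.7]
width: 0.0207
```

Call:
carry_out:
  plan:
    - [[0,0,0.03],[0,0,0]]
    - [[0,0,0.04],[0,0,0]]
    - [[0,0,0.03],[0,0,0]]
    - [[0.02,-0.025,0.01],[-0.006,0.132,0.008]]
    - [[0.026,-0.033,0],[-0.006,0.132,0.008]]

```text
time_s: 33.95
tcp_pos: [0.4647, 0.2625, 0.1928]
orientation: [-0.032, 0.99, -0.001, -0.134]
ft_force: [1.3, 0.5, -0.6]
width: 0.0203
```

Call:
carry_out:
  plan:
    - [[0.026,-0.033,0],[-0.006,0.132,0.006]]
    - [[0.026,-0.033,0],[-0.006,0.132,0.006]]
    - [[0.026,-0.033,0],[-0.006,0.132,0.006]]
    - [[0.026,-0.033,0],[-0.006,0.11,0.006]]
    - [[0.013,-0.017,-0.005],[0,0.03,0]]

```text
time_s: 34.45
tcp_pos: [0.5902, 0.1063, 0.1884]
orientation: [-0.041, 0.917, -0.003, -0.397]
ft_force: [1.2, -0.3, -1.4]
width: 0.0209
```

Call:
carry_out:
  plan:
    - [[0.003,-0.004,-0.003],[0,0,0]]
    - [[0,0,0],[0,0,0]]
    - [[0,0,0],[0,0,0]]

```text
time_s: 34.75
tcp_pos: [0.595, 0.1001, 0.1806]
orientation: [-0.039, 0.917, -0.002, -0.398]
ft_force: [-0.6, 0.4, 0.2]
width: 0.0205
```

```bash
python3 st.py; sed -i 's/L=.0697/L=.0687/' vp.py; python3 vp.py
python3 - <<'E'
from bolts import *
c=manip.camera('side')
[print(*b) for b in bolts(c,c['frame'],(.6064,.0925))]
crop(c,180,150,300,300,5,'s26')
E
```

```text
t 34.75 tcp [0.595  0.1001 0.1806] q [ 0.05    0.8243  0.9248  0.0029  2.211  -1.6054] F [-0.6485  0.4274  0.1935] w 0.02047542059915617
x [-0.6802 -0.0704  0.7296] y [-0.073   0.9969  0.0281] z [-0.7294 -0.0341 -0.6833]
along cz 0.03860658213094474 nx 0.0915822954278551 by -0.008108832863527784 F cz -0.29839534966005954 nx 0.5720056643032598
pre50 d [ 0.0069 -0.0076 -0.0525] w [-0.0257 -0.0347 -0.0003] rows>=1.2
12out d [ 0.033  -0.0057 -0.08  ] w [-0.0257 -0.0347 -0.0003] rows>=1.9
in+4 d [ 0.0408 -0.0051 -0.0892] w [-0.0257 -0.0347 -0.0003] rows>=2.2
final d [ 0.038  -0.0053 -0.0921] w [-0.0257 -0.0347 -0.0003] rows>=2.2
2 241.81 254.89 [0.5978 0.0639 0.0135]
17 208.82 260.13 [0.646  0.1233 0.0135]
16 251.57 260.38 [0.5684 0.0631 0.0135]
18 237.01 275.19 [0.5641 0.117  0.0135]
```

View pics/s26.png

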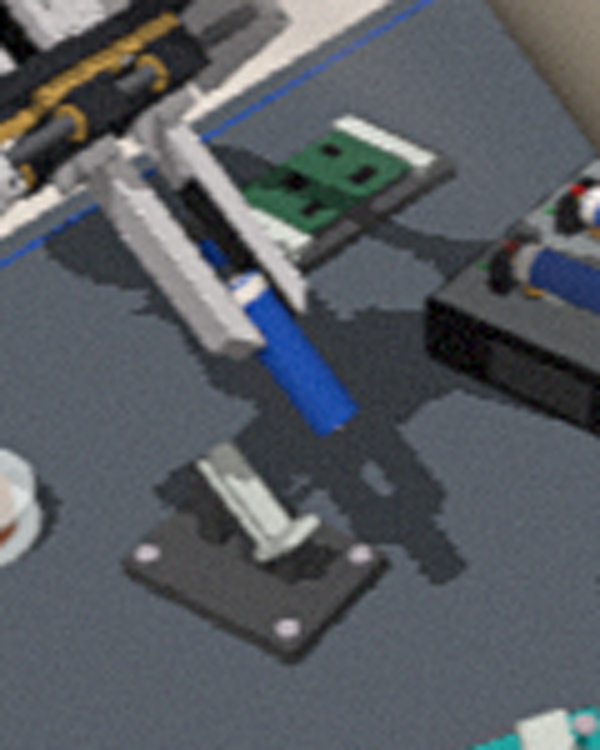

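Call:
carry_out:
  plan:
    - [[0.004,-0.005,-0.022],[-0.013,-0.018,0]]
    - [[0.003,-0.004,-0.022],[-0.012,-0.016,0]]
    - [[0.002,0,-0.01],[0,0,0]]
    - [[0,0,0],[0,0,0]]
    - [[0,0,0],[0,0,0]]
  hand: 0

```text
time_s: 35.3
tcp_pos: [0.6006, 0.0983, 0.1351]
orientation: [-0.039, 0.925, -0.015, -0.377]
ft_force: [-0.2, 1.2, -1.0]
width: 0.0207
```

```bash
sed -i 's/L=.0687/L=.0697/' vp.py; python3 vp.py
```

```text
along cz 0.009303165368383633 nx 0.055558272316378936 by -0.0059285068854482365 F cz -0.8118437930461581 nx -0.6273243816611015
pre50 d [ 0.002  -0.0058 -0.0063] w [-0.0029  0.0116 -0.0101] rows>=0.2
12out d [ 0.0281 -0.0039 -0.0338] w [-0.0029  0.0116 -0.0101] rows>=1.0
in+4 d [ 0.0359 -0.0033 -0.043 ] w [-0.0029  0.0116 -0.0101] rows>=1.2
final d [ 0.0331 -0.0035 -0.0459] w [-0.0029  0.0116 -0.0101] rows>=1.3
```

Call:
carry_out:
  plan:
    - [[0.01,-0.0055,-0.012],[-0.003,0.011,-0.01]]
    - [[0.011,0.001,-0.013],[0,0,0]]
    - [[0.004,0,-0.005],[0,0,0]]
    - [[0,0,0],[0,0,0]]
    - [[0,0,0],[0,0,0]]
  hand: 0

```text
time_s: 35.8
tcp_pos: [0.6286, 0.094, 0.1037]
orientation: [-0.034, 0.924, -0.014, -0.381]
ft_force: [0.1, -0.5, -0.6]
width: 0.021
```

```bash
python3 vp.py;python3 -c "
from h import *
c=cam('side');crop(c,180,150,300,300,5,'s27')"
```

```text
along cz 0.006626373576211975 nx 0.01372810569604155 by 0.0004621207297333932 F cz -0.4089224137463642 nx -0.4548957813805501
pre50 d [-0.0261 -0.0014  0.0252] w [-0.0002  0.0026  0.0004] rows>=0.8
12out d [ 0.      0.0005 -0.0024] w [-0.0002  0.0026  0.0004] rows>=0.1
in+4 d [ 0.0078  0.001  -0.0116] w [-0.0002  0.0026  0.0004] rows>=0.3
final d [ 0.005   0.0008 -0.0144] w [-0.0002  0.0026  0.0004] rows>=0.3
```

View pics/s27.png

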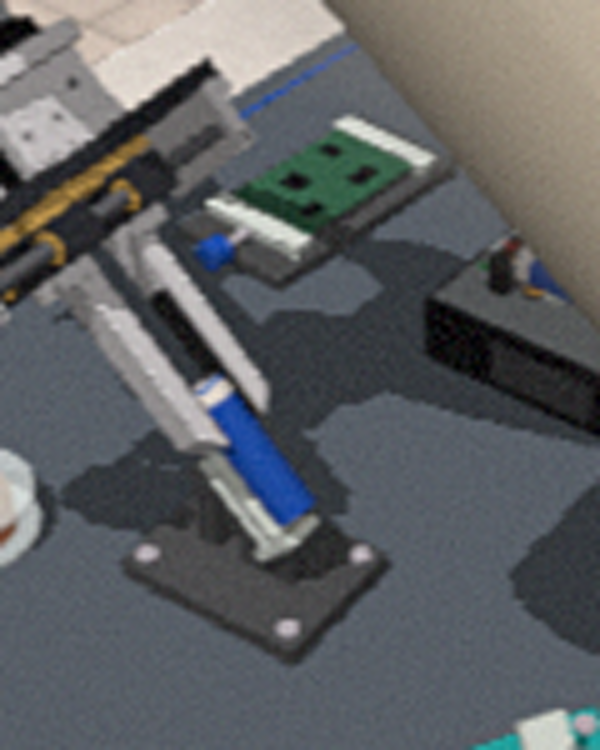

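Call:
carry_out:
  plan:
    - [[0.005,0.0005,-0.005],[0,0.002,0]]
    - [[0.003,0,-0.003],[0,0,0]]
    - [[0.001,0,-0.001],[0,0,0]]
    - [[-0.001,0,-0.002],[0,0,0]]
    - [[-0.001,0,-0.001],[0,0,0]]
  hand: 0

```text
time_s: 36.35
tcp_pos: [0.6362, 0.0945, 0.0915]
orientation: [-0.034, 0.923, -0.014, -0.382]
ft_force: [1.1, 0.6, -0.7]
width: 0.0208
```

Call:
carry_out:
  plan:
    - [[0,0,0],[0,0,0]]
    - [[0,0,0],[0,0,0]]

```text
time_s: 36.55
tcp_pos: [0.6358, 0.0945, 0.0916]
orientation: [-0.034, 0.923, -0.014, -0.382]
ft_force: [0.1, 0.5, -0.2]
width: 0.0207
```

```bash
python3 vp.py
```

```text
along cz 0.0032161347240805484 nx 0.0001095762455062132 by 0.00041839160521699593 F cz -0.04655629371869351 nx -0.2840666709098912
pre50 d [-0.0333 -0.002   0.0372] w [-0.0002  0.0008  0.0003] rows>=1.1
12out d [-0.0072 -0.0001  0.0097] w [-0.0002  0.0008  0.0003] rows>=0.3
in+4 d [0.0006 0.0005 0.0005] w [-0.0002  0.0008  0.0003] rows>=0.0
final d [-0.0022  0.0003 -0.0024] w [-0.0002  0.0008  0.0003] rows>=0.1
```

Call:
carry_out:
  plan:
    - [[-0.001,0,-0.003],[0,0,0]]
    - [[-0.0012,0,-0.0012],[0,0,0]]
    - [[0,0,0],[0,0,0]]
  hand: 0

```text
time_s: 36.85
tcp_pos: [0.6346, 0.0945, 0.0899]
orientation: [-0.034, 0.924, -0.014, -0.38]
ft_force: [-0.4, 0.8, -0.3]
width: 0.0209
```

```bash
python3 vp.py | head -1
```

```text
along cz 0.0010744158841890714 nx -0.0002543566789409232 by 0.00036579816788020596 F cz -0.45505810653281825 nx 0.015341509762132046
```

Call:
carry_out:
  plan:
    - [[0,0,0],[0,0,0]]
    - [[0,0,0],[0,0,0]]
    - [[0,0,0],[0,0,0]]
    - [[0,0,0],[0,0,0]]
  hand: 0.5

```text
time_s: 37.25
tcp_pos: [0.6339, 0.0945, 0.0897]
orientation: [-0.034, 0.924, -0.014, -0.381]
ft_force: [0.4, 0.8, -0.6]
width: 0.046
```

Call:
carry_out:
  plan:
    - [[0.022,0.002,0.022],[0,0,0]]
    - [[0.025,0.002,0.025],[0,0,0]]
    - [[0,0,0.025],[0.011,-0.14,0]]
    - [[-0.013,-0.001,0.01],[0.011,-0.14,0]]
    - [[-0.014,-0.001,0.01],[0.011,-0.14,0]]

```text
time_s: 37.75
tcp_pos: [0.66, 0.0963, 0.1515]
orientation: [-0.036, 0.981, -0.005, -0.193]
ft_force: [-0.4, 0.6, 0.5]
width: 0.0469
```

Call:
carry_out:
  plan:
    - [[-0.014,-0.001,0.005],[0.011,-0.14,0]]
    - [[-0.014,-0.001,0],[0.011,-0.14,0]]
    - [[-0.014,-0.001,0],[0.011,-0.14,0]]
    - [[-0.012,-0.001,0],[0.011,-0.14,0]]
    - [[-0.012,-0.001,0],[0.011,-0.14,0]]

```text
time_s: 38.25
tcp_pos: [0.594, 0.091, 0.1615]
orientation: [-0.037, 0.984, 0.009, 0.175]
ft_force: [1.1, -0.3, -0.3]
width: 0.0471
```

Call:
carry_out:
  plan:
    - [[-0.003,0,0],[0.008,-0.1,0]]
    - [[0,0,0],[0.002,-0.02,0]]
    - [[0,0,0],[0,0,0]]

```text
time_s: 38.55
tcp_pos: [0.5795, 0.0909, 0.1602]
orientation: [-0.037, 0.972, 0.012, 0.234]
ft_force: [0.8, 0.5, -0.1]
width: 0.0473
```

```bash
python3 st.py; python3 cv.py
```

```text
t 38.55 tcp [0.5795 0.0909 0.1602] q [ 0.0161  0.1435  1.9862  0.0649  0.5413 -1.6777] F [ 0.8308  0.4629 -0.0837] w 0.047293235640928466
x [-0.888  -0.0655 -0.4552] y [-0.0769  0.997   0.0064] z [ 0.4534  0.0407 -0.8904]
2052 d by 0.0007002760238167536 nx -0.0013277381500565054 angle 0.0060562041990604035 0.000563369092422489
ends [-0.0051 -0.0039  0.0687  0.0704]
grasp [0.6019 0.0918 0.0737] off [ 0.001  -0.0006 -0.0009]
pre60 d [-0.0051 -0.0012 -0.033 ] w [-0.0065  0.     -0.0037] rows>=0.7
pre30 d [ 0.0085 -0.0002 -0.0597] w [-0.0065  0.     -0.0037] rows>=1.3
grasp d [ 0.0221  0.0008 -0.0865] w [-0.0065  0.     -0.0037] rows>=2.0
```

View pics/wcv.png

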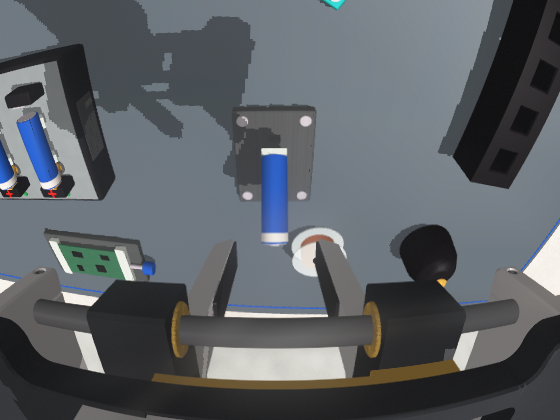

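Third cell seated the same. Approach as before.

Call:
carry_out:
  plan:
    - [[-0.004,0,-0.022],[-0.006,0,-0.003]]
    - [[0.004,0,-0.022],[0,0,0]]
    - [[0.008,0.001,-0.018],[0,0,0]]
    - [[0.005,0,-0.01],[0,0,0]]
    - [[0.001,0,-0.002],[0,0,0]]
  hand: 0.5

```text
time_s: 39.1
tcp_pos: [0.6011, 0.0922, 0.0872]
orientation: [-0.036, 0.971, 0.009, 0.236]
ft_force: [0.3, -0.1, 0.7]
width: 0.0471
```

Call:
carry_out:
  plan:
    - [[0,0,0],[0,0,0]]
    - [[0,0,0],[0,0,0]]

```text
time_s: 39.3
tcp_pos: [0.6026, 0.0922, 0.0874]
orientation: [-0.036, 0.971, 0.009, 0.236]
ft_force: [-0.9, -1.0, 0.6]
width: 0.0472
```

```bash
python3 st.py; python3 cg.py
```

```text
t 39.3 tcp [0.6026 0.0922 0.0874] q [ 0.0239  0.2734  2.047   0.0677  0.3454 -1.6793] F [-0.8673 -0.9912  0.5701] w 0.04716872178037862
x [-0.8859 -0.0659 -0.4591] y [-0.0741  0.9973 -0.0002] z [ 0.4579  0.0339 -0.8884]
grasp d [-0.0007 -0.0004 -0.0137] w [-0.0002  0.0058 -0.0009] rows>=0.3
```

Call:
carry_out:
  plan:
    - [[-0.001,0,-0.008],[0,0.005,0]]
    - [[0,0,-0.0045],[0,0,0]]
    - [[0,0,0],[0,0,0]]
    - [[0,0,0],[0,0,0]]
  hand: 0.5

```text
time_s: 39.7
tcp_pos: [0.6022, 0.0922, 0.0761]
orientation: [-0.036, 0.971, 0.009, 0.235]
ft_force: [0.6, -0.4, -0.1]
width: 0.0472
```

```bash
python3 cg.py
```

```text
grasp d [-0.0003 -0.0004 -0.0023] w [-0.0004  0.0036 -0.0008] rows>=0.1
```

Call:
carry_out:
  plan:
    - [[0,0,0],[0,0,0]]
    - [[0,0,0],[0,0,0]]
    - [[0,0,0],[0,0,0]]
    - [[0,0,0],[0,0,0]]
    - [[0,0,0],[0,0,0]]
  hand: 0

```text
time_s: 40.2
tcp_pos: [0.6022, 0.092, 0.0767]
orientation: [-0.036, 0.971, 0.009, 0.236]
ft_force: [1.4, -0.1, -0.5]
width: 0.0201
```

```bash
python3 st.py
python3 - <<'E'
from go import *
o=manip.observe();M=R.from_quat(o['orientation']).as_matrix();c=np.load('cvcell.npy')
ft=M.T@(c[:3]-o['tcp_pos']);dt=M.T@c[3:];print(ft,dt);np.save('ftdt.npy',np.r_[ft,dt])
E
```

```text
t 40.2 tcp [0.6022 0.092  0.0767] q [ 0.0235  0.2895  2.0602  0.0734  0.3174 -1.6859] F [ 1.4277 -0.0798 -0.5324] w 0.020073119342771367
x [-0.8865 -0.0662 -0.4581] y [-0.0742  0.9972 -0.0004] z [ 0.4568  0.0337 -0.8889]
[ 0.0322 -0.0001  0.0258] [-0.9524  0.0051 -0.3048]
```

Call:
carry_out:
  plan:
    - [[-0.008,-0.001,0.01],[0,0,0]]
    - [[-0.018,-0.001,0.022],[0,0,0]]
    - [[-0.015,0,0.03],[0,0,0]]
    - [[0,0,0.03],[0,0,0]]
    - [[0,0,0.005],[0,0,0]]
  hand: 0

```text
time_s: 40.7
tcp_pos: [0.555, 0.0898, 0.1754]
orientation: [-0.036, 0.972, 0.009, 0.232]
ft_force: [1.2, -0.2, -0.9]
width: 0.0205
```

Call:
carry_out:
  plan:
    - [[0.003,-0.03,0.005],[-0.007,0.13,-0.005]]
    - [[0.003,-0.044,0.005],[-0.007,0.13,-0.005]]
    - [[0.003,-0.044,0.002],[-0.007,0.13,-0.005]]
    - [[0.003,-0.044,0],[-0.007,0.13,-0.005]]
    - [[0.003,-0.044,0],[-0.007,0.12,-0.005]]

```text
time_s: 41.2
tcp_pos: [0.5568, -0.1161, 0.1859]
orientation: [-0.027, 0.994, 0.004, -0.101]
ft_force: [0.5, 0.2, -0.8]
width: 0.0204
```

Call:
carry_out:
  plan:
    - [[0.003,-0.044,0],[-0.007,0.1,-0.005]]
    - [[0.003,-0.04,0],[0,0,0]]
    - [[0,-0.025,0],[0,0,0]]
    - [[0,-0.006,0],[0,0,0]]
    - [[0,0,0],[0,0,0]]

```text
time_s: 41.7
tcp_pos: [0.5648, -0.2409, 0.1756]
orientation: [-0.021, 0.987, 0.005, -0.158]
ft_force: [-0.5, 0.7, -1.3]
width: 0.0204
```

```bash
python3 st.py; python3 bp.py 3; python3 -c "
from h import *
cam('wrist','w30')"
```

```text
t 41.7 tcp [ 0.5648 -0.2409  0.1756] q [-0.4387  0.5354  1.2675 -0.1307  1.6281 -2.0409] F [-0.5177  0.6931 -1.2553] w 0.020412011612333972
x [-0.9493 -0.0433  0.3114] y [-0.0403  0.9991  0.016 ] z [-0.3118  0.0026 -0.9501]
back 0.005 up 0.06 d [ 0.0132 -0.0004 -0.0443] w [-0.0157 -0.0076 -0.0003] rows>=1.0
back 0.005 up 0.03 d [ 0.0132 -0.0004 -0.0743] w [-0.0157 -0.0076 -0.0003] rows>=1.7
back 0.005 up 0 d [ 0.0132 -0.0004 -0.1043] w [-0.0157 -0.0076 -0.0003] rows>=2.3
back 0 up 0 d [ 0.0182 -0.0002 -0.1043] w [-0.0157 -0.0076 -0.0003] rows>=2.4
```

View pics/w30.png

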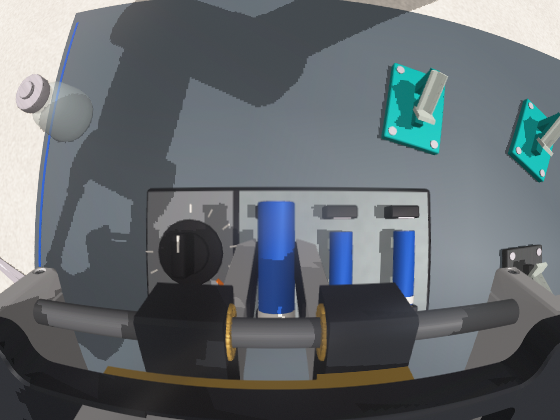

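Call:
carry_out:
  plan:
    - [[0.006,-0.001,-0.022],[-0.008,-0.004,0]]
    - [[0.006,-0.002,-0.03],[-0.007,-0.004,0]]
    - [[0,0,-0.013],[0,0,0]]
    - [[0,0,0],[0,0,0]]
    - [[0,0,0],[0,0,0]]
  hand: 0

```text
time_s: 42.25
tcp_pos: [0.5764, -0.2349, 0.1119]
orientation: [-0.024, 0.988, -0.002, -0.153]
ft_force: [-0.1, -0.1, -0.9]
width: 0.0202
```

```bash
python3 bp.py 3
```

```text
back 0.005 up 0.06 d [ 0.0017 -0.0064  0.0193] w [-0.0033  0.0026 -0.0072] rows>=0.5
back 0.005 up 0.03 d [ 0.0017 -0.0064 -0.0107] w [-0.0033  0.0026 -0.0072] rows>=0.3
back 0.005 up 0 d [ 0.0017 -0.0064 -0.0407] w [-0.0033  0.0026 -0.0072] rows>=0.9
back 0 up 0 d [ 0.0067 -0.0062 -0.0407] w [-0.0033  0.0026 -0.0072] rows>=0.9
```

Call:
carry_out:
  plan:
    - [[0.001,-0.0063,-0.004],[-0.003,0.003,-0.007]]
    - [[0,0,-0.006],[0,0,0]]
    - [[0,0,0],[0,0,0]]
    - [[0,0,0],[0,0,0]]
  hand: 0

```text
time_s: 42.65
tcp_pos: [0.5786, -0.2417, 0.1048]
orientation: [-0.02, 0.988, -0.004, -0.152]
ft_force: [0.5, 0.7, -0.5]
width: 0.0203
```

```bash
python3 bp.py 3;python3 -c "
from h import *
c=cam('side');crop(c,240,130,380,250,5,'s31')"
```

```text
back 0.005 up 0.06 d [-0.0006  0.0004  0.0265] w [ 0.0023  0.0042 -0.0003] rows>=0.6
back 0.005 up 0.03 d [-0.0006  0.0004 -0.0035] w [ 0.0023  0.0042 -0.0003] rows>=0.1
back 0.005 up 0 d [-0.0006  0.0004 -0.0335] w [ 0.0023  0.0042 -0.0003] rows>=0.7
back 0 up 0 d [ 0.0044  0.0006 -0.0335] w [ 0.0023  0.0042 -0.0003] rows>=0.8
```

View pics/s31.png

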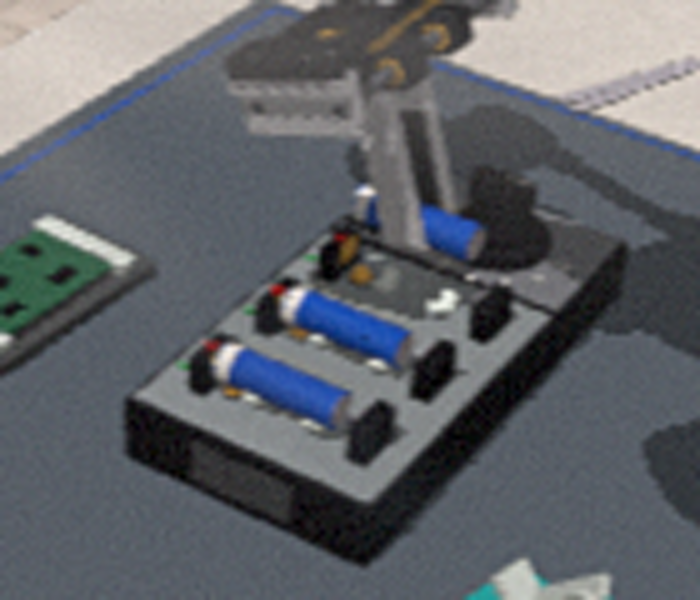

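Call:
carry_out:
  plan:
    - [[-0.0005,0,-0.01],[0.002,0.004,0]]
    - [[0,0,-0.012],[0,0,0]]
    - [[0,0,-0.007],[0,0,0]]
    - [[0,0,-0.002],[0,0,0]]
    - [[0,0,0],[0,0,0]]
  hand: 0

```text
time_s: 43.2
tcp_pos: [0.5776, -0.2418, 0.0706]
orientation: [-0.02, 0.988, -0.003, -0.155]
ft_force: [0.1, -1.0, 2.3]
width: 0.0204
```

```bash
python3 st.py; python3 bp.py 3
```

```text
t 43.2 tcp [ 0.5776 -0.2418  0.0706] q [-0.4271  0.6233  1.3753 -0.1393  1.4237 -1.998 ] F [ 0.0832 -0.9727  2.3018] w 0.020431940845876767
x [-0.9514 -0.0381  0.3057] y [-0.0399  0.9992  0.0003] z [-0.3055 -0.0119 -0.9521]
back 0.005 up 0.06 d [0.0005 0.0005 0.0607] w [-0.0003 -0.001   0.0002] rows>=1.3
back 0.005 up 0.03 d [0.0005 0.0005 0.0307] w [-0.0003 -0.001   0.0002] rows>=0.7
back 0.005 up 0 d [0.0005 0.0005 0.0007] w [-0.0003 -0.001   0.0002] rows>=0.0
back 0 up 0 d [0.0054 0.0007 0.0007] w [-0.0003 -0.001   0.0002] rows>=0.1
```

Call:
carry_out:
  plan:
    - [[0.003,0,0.0005],[0,0,0]]
    - [[0.003,0,0],[0,0,0]]
    - [[0.003,0,0],[0,0,0]]
    - [[0.003,0,0],[0,0,0]]
    - [[0.002,0,0],[0,0,0]]
  hand: 0

```text
time_s: 43.7
tcp_pos: [0.5833, -0.2418, 0.0717]
orientation: [-0.02, 0.986, -0.002, -0.166]
ft_force: [-4.2, -0.9, 0.3]
width: 0.0205
```

```bash
python3 st.py; python3 bp.py 3|tail -1
```

```text
t 43.7 tcp [ 0.5833 -0.2418  0.0717] q [-0.4202  0.6417  1.3417 -0.1442  1.4605 -1.9931] F [-4.1602 -0.8552  0.2576] w 0.020485851953461788
x [-0.9444 -0.038   0.3265] y [-0.0394  0.9992  0.0024] z [-0.3264 -0.0106 -0.9452]
back 0 up 0 d [-0.0002  0.0007 -0.0005] w [-0.0015 -0.023   0.0007] rows>=0.2
```

Call:
carry_out:
  plan:
    - [[0,0,0],[0,0,0]]
    - [[0,0,0],[0,0,0]]
    - [[0,0,0],[0,0,0]]
    - [[0,0,0],[0,0,0]]
  hand: 0.45

```text
time_s: 44.1
tcp_pos: [0.5867, -0.242, 0.0725]
orientation: [-0.02, 0.987, -0.003, -0.162]
ft_force: [1.0, -0.8, -0.4]
width: 0.0424
```

Call:
carry_out:
  plan:
    - [[0,0,0.015],[0,0,0]]
    - [[0,0,0.035],[0,0,0]]
    - [[0,0,0.04],[0,-0.1,0]]
    - [[0,0,0.02],[0.005,-0.12,0]]
    - [[0,0,0],[0.005,-0.1,0]]

```text
time_s: 44.6
tcp_pos: [0.5916, -0.2418, 0.1882]
orientation: [-0.022, 1.0, -0.002, 0.004]
ft_force: [-0.2, -0.1, -0.3]
width: 0.0421
```

Call:
carry_out:
  plan:
    - [[0,0,0],[0,0,0]]
    - [[0,0,0],[0,0,0]]

```text
time_s: 44.8
tcp_pos: [0.5896, -0.2422, 0.1933]
orientation: [-0.021, 1.0, -0.003, 0.006]
ft_force: [1.1, -0.4, -0.5]
width: 0.0423
```

```bash
python3 st.py; python3 chk.py w32 1 2 3;python3 - <<'E'
from bay import *
yw=np.radians(CH[2]);e=np.array([np.cos(yw),np.sin(yw)]);y=np.array([-e[1],e[0]])
g=np.array(CH[:2])-.012*e-.097*y;print('dial',g)
o=manip.observe();print(g-o['tcp_pos'][:2])
c=cam('side');crop(c,240,130,380,250,5,'s32')
c=cam('wrist');A=cloud(c)
m=(np.hypot(A[...,0]-g[0],A[...,1]-g[1])<.035)&(A[...,2]>.074)&(A[...,2]<.095)
p=A[m];print(m.sum(),p[:,2].mean(),cv2.minAreaRect((p[:,:2]*1000).astype(np.float32)))
E
```

```text
t 44.8 tcp [ 0.5896 -0.2422  0.1933] q [-0.4988  0.383   1.4367  0.      1.308  -2.1119] F [ 1.1189 -0.3905 -0.5458] w 0.04229672512703547
x [-0.999  -0.0423 -0.0118] y [-0.0422  0.9991 -0.0071] z [ 0.0121 -0.0066 -0.9999]
44.8 [ 0.5896 -0.2422  0.1933] [ 0.0121 -0.0066 -0.9999]
1 1099 [ 0.     -0.0002 -0.0011] pitch -0.0004313818313168927 angle 0.0005447536179504418
[26  8  0  0  0  0  0  0  0  0  0  0 27 23 20 24 23 19 23 20 24 18 24 20
 23]
2 1256 [ 0.     -0.0006 -0.001 ] pitch 0.0006379664382632993 angle 0.011561965559673917
[30 11  0  0  0  0  0  0  0  0  0  0 27 30 24 23 24 22 28 27 28 26 24 25
 23]
3 1316 [ 0.     -0.0005 -0.0011] pitch 0.0009051635512135605 angle 0.0011778150476715666
[40 13  0  0  0  0  0  0  0  0  0  0 26 33 28 24 27 25 30 29 27 27 25 26
 26]
dial [ 0.5677 -0.3199]
[-0.022  -0.0778]
751 0.0819083970390051 ((567.8267211914062, -320.0780944824219), (37.727115631103516, 14.884269714355469), 1.4702844619750977)
```

View pics/w32.png

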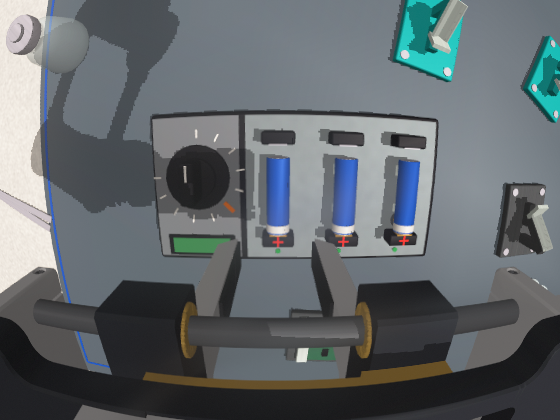

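View pics/s32.png

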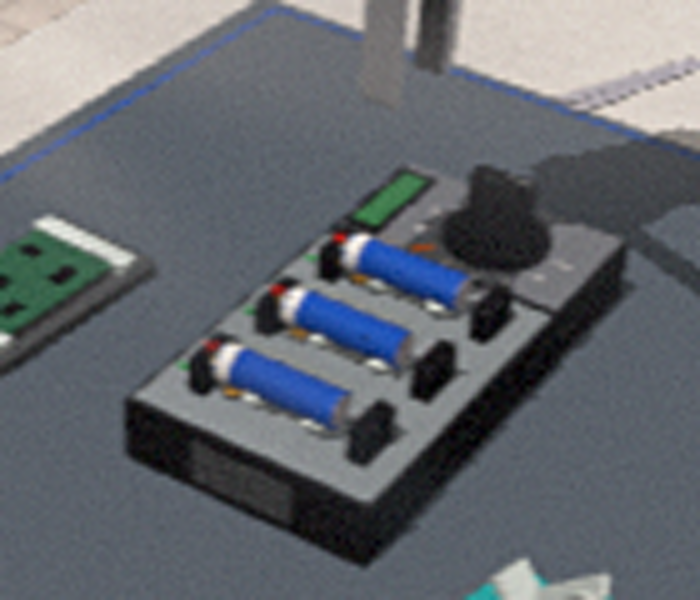

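Call:
carry_out:
  plan:
    - [[-0.008,-0.025,0],[0.006,0.012,0]]
    - [[-0.009,-0.032,-0.01],[0,0,0]]
    - [[-0.004,-0.016,-0.02],[0,0,0]]
    - [[-0.001,-0.004,-0.012],[0,0,0]]
    - [[0,0,0],[0,0,0]]
  hand: 0.45

```text
time_s: 45.45
tcp_pos: [0.5716, -0.3195, 0.142]
orientation: [-0.025, 1.0, 0.003, -0.006]
ft_force: [-0.2, 0.2, 0.7]
width: 0.0421
```

Call:
carry_out:
  plan:
    - [[0,0,0],[0,0,0]]
    - [[0,0,0],[0,0,0]]

```text
time_s: 45.65
tcp_pos: [0.5726, -0.3179, 0.1411]
orientation: [-0.025, 1.0, 0.004, -0.006]
ft_force: [0.4, 0.1, 0.8]
width: 0.0422
```

```bash
python3 st.py
python3 - <<'E'
from go import *
yw=np.radians(2.3)
delta([.5678,-.320,.083],frame([0,0,-1],[-np.sin(yw),np.cos(yw),0]),'dial')
E
```

```text
t 45.65 tcp [ 0.5726 -0.3179  0.1411] q [-0.6126  0.4587  1.4459 -0.0006  1.2524 -2.2338] F [0.4439 0.0622 0.8361] w 0.04223656413734302
x [-0.9986 -0.0506  0.0125] y [-0.0505  0.9987  0.009 ] z [-0.0129  0.0084 -0.9999]
dial d [-0.0048 -0.0021 -0.0581] w [-0.0084 -0.0129 -0.0105] rows>=1.3
```

Call:
carry_out:
  plan:
    - [[-0.0048,-0.002,-0.012],[-0.008,-0.013,-0.01]]
    - [[0,0,-0.022],[0,0,0]]
    - [[0,0,-0.014],[0,0,0]]
    - [[0,0,-0.004],[0,0,0]]
    - [[0,0,0],[0,0,0]]
  hand: 0.45

```text
time_s: 46.15
tcp_pos: [0.572, -0.317, 0.093]
orientation: [-0.023, 1.0, -0.002, 0.004]
ft_force: [-0.8, 0.6, 0.7]
width: 0.0426
```

```bash
python3 st.py
python3 - <<'E'
from go import *
yw=np.radians(2.3)
delta([.5678,-.320,.083],frame([0,0,-1],[-np.sin(yw),np.cos(yw),0]),'dial')
c=cam('side');crop(c,270,130,390,230,6,'s33')
E
```

```text
t 46.15 tcp [ 0.572 -0.317  0.093] q [-0.6133  0.484   1.5322  0.0018  1.1166 -2.2304] F [-0.8269  0.6326  0.705 ] w 0.042581694750613124
x [-0.9989 -0.0456 -0.008 ] y [-0.0455  0.999  -0.0041] z [ 0.0082 -0.0038 -1.    ]
dial d [-0.0042 -0.003  -0.01  ] w [ 0.0038  0.0082 -0.0054] rows>=0.2
```

View pics/s33.png

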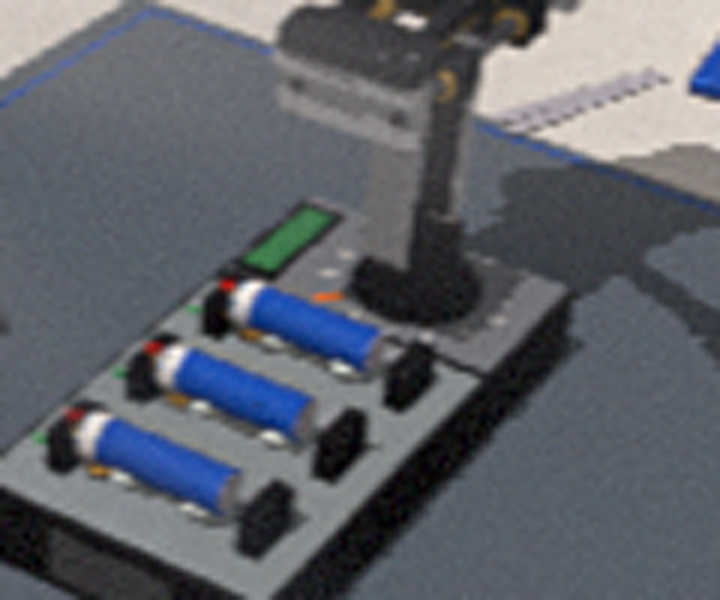

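Call:
carry_out:
  plan:
    - [[-0.0042,-0.003,-0.006],[0.003,0.006,-0.005]]
    - [[0,0,-0.003],[0,0,0]]
    - [[0,0,0],[0,0,0]]
    - [[0,0,0],[0,0,0]]
  hand: 0.45

```text
time_s: 46.6
tcp_pos: [0.5692, -0.3211, 0.0865]
orientation: [-0.02, 1.0, -0.002, 0.003]
ft_force: [-1.3, -0.7, 0.9]
width: 0.0427
```

Run:
```python
from go import *
yw=np.radians(2.3)
delta([.5678,-.320,.083],frame([0,0,-1],[-np.sin(yw),np.cos(yw),0]),'dial')
```

```text
dial d [-0.0014  0.0011 -0.0035] w [ 0.0037  0.0061 -0.0004] rows>=0.1
```

Call:
carry_out:
  plan:
    - [[0,0,0],[0,0,0]]
    - [[0,0,0],[0,0,0]]
    - [[0,0,0],[0,0,0]]
    - [[0,0,0],[0,0,0]]
    - [[0,0,0],[0,0,0]]
  hand: 0

```text
time_s: 47.1
tcp_pos: [0.5694, -0.3203, 0.087]
orientation: [-0.02, 1.0, -0.001, 0.003]
ft_force: [0.1, -0.7, 0.1]
width: 0.014
```

```bash
python3 st.py
```

```text
t 47.1 tcp [ 0.5694 -0.3203  0.087 ] q [-0.6201  0.4895  1.539   0.0026  1.1066 -2.2319] F [ 0.1068 -0.7452  0.0859] w 0.013963553758477378
x [-0.9992 -0.0398 -0.0066] y [-0.0398  0.9992 -0.0022] z [ 0.0067 -0.0019 -1.    ]
```

Call:
carry_out:
  plan:
    - [[0,0,0],[0,0,-0.1]]
    - [[0,0,0],[0,0,-0.14]]
    - [[0,0,0],[0,0,-0.14]]
    - [[0,0,0],[0,0,-0.14]]
    - [[0,0,0],[0,0,-0.14]]
  hand: 0

```text
time_s: 47.6
tcp_pos: [0.5693, -0.321, 0.087]
orientation: [0.317, 0.949, -0.003, 0.003]
ft_force: [-0.1, 0.8, 0.2]
width: 0.0136
```

Call:
carry_out:
  plan:
    - [[0,0,0],[0,0,-0.14]]
    - [[0,0,0],[0,0,-0.14]]
    - [[0,0,0],[0,0,-0.14]]
    - [[0,0,0],[0,0,-0.1]]
    - [[0,0,0],[0,0,0]]

```text
time_s: 48.1
tcp_pos: [0.5689, -0.3214, 0.087]
orientation: [0.559, 0.829, -0.004, 0.002]
ft_force: [0.1, 1.2, 0.2]
width: 0.0137
```

```bash
python3 st.py
cat > da.py <<'E'
from go import *
yw=np.radians(2.3);o=manip.observe();M=R.from_quat(o['orientation']).as_matrix()
a=np.arctan2(M[1,0],M[0,0])%(2*np.pi); print('dial est',(np.pi+yw-a),'remaining',2.356-(np.pi+yw-a),'xy off',np.array([.5678,-.320])-o['tcp_pos'][:2])
E
python3 da.py
```

```text
t 48.1 tcp [ 0.5689 -0.3214  0.087 ] q [-0.6161  0.4917  1.5349 -0.0091  1.1117 -0.9961] F [0.1209 1.1865 0.1999] w 0.013684623917545546
x [-0.3747  0.9271 -0.0072] y [ 0.9271  0.3747 -0.0051] z [-0.0021 -0.0086 -1.    ]
dial est 1.2268202203164966 remaining 1.1291797796835032 xy off [-0.0011  0.0014]
```

Call:
carry_out:
  plan:
    - [[0,0.0005,0],[0,0,-0.12]]
    - [[0,0,0],[0,0,-0.14]]
    - [[0,0,0],[0,0,-0.14]]
    - [[0,0,0],[0,0,-0.14]]
    - [[0,0,0],[0,0,-0.14]]
  hand: 0

```text
time_s: 48.6
tcp_pos: [0.5682, -0.3215, 0.087]
orientation: [0.807, 0.59, -0.005, -0.0]
ft_force: [-1.0, 1.1, 0.6]
width: 0.0141
```

Call:
carry_out:
  plan:
    - [[0,0,0],[0,0,-0.14]]
    - [[0,0,0],[0,0,-0.12]]
    - [[0,0,0],[0,0,-0.06]]
    - [[0,0,0],[0,0,0]]
    - [[0,0,0],[0,0,0]]

```text
time_s: 49.1
tcp_pos: [0.5679, -0.3214, 0.087]
orientation: [0.892, 0.453, -0.005, -0.001]
ft_force: [-0.5, 1.2, -0.6]
width: 0.0137
```

```bash
python3 st.py;python3 da.py
```

```text
t 49.1 tcp [ 0.5679 -0.3214  0.087 ] q [-0.6167  0.4955  1.5278 -0.0095  1.1254  0.0184] F [-0.5404  1.1911 -0.5741] w 0.013660603343602348
x [ 0.5899  0.8075 -0.0087] y [ 0.8074 -0.5899 -0.007 ] z [-0.0108 -0.0029 -0.9999]
dial est 2.2418624918709287 remaining 0.1141375081290712 xy off [-0.0001  0.0014]
```

Call:
carry_out:
  plan:
    - [[0,0,0],[0,0,-0.07]]
    - [[0,0,0],[0,0,-0.03]]
    - [[0,0,0],[0,0,0]]
    - [[0,0,0],[0,0,0]]
  hand: 0

```text
time_s: 49.5
tcp_pos: [0.5678, -0.3214, 0.087]
orientation: [0.912, 0.41, -0.005, -0.001]
ft_force: [0.1, 0.0, -0.3]
width: 0.0137
```

```bash
python3 da.py
```

```text
dial est 2.3377685092382876 remaining 0.018231490761712266 xy off [0.     0.0014]
```

Call:
carry_out:
  plan:
    - [[0,0,0],[0,0,-0.016]]
    - [[0,0,0],[0,0,0]]
    - [[0,0,0],[0,0,0]]
  hand: 0

```text
time_s: 49.8
tcp_pos: [0.5677, -0.3213, 0.087]
orientation: [0.915, 0.403, -0.006, -0.001]
ft_force: [-0.3, 0.6, -0.3]
width: 0.0139
```

Call:
carry_out:
  plan:
    - [[0,0,0],[0,0,0]]
    - [[0,0,0],[0,0,0]]
    - [[0,0,0],[0,0,0]]
    - [[0,0,0],[0,0,0]]
  hand: 0.45

```text
time_s: 50.2
tcp_pos: [0.5679, -0.3219, 0.087]
orientation: [0.915, 0.403, -0.006, -0.001]
ft_force: [0.0, 0.7, -0.2]
width: 0.0411
```

Call:
carry_out:
  plan:
    - [[0,0,0.02],[0,0,0]]
    - [[0,0,0.04],[0,0,0]]
    - [[0,0,0.04],[0,0,0]]
    - [[0,0,0.03],[0,0,0]]
    - [[0,0,0],[0,0,0]]

```text
time_s: 50.7
tcp_pos: [0.5662, -0.321, 0.2194]
orientation: [0.915, 0.403, -0.007, -0.003]
ft_force: [0.5, -0.5, 0.3]
width: 0.0425
```

Call:
carry_out:
  plan:
    - [[-0.02,0.02,0],[0,0,0]]
    - [[-0.03,0.03,0],[0,0,0]]
    - [[-0.02,0.02,0],[0,0,0]]
    - [[0,0,0],[0,0,0]]
    - [[0,0,0],[0,0,0]]

```text
time_s: 51.2
tcp_pos: [0.4932, -0.249, 0.2151]
orientation: [0.915, 0.403, -0.008, -0.004]
ft_force: [0.9, 0.1, 0.1]
width: 0.042
```

```bash
python3 st.py; python3 chk.py w40 1 2 3
python3 - <<'E'
from bay import *
g=np.array([.5678,-.3200])
for n in ('wrist','top','side'):
    c=cam(n);A=cloud(c)
    m=(np.hypot(A[...,0]-g[0],A[...,1]-g[1])<.035)&(A[...,2]>.074)&(A[...,2]<.095)
    p=A[m];print(n,m.sum(),cv2.minAreaRect((p[:,:2]*1000).astype(np.float32)) if m.sum()>5 else '')
    if n=='side': crop(c,260,130,390,250,5,'s40')
    if n=='top': cam(n,'t40'); crop(c,270,190,400,265,6,'t40c')
E
```

```text
t 51.2 tcp [ 0.4932 -0.249   0.2151] q [-0.5876  0.2597  1.5669 -0.0092  1.3294  0.1566] F [0.8981 0.1455 0.1467] w 0.04203576105831782
x [ 0.6756  0.7372 -0.011 ] y [ 0.7371 -0.6757 -0.013 ] z [-0.017   0.0006 -0.9999]
51.2 [ 0.4932 -0.249   0.2151] [-0.017   0.0006 -0.9999]
1 1187 [ 0.     -0.0002 -0.0011] pitch -3.1829818629642525e-05 angle 0.0008026554380630237
[27 11  0  0  0  0  0  0  0  0  0  0  5 20 21 22 22 21 24 19 25 19 26 20
 26]
2 1252 [ 0.     -0.0003 -0.001 ] pitch -0.0031359197317295594 angle 0.003840403230230405
[19 20  0  0  0  0  0  0  0  0  0  0  4 26 15 31 15 30 17 28 23 22 25 20
 28]
3 1204 [ 0.     -0.0002 -0.0012] pitch 0.0021443070124877073 angle 0.002147107741438642
[23 16  0  0  0  0  0  0  0  0  0  0  0 16 27 17 28 17 27 17 26 16 25 17
 26]
wrist 599 ((568.922607421875, -319.7125244140625), (37.40195846557617, 15.142677307128906), 48.80501174926758)
top 0 
side 70 ((565.8363037109375, -318.2649841308594), (37.191078186035156, 13.675110816955566), 53.4227180480957)
```

View pics/w40.png

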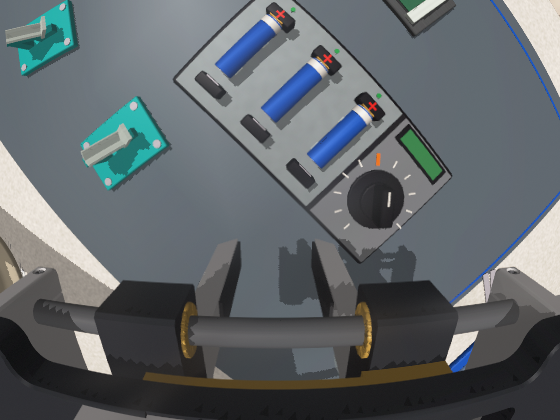

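View pics/s40.png

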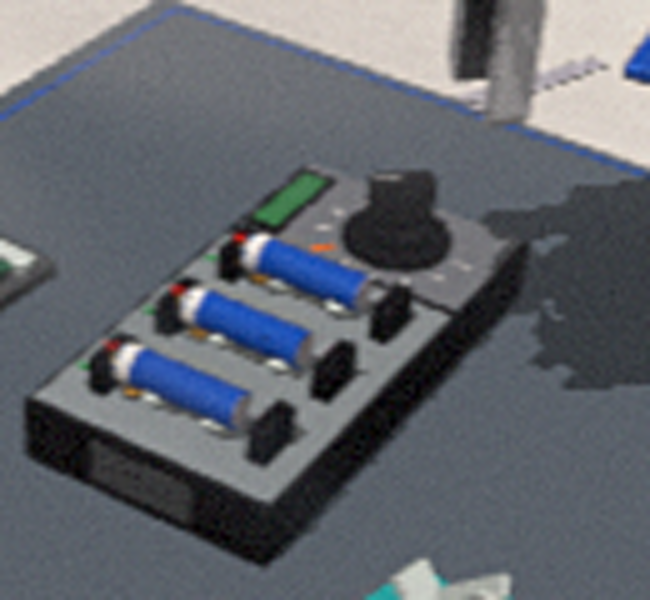

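View pics/t40c.png

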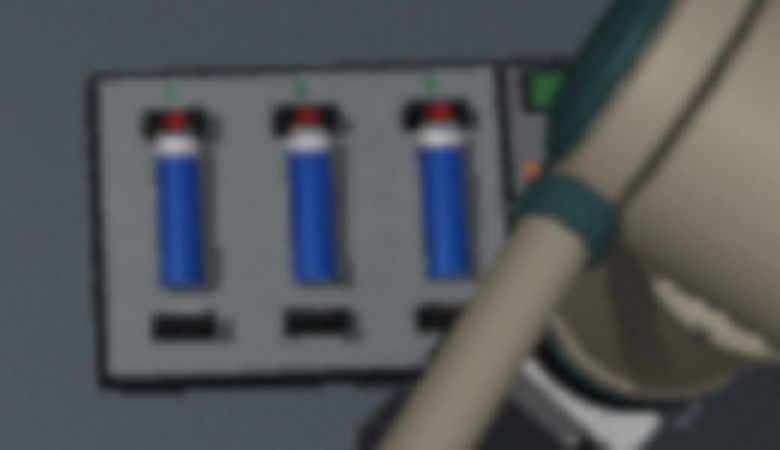

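Run:
```python
import cv2
im=cv2.imread('pics/w40.png')[140:250,310:450]; cv2.imwrite('pics/w40c.png',cv2.resize(im,None,fx=5,fy=5,interpolation=cv2.INTER_CUBIC))
im=cv2.imread('pics/w32.png')[120:230,150:260]; cv2.imwrite('pics/w32c.png',cv2.resize(im,None,fx=5,fy=5,interpolation=cv2.INTER_CUBIC))
```

```text
(no output)
```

View pics/w40c.png

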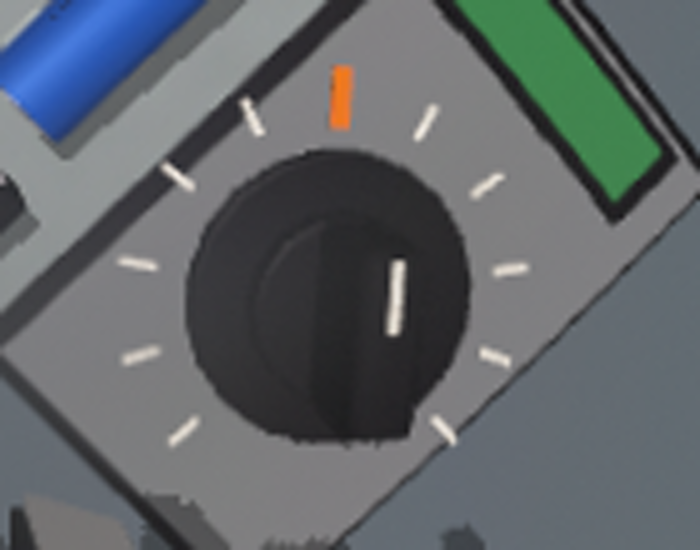

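View pics/w32c.png

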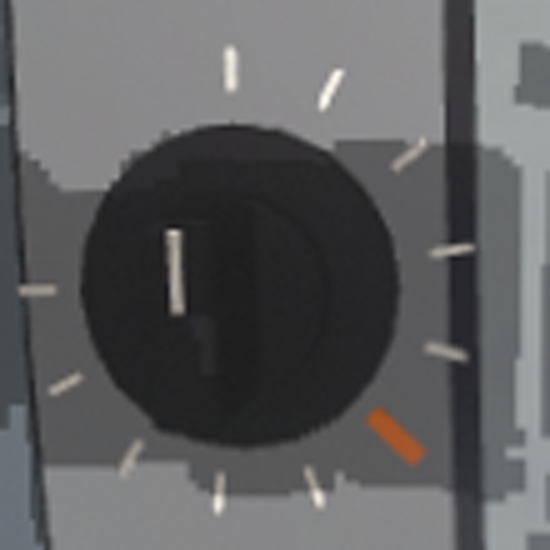

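```bash
python3 -c "
from plant import manip
print(manip.sign_off()); print(manip.observe()['time_s'])"
```

```text
the job is handed in; nothing more can be done
None
the job is handed in; nothing more can be done
```

The three cells in the tray now lie in bays 1 to 3 and are released. Each was taken by its end, laid in the grey V-rest, taken again by its side, and slid up until I felt the brass contact (about 2.5–5 N). After that I turned the dial to the orange mark and handed the job in at about 51 s. The V-rest was knocked about 5 cm aside while I carried the second cell. A camera check caught it, and I measured its new place before laying that cell in.

**Cells:** in the last wrist camera check each foot was within about 1 mm of its home point, and each axis within 0.004 rad of the bay's. The pins' own readings are not available. That they are pressed is inferred from the cells lying level at full depth.

**Dial:** the estimates agree within the ±0.1 rad allowed. The last gripper reading before release was 2.338 rad, after which I turned it about 0.016 further. The bar's angle in the wrist camera gives about 2.33 rad, against the mark at 2.356. The side camera read the bar about 5° differently, from only 70 points, so I did not rely on it. In the close crop the pointer lines up with the orange mark.

**Surroundings:** the gripper was clear of everything when I handed in. The objects around the work looked unmoved in the pictures that showed them, but I did not measure them.

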